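# Load gel cassettes into a spring-clamped stand

## Task

Push the clamping stand's spring bar back and leave it held in its side notch, then slide every gel cassette up out of the white drying rack and lower each one upright, fully down into a free slot of the stand while the bar is still held back. Finally free the knob from its notch and let the bar return so that it clamps all the cassettes against the rubber-faced wall, and leave the other things on the bench alone.

Things in the scene. Friction and masses are not known exactly. Their poses are not given: they have to be found in the camera images.
- stand: Fixed clamping stand, base 195 x 260 x 10 mm (x -62..+132, y +-130). Origin: bench level under the middle of its slots; z up; +x: the way the bar is pushed open (away from the robot at yaw 0); y: across its 4 slots (y = -90, -30, 30, 90 mm, one upright cassette each, width along x, floor 10 mm up). A rubber-faced wall (face x = -37, top 84 mm) and a 30 mm high strip (face x = +44) end the slots.
- slot0 (a point): Centre of a cassette fully down in the slot at y = -90 mm and clamped against the wall (x = -2 mm, 60 mm above the bench). Axes as the stand's. Slots are 11 mm wide between white guide fins (x = +-22..34 mm) with roof-shaped tops 45 mm above the bench that lead in 5 mm either side. Along x a cassette goes down with its centre 0 to 11 mm on the +x side of this point, best 5 mm.
- slot1 (a point): The same for the slot at y = -30 mm.
- slot2 (a point): The same for the slot at y = +30 mm.
- slot3 (a point): The same for the slot at y = +90 mm.
- clamp_bar (a joint): Travel (m) of the sprung aluminium bar along the stand's +x, 0 (home) to 0.037; spring back about 4 N at 0, 9 N at full travel. The bar spans all slots, 62 to 78 mm above the bench; home its face is at x = +25 mm and blocks the slots. Held in the notch it reads about 0.026 (face x = +51, slots clear); resting on cassettes about 0.008.
- clamp_knob (a joint): Sideways travel (m) of the knob along the stand's +y, 0 to 0.017, little friction; free only with the bar past 0.031 (J-shaped slot). To hold: push the knob +x to 0.034 or more, then +y to 0.016, let it spring back into the notch behind a 4 mm lip. To free: +x to 0.034, then -y to 0, and let the bar go home.
- knob_grip (a point): Middle of the black upright knob on the bar: 24 mm diameter, 36 mm tall, centre 100 mm above the bench; with the bar home at x = +80, y = 0 mm in the stand's frame. Gripped from above; it slides but cannot turn or tilt. Axes as the stand's.
- rack: White drying rack, base 100 x 275 x 10 mm, 0.9 kg, loose on the bench. Origin: bench level under its middle, z up. Five slots at y = -110, -55, 0, 55, 110 mm, 10.5 mm wide between guide fins up to 45 mm above the bench; slot floor 10 mm above the bench; end rails 32 mm high at x = +-38 mm.
- cassette0_center (a point): Centre of a grey glass-faced gel cassette, 70 wide x 8 thick x 100 mm high, about 120 g; x along its width, y through its thickness, z up. Starts upright in a rack slot, top 110 mm above the bench; gripped across its thickness from above. May be absent (None).
- cassette1_center (a point): Centre of a grey glass-faced gel cassette, 70 wide x 8 thick x 100 mm high, about 120 g; x along its width, y through its thickness, z up. Starts upright in a rack slot, top 110 mm above the bench; gripped across its thickness from above. May be absent (None).
- cassette2_center (a point): Centre of a grey glass-faced gel cassette, 70 wide x 8 thick x 100 mm high, about 120 g; x along its width, y through its thickness, z up. Starts upright in a rack slot, top 110 mm above the bench; gripped across its thickness from above. May be absent (None).
- cassette3_center (a point): Centre of a grey glass-faced gel cassette, 70 wide x 8 thick x 100 mm high, about 120 g; x along its width, y through its thickness, z up. Starts upright in a rack slot, top 110 mm above the bench; gripped across its thickness from above. May be absent (None).
- cassette4_center (a point): Centre of a grey glass-faced gel cassette, 70 wide x 8 thick x 100 mm high, about 120 g; x along its width, y through its thickness, z up. Starts upright in a rack slot, top 110 mm above the bench; gripped across its thickness from above. May be absent (None).
- reagent_bottle: Bystander: amber bottle, 68 mm diameter, 150 mm tall; origin under its base. Leave alone.
- tip_box: Bystander: clear pipette-tip box, 122 x 84 x 62 mm; origin under its base. Leave alone.
- tube_rack: Bystander: blue tube rack, 100 x 70 x 57 mm; origin under its base. Leave alone.
Things that resemble listed ones, but are neither listed nor needed, are in the scene too. What is shaped like the part that bears cassette2_center but blue is not meant. What is shaped like the part that bears cassette0_center but pink is not meant.

How it is judged:
On the way, in this order (a step that is already met when the one before it is completed fails the run):
1. the bar is held back in its notch, the knob let go (value of joint clamp_bar above 0.022 m and value of joint clamp_knob above 0.011 m and contact force between the fingers and clamp_knob below 0.3 N), for 0.3 s.
2. every cassette stands fully down in a slot of the stand, the bar still held back in its notch (value of joint clamp_bar above 0.022 m and value of joint clamp_knob above 0.011 m and (distance between cassette0_center and slot0 below 0.016 m or distance between cassette0_center and slot1 below 0.016 m or distance between cassette0_center and slot2 below 0.016 m or distance between cassette0_center and slot3 below 0.016 m) and angle between each of cassette0_center, cassette1_center, cassette2_center, cassette3_center, cassette4_center's own z axis and vertical below 0.12 rad and (distance between cassette1_center and slot0 below 0.016 m or distance between cassette1_center and slot1 below 0.016 m or distance between cassette1_center and slot2 below 0.016 m or distance between cassette1_center and slot3 below 0.016 m) and (distance between cassette2_center and slot0 below 0.016 m or distance between cassette2_center and slot1 below 0.016 m or distance between cassette2_center and slot2 below 0.016 m or distance between cassette2_center and slot3 below 0.016 m) and (distance between cassette3_center and slot0 below 0.016 m or distance between cassette3_center and slot1 below 0.016 m or distance between cassette3_center and slot2 below 0.016 m or distance between cassette3_center and slot3 below 0.016 m) and (distance between cassette4_center and slot0 below 0.016 m or distance between cassette4_center and slot1 below 0.016 m or distance between cassette4_center and slot2 below 0.016 m or distance between cassette4_center and slot3 below 0.016 m)), for 0.3 s.
At the end, for the whole second after the job is handed in: Every cassette present stands at rest, upright within 0.12 rad, fully down in a slot of the stand, its centre within 8 mm of its clamped place; the knob is out of its notch (sideways travel under 6 mm) and the bar rests against the cassettes (travel 4 to 14 mm) ((distance between cassette0_center and slot0 below 0.008 m or distance between cassette0_center and slot1 below 0.008 m or distance between cassette0_center and slot2 below 0.008 m or distance between cassette0_center and slot3 below 0.008 m) and angle between each of cassette0_center, cassette1_center, cassette2_center, cassette3_center, cassette4_center's own z axis and vertical below 0.12 rad and (distance between cassette1_center and slot0 below 0.008 m or distance between cassette1_center and slot1 below 0.008 m or distance between cassette1_center and slot2 below 0.008 m or distance between cassette1_center and slot3 below 0.008 m) and (distance between cassette2_center and slot0 below 0.008 m or distance between cassette2_center and slot1 below 0.008 m or distance between cassette2_center and slot2 below 0.008 m or distance between cassette2_center and slot3 below 0.008 m) and (distance between cassette3_center and slot0 below 0.008 m or distance between cassette3_center and slot1 below 0.008 m or distance between cassette3_center and slot2 below 0.008 m or distance between cassette3_center and slot3 below 0.008 m) and (distance between cassette4_center and slot0 below 0.008 m or distance between cassette4_center and slot1 below 0.008 m or distance between cassette4_center and slot2 below 0.008 m or distance between cassette4_center and slot3 below 0.008 m) and value of joint clamp_bar between 0.004 and 0.014 m and value of joint clamp_knob below 0.006 m and velocity of joint clamp_bar below 0.01 m/s and linear speed of each of cassette0, cassette1, cassette2, cassette3, cassette4 below 0.02 m/s); the robot touches nothing.
It fails at once if a bystander (bottle, tip box, tube rack) is shifted by more than 30 mm (distance of any of reagent_bottle, tip_box, tube_rack from where it was at the start of the episode above 0.03 m).
Of cassette0, cassette1, cassette2, cassette3, cassette4 only 3 to 4 are there at a start; the rules pass over those that are not, and their reading is None.
At some moment in a run one of rack may be knocked a few centimetres aside while the robot is not near it.
Once in a run the grip may slacken for a moment while it holds something.
It also fails if it takes over 210 s, if anything falls off the work surface, if the arm or the gripper's body presses on something with over 40 N, if the wrist force passes 120 N, or if a joint passes its speed limit or range.

## Robot

A 6-joint arm with a two-finger parallel gripper is mounted at the origin on the work surface. World frame = base frame: x ahead of the robot, y to its left, z up, the work surface at z = 0. Lengths are in m, angles in rad, forces in N, time in s.
With the tool pointing down it reaches from about 0.325 to 0.85 m from the base axis. Payload 15.5 kg.
Tool frame: the origin (TCP) lies midway between the tips of the shut fingers; the grasp point (between the pads) lies 19 mm behind it; x points along the fingers, z is the direction in which the jaws open and shut, and the axes are right-handed (so a half turn about x gives the same grasp; the last joint's range is limited). The gripper opens to 91 mm and grips with 3 to 60 N. Pads are 32 mm wide; open, the fingers measure 118 mm over their backs; the gripper's body (76 mm by 178 mm) begins 60 mm behind the grasp point.
Start: joints at [-1.435, 0.494, 1.345, -0, 1.302, -0.096], TCP at [0.144, -0.608, 0.214] pointing down, gripper open.
Joint ranges: [-2.91, 2.91], [-0.82, 2.16], [0.22, 2.67], [-1.22, 4.37], [0.12, 2.79], [-3.08, 3.08]. Speed limits (rad/s): [1.89, 1.89, 2.57, 3.01, 3.01, 3.01].

## Interface

Orientations are given as a rotation vector (axis times angle).
In Python, from cell import manip gives the robot as it stands.
- The arm moves only by the shell command python3 -m pendant 'ROWS' [FORCE]. ROWS is JSON, a list of rows, each a list of 3 entries, a list of its own where there are three numbers: the finger opening in mm, from 0 to 91.2, then the shift along the tool's x, y, z in mm, then the turn about the tool's x in degrees. A call has 1 to 8 rows; each row shifts and turns the pose as measured when the row begins, along the tool's axes as they then stand; what a row does not reach is not made up. A row lasts 1/12 s, in which the tool goes at most 41.7 mm and 7.16 degrees, less where a joint would pass 70% of its speed; a pose out of reach is approached as far as the arm can. A call is refused whole if a number of a shift passes 41.7 or a number of a turn 7.16, either way. A call with a gripper value outside its range is refused whole. The fingers move at their own pace and stop on an object; FORCE is the grip in N (left out, the last holds). Time passes only in rows, so rows that do not move let the fingers close. It gives the time, the measured TCP pose, the force and the opening at its end, in the units of the state.
- manip.sense(): the state, without advancing time (a new reading comes with each control period).
- manip.grab_frame(name): name is "scene" or "top"; returns the picture (480x640x3 uint8, red, green, blue); there is no depth.
- manip.camera_params(name): a dict with "vertical_fov" (degrees; the focal length in pixels is half the picture's height over the tangent of half this angle, whatever the lens; pixels are square), "cx", "cy" (the principal point, pixels), "position" and "attitude" of the camera in the world. Camera axes: x right, y down, z forward; pixel columns grow to the right and rows downward; lengths in m; the calibration is good to about 2 mm. A picture is of the moment at which its call begins. camera_params takes no time and is no camera call.
- manip.close_job(): hands the job in, once; it reports no verdict.
Trained networks look in the newest picture that a camera, given by its name, has taken for a name from the list of things; names that differ only in an ending like _2 or _b are one class to them, and where a whole thing is asked for, a point or a joint stands for the part that bears it (a point fixed in the world has none). Each returns a list of dicts, best first, with "p" (0 to 1); they miss things now and then, are a little off and sometimes report something else, mostly with a low value. They report only what shows in the picture. A call takes as long as a camera call. They do not tell look-alikes from the thing itself.
- manip.look_for(camera, thing): "position" ([x, y, z] in m, in the coordinates of the camera as it stood for that picture, good to about 4 mm: the middle of the surface that is visible of it).
- manip.masks_of(camera, thing): "mask" (480x640 bool, what is visible of it).
- manip.pinpoint(camera, thing): "position" ([x, y, z] in m, in the coordinates of the camera as it stood for that picture, good to about 4 mm: a listed point, or the origin of a listed thing).
The state is a dict: "clock": time; "joints": joint angles; "qvel": joint speeds; "effort": joint torques, N m; "tcp_pos": TCP position; "eef_rot": TCP orientation; "force": force on the tool from outside, world axes, zero at the start; "wrist_torque": the same for the moment, N m; "opening": opening from 0.0 (shut) to 1.0 (fully open).
Only numpy, scipy, OpenCV 4.12 (cv2) and the standard library are available. Lean on these libraries where they do the work, as an engineer would, in place of code of your own. Each camera call takes 0.05 s, during which the arm holds its last target.

## Working session

There is one attempt and no reset: what is moved stays moved. The work goes in short steps, Python scripts to look and compute and a shell command to move; the robot and the scene stay as the last step left them, time stands still between calls to the robot, and variables do not carry over. Pictures are saved under pics/ and viewed, and the job is handed in when it is done.

```bash
ls; mkdir -p pics; python3 - <<'E'
from cell import manip
import cv2
print(manip.sense())
for n in("scene","top"):
    print(n,manip.camera_params(n))
    cv2.imwrite(f"pics/{n}0.png",manip.grab_frame(n)[:,:,::-1])
E
```

```text
pics
{'clock': 0.0, 'joints': array([-1.43447677e+00,  4.94214858e-01,  1.34615016e+00, -1.60151014e-05,
        1.30250147e+00, -9.55041432e-02]), 'qvel': array([-8.99030917e-04,  2.86580781e-04,  2.42502235e-04,  8.41326071e-04,
        7.54604030e-05, -8.06453433e-04]), 'effort': array([-2.40698573e-03, -8.78835869e+01, -3.81868994e+01,  7.01234629e-02,
        5.31260739e-02, -7.91464140e-05]), 'tcp_pos': array([ 0.14353697, -0.60788945,  0.21331213]), 'eef_rot': array([ 1.03760793,  1.31093669, -1.03615259]), 'force': array([ 0.71979239, -0.92290024,  0.32141263]), 'wrist_torque': array([-0.05473451, -0.01103981,  0.01499959]), 'opening': 1.0030186996117343}
scene {'vertical_fov': 49.21845271579955, 'cx': 315.1996312004924, 'cy': 234.2688091628081, 'position': array([ 1.16329425, -0.20517764,  0.87715683]), 'attitude': array([-2.09205007, -1.45112538,  0.52405542])}
top {'vertical_fov': 45.119059102121376, 'cx': 318.78407922559967, 'cy': 234.75739173987034, 'position': array([ 0.41390002, -0.01391486,  1.19806255]), 'attitude': array([-2.14976061,  2.12095783, -0.13588281])}
```

View pics/scene0.png

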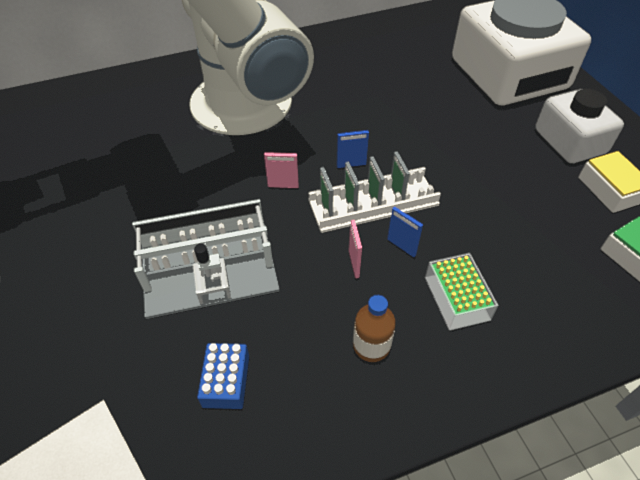

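View pics/top0.png

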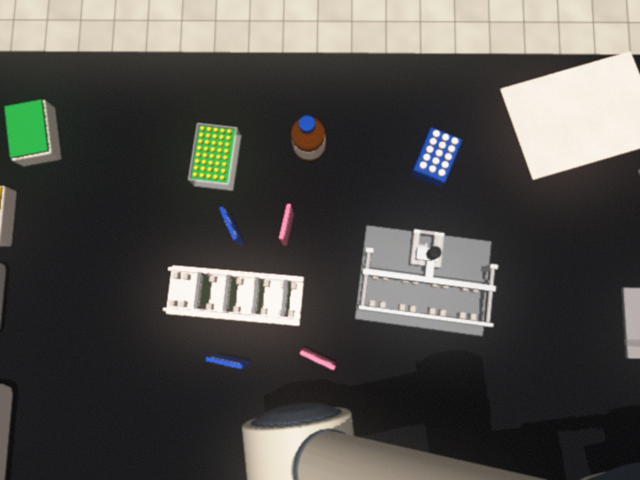

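The scene picture shows the rack with four grey cassettes at about (365,185) and the stand at (205,255). Pink and blue look-alikes stand free around the rack. In the top picture the rack is at (235,295), the stand at (427,280) and the knob at (433,253).

```bash
cat > h.py <<'E'
from cell import manip
import numpy as np, cv2
from scipy.spatial.transform import Rotation as R
def cam(n):
    c=manip.camera_params(n); f=240/np.tan(np.radians(c['vertical_fov']/2))
    return c,f,R.from_rotvec(c['attitude']).as_matrix(),np.array(c['position'])
def w(n,p):
    c,f,M,t=cam(n); return M@np.array(p)+t
def proj(n,P):
    c,f,M,t=cam(n); q=(np.atleast_2d(P)-t)@M; return np.c_[c['cx']+f*q[:,0]/q[:,2],c['cy']+f*q[:,1]/q[:,2]]
def ray(n,uv,z):
    c,f,M,t=cam(n); d=M@np.array([(uv[0]-c['cx'])/f,(uv[1]-c['cy'])/f,1]); return t+d*(z-t[2])/d[2]
def draw(n,items,out,scale=1,crop=None):
    im=manip.grab_frame(n)[:,:,::-1].copy()
    if crop:
        x0,y0,x1,y1=crop
    else: x0,y0,x1,y1=0,0,640,480
    im=cv2.resize(im[y0:y1,x0:x1],None,fx=scale,fy=scale,interpolation=cv2.INTER_CUBIC)
    for P,col,closed in items:
        q=((proj(n,P)-[x0,y0]+.5)*scale).astype(np.int32)
        cv2.polylines(im,[q.reshape(-1,1,2)],closed,col,1)
    cv2.imwrite(out,im)
def frame(o,yaw,pts):
    c,s=np.cos(yaw),np.sin(yaw); pts=np.atleast_2d(pts)/1000
    return np.array([o[0],o[1],0])+np.c_[c*pts[:,0]-s*pts[:,1],s*pts[:,0]+c*pts[:,1],pts[:,2]]
def tool():
    s=manip.sense(); M=R.from_rotvec(s['eef_rot']).as_matrix()
    print('t',round(s['clock'],2),'tcp',np.round(s['tcp_pos']*1000,1),'x',M[:,0].round(3),'z',M[:,2].round(3),'zyaw',np.degrees(np.arctan2(M[1,2],M[0,2])).round(2),'F',s['force'].round(1),'op',round(s['opening']*91.2,1),'j6',s['joints'][5].round(2))
    return s['tcp_pos'],M
def go(tgt,jawyaw=None):
    """print tool-frame shift (mm) to target and turn (deg)"""
    p,M=tool(); d=M.T@((np.array(tgt)/1000-p))*1000
    print('shift',d.round(1))
    if jawyaw is not None:
        a=np.degrees(np.arctan2(M[1,2],M[0,2])); e=(jawyaw-a+90)%180-90
        print('world turn deg',round(e,2),'tool-x turn', round(-e if M[2,0]<0 else e,2))
E
python3 - <<'E'
from h import *
for n in("top","scene"):
    manip.grab_frame(n)
    for th in ["stand","rack","slot0","slot1","slot2","slot3","knob_grip","cassette0_center","reagent_bottle","tip_box","tube_rack"]:
        print(n,th,[(w(n,d['position']).round(3).tolist(),round(d['p'],2)) for d in manip.pinpoint(n,th)])
E
```

```text
top stand []
top rack [([0.463, 0.184, -0.0], 0.93)]
top slot0 [([0.463, -0.226, 0.058], 0.89), ([0.454, -0.291, 0.061], 0.86), ([0.469, -0.17, 0.064], 0.62), ([0.477, -0.107, 0.063], 0.58), ([0.464, 0.187, 0.059], 0.43)]
top slot1 [([0.463, -0.226, 0.058], 0.89), ([0.454, -0.291, 0.061], 0.86), ([0.469, -0.17, 0.064], 0.62), ([0.477, -0.107, 0.063], 0.58), ([0.464, 0.187, 0.059], 0.43)]
top slot2 [([0.463, -0.226, 0.058], 0.89), ([0.454, -0.291, 0.061], 0.86), ([0.469, -0.17, 0.064], 0.62), ([0.477, -0.107, 0.063], 0.58), ([0.464, 0.187, 0.059], 0.43)]
top slot3 [([0.463, -0.226, 0.058], 0.89), ([0.454, -0.291, 0.061], 0.86), ([0.469, -0.17, 0.064], 0.62), ([0.477, -0.107, 0.063], 0.58), ([0.464, 0.187, 0.059], 0.43)]
top knob_grip [([0.549, -0.206, 0.096], 0.44)]
top cassette0_center [([0.455, 0.069, 0.064], 0.83), ([0.469, 0.236, 0.059], 0.68), ([0.75, 0.229, -0.003], 0.64), ([0.339, 0.01, 0.048], 0.61), ([0.603, 0.079, 0.054], 0.59)]
top reagent_bottle [([0.781, 0.039, -0.001], 0.86)]
top tip_box [([0.472, -0.17, 0.064], 0.72), ([0.75, 0.231, -0.003], 0.7), ([0.461, -0.227, 0.058
[... 379 characters left out ...]
.056], 0.66)]
scene slot2 [([0.47, -0.113, 0.061], 0.98), ([0.454, -0.23, 0.061], 0.95), ([0.449, -0.293, 0.062], 0.91), ([0.463, -0.172, 0.056], 0.66)]
scene slot3 [([0.47, -0.113, 0.061], 0.98), ([0.454, -0.23, 0.061], 0.95), ([0.449, -0.293, 0.062], 0.91), ([0.463, -0.172, 0.056], 0.66)]
scene knob_grip [([0.546, -0.214, 0.099], 0.82)]
scene cassette0_center [([0.457, 0.071, 0.058], 0.76), ([0.339, 0.009, 0.049], 0.72), ([0.599, 0.074, 0.047], 0.71), ([0.752, -0.238, 0.003], 0.29)]
scene reagent_bottle [([0.781, 0.032, 0.001], 0.81)]
scene tip_box [([0.747, 0.229, -0.008], 0.78)]
scene tube_rack [([0.754, -0.237, 0.001], 0.6), ([0.464, -0.169, 0.06], 0.53), ([0.471, -0.113, 0.064], 0.34)]
```

```bash
cat >> h.py <<'E'
def fit(n_pts,x0):
    """n_pts: list of (cam,u,v,[x,y,z]mm local) ; fit x,y,yaw"""
    from scipy.optimize import least_squares
    def r(p):
        return np.concatenate([(proj(n,frame(p[:2],p[2],l))[0]-[u,v]) for n,u,v,l in n_pts])
    s=least_squares(r,x0,loss='soft_l1',x_scale=[.01,.01,.01]); return s.x,r(s.x).reshape(-1,2)
G=(0,255,0);RD=(0,0,255);C=(255,255,0);Y=(0,255,255)
def rect(x0,x1,y0,y1,z): return [[x0,y0,z],[x1,y0,z],[x1,y1,z],[x0,y1,z]]
E
python3 - <<'E'
from h import *
so=(.463+.002,-.201); sy=-.118
st=[(frame(so,sy,rect(-62,132,-130,130,10)),G,1),(frame(so,sy,rect(-37,44,-95.5,-84.5,45)),C,1),(frame(so,sy,rect(-37,44,84.5,95.5,45)),C,1),(frame(so,sy,[[25,-130,78],[25,130,78]]),RD,0),(frame(so,sy,[[-37,-130,84],[-37,130,84]]),Y,0),(frame(so,sy,rect(68,92,-12,12,118)),Y,1)]
ro=(.462,.183)
ry=-.05
st+=[(frame(ro,ry,rect(-50,50,-137.5,137.5,10)),G,1)]+[(frame(ro,ry,rect(-35,35,y-4,y+4,110)),C,1) for y in(-110,-55,0,55,110)]
draw("top",st,"pics/t1.png",4,(345,210,505,345))
draw("top",st,"pics/t2.png",4,(155,250,315,340))
draw("scene",st,"pics/s1.png",4,(125,190,285,320))
E
```

```text
(no output)
```

View pics/t1.png

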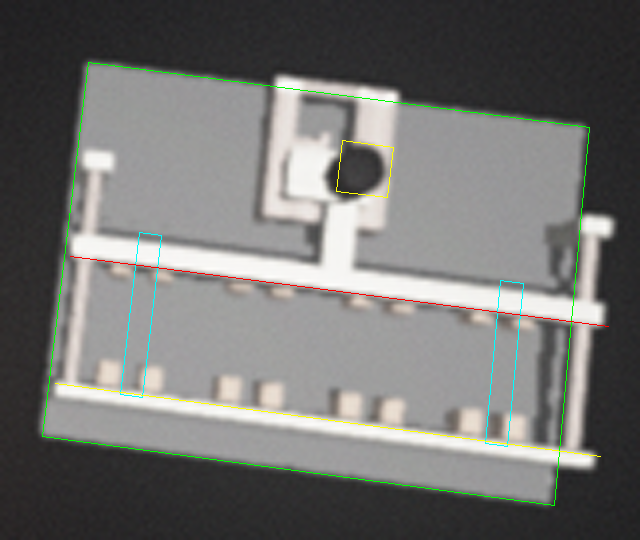

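View pics/t2.png

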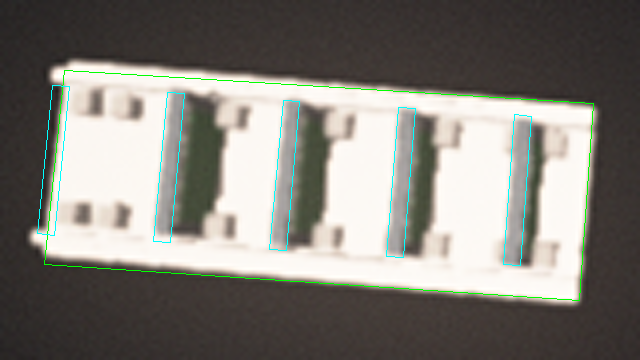

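View pics/s1.png

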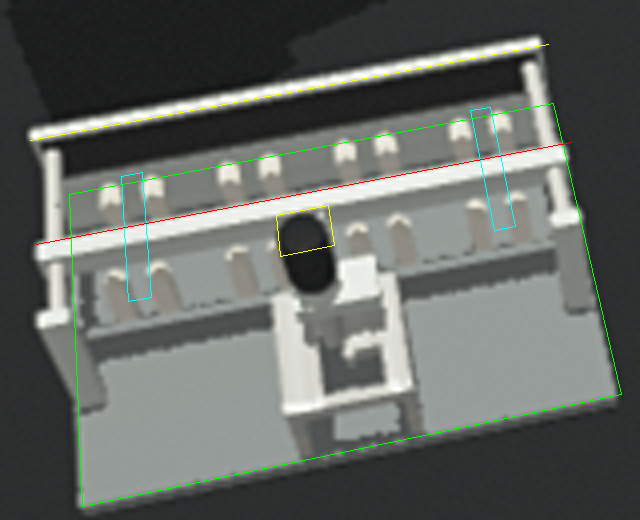

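The overlays fit well. The stand is at (0.465, -0.201) with yaw -0.118 rad, and the rack is at (0.462, 0.183) with yaw -0.05. Cassettes stand at rack y = 55, 0, -55 and -110. I'll do the knob first.

```bash
python3 - <<'E'
from h import *
k=frame((.465,-.201),-.118,[80,2,0])[0]*1000;print(k)
go([k[0],k[1],200],-6.76)
E
```

```text
[ 544.67913866 -208.432016      0.        ]
t 1.45 tcp [ 143.6 -608.3  213.9] x [ 0.  0. -1.] z [ 0.23  -0.973 -0.   ] zyaw -76.72 F [0.1 0.2 0. ] op 91.2 j6 -0.1
shift [  13.9  482.2 -297. ]
world turn deg 69.96 tool-x turn -69.96
```

```bash
python3 -m pendant '[[91,[0,34,-21],0],[91,[0,34,-21],0],[91,[0,34,-21],0],[91,[0,34,-21],0],[91,[0,34,-21],0],[91,[0,34,-21],0],[91,[0,34,-21],0],[91,[0,34,-21],0]]'; python3 -m pendant '[[91,[0,0,0],-7],[91,[0,0,0],-7],[91,[0,0,0],-7],[91,[0,0,0],-7],[91,[0,0,0],-7],[91,[0,0,0],-7],[91,[0,0,0],-7],[91,[0,0,0],-7]]'; python3 -c "
from h import *
go([544.7,-208.4,200],-6.76)"
```

```text
clock: 2.12
tcp_pos: [0.373, -0.3799, 0.213]
eef_rot: [1.042, 1.303, -1.047]
force: [1.8, -0.2, -0.5]
opening: 0.998
clock: 2.78
tcp_pos: [0.3801, -0.3716, 0.214]
eef_rot: [0.275, 1.55, -0.281]
force: [-0.6, -0.4, -0.3]
opening: 0.997
t 2.78 tcp [ 380.1 -371.6  214. ] x [ 0.002 -0.004 -1.   ] z [ 0.938 -0.347  0.004] zyaw -20.32 F [-0.6 -0.4 -0.3] op 90.9 j6 -0.53
shift [ 13.7 210.3  97.6]
world turn deg 13.56 tool-x turn -13.56
```

```bash
python3 -m pendant '[[91,[0,0,0],-7],[91,[0,0,0],-6],[91,[0,0,0],0],[91,[0,35,16],0],[91,[0,35,16],0],[91,[0,35,16],0],[91,[0,30,10],0],[91,[0,0,0],0]]';  python3 -c "
from h import *
go([544.7,-208.4,200],-6.76)"
```

```text
clock: 3.45
tcp_pos: [0.4559, -0.2423, 0.2139]
eef_rot: [0.104, 1.564, -0.113]
force: [0.6, -0.4, 0.2]
opening: 0.996
t 3.45 tcp [ 455.9 -242.3  213.9] x [ 0.004 -0.006 -1.   ] z [ 0.99  -0.138  0.005] zyaw -7.94 F [ 0.6 -0.4  0.2] op 90.8 j6 -0.46
shift [14.1 45.9 83.2]
world turn deg 1.18 tool-x turn -1.18
```

```bash
python3 -m pendant '[[70,[0,16,29],-1],[70,[0,15,28],0],[70,[0,14,26],0],[70,[0,0,0],0]]';  python3 - <<'E'
from h import *
go([544.7,-208.4,92],-6.76)
draw("scene",[],"pics/s2.png",4,(125,190,285,320))
draw("top",[],"pics/t3.png",4,(345,210,505,345))
E
```

```text
clock: 3.78
tcp_pos: [0.5475, -0.2051, 0.2147]
eef_rot: [0.101, 1.563, -0.111]
force: [-1.0, 1.2, 0.3]
opening: 0.775
t 3.78 tcp [ 547.5 -205.1  214.7] x [ 0.005 -0.007 -1.   ] z [ 0.991 -0.135  0.006] zyaw -7.75 F [-1.   1.2  0.3] op 70.7 j6 -0.32
shift [122.7  -2.9  -3. ]
world turn deg 0.99 tool-x turn -0.99
```

View pics/s2.png

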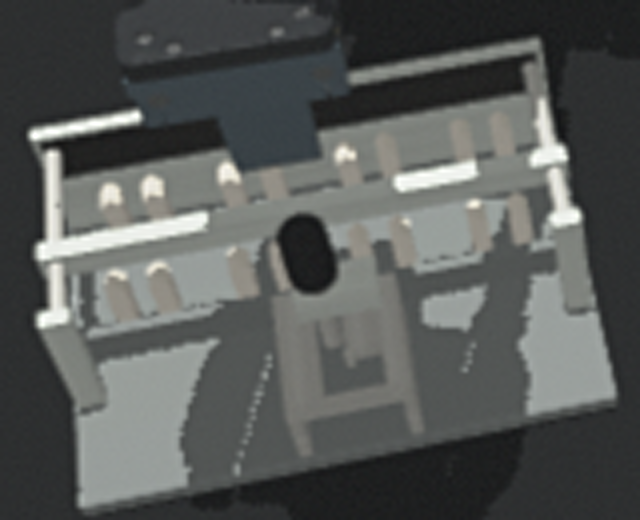

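View pics/t3.png

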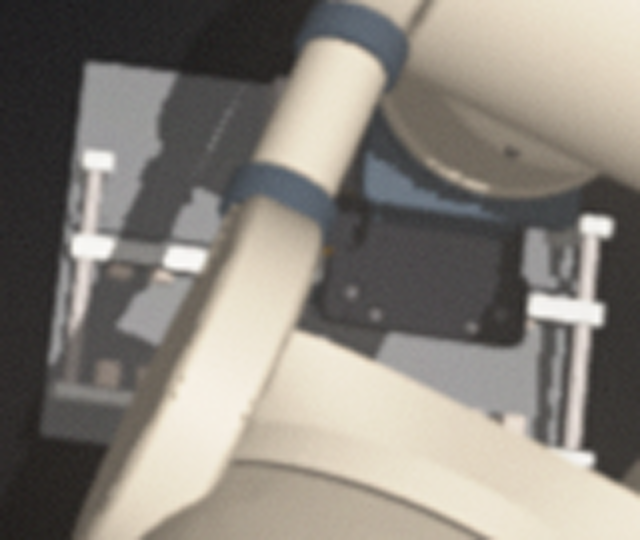

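```bash
python3 -m pendant '[[70,[30,-1,-1],-1],[70,[30,-1,-1],0],[70,[30,-1,-1],0],[70,[20,0,0],0],[70,[10,0,0],0]]';  python3 - <<'E'
from h import *
go([544.7,-208.4,90],-6.76)
draw("scene",[],"pics/s3.png",4,(125,190,285,320))
E
```

```text
clock: 4.3
tcp_pos: [0.539, -0.2136, 0.0941]
eef_rot: [0.094, 1.56, -0.11]
force: [0.0, 0.5, -0.9]
opening: 0.769
t 4.3 tcp [ 539.  -213.6   94.1] x [ 0.008 -0.011 -1.   ] z [ 0.992 -0.129  0.009] zyaw -7.43 F [ 0.   0.5 -0.9] op 70.1 j6 -0.34
shift [4.1 5.9 4.9]
world turn deg 0.67 tool-x turn -0.67
```

View pics/s3.png

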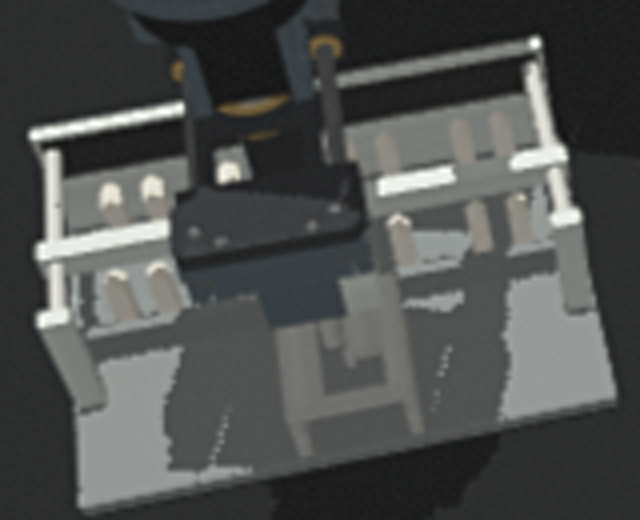

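```bash
python3 -m pendant '[[70,[2,6,5],-1],[24,[0,0,0],0],[20,[0,0,0],0],[15,[0,0,0],0],[15,[0,0,0],0],[15,[0,0,0],0],[15,[0,0,0],0],[15,[0,0,0],0]]' 40;  python3 - <<'E'
from h import *
go([544.7,-208.4,92],-6.76)
E
```

```text
clock: 5.02
tcp_pos: [0.5442, -0.2098, 0.0949]
eef_rot: [0.083, 1.558, -0.101]
force: [8.5, 0.1, 1.2]
opening: 0.288
t 5.02 tcp [ 544.2 -209.8   94.9] x [ 0.01  -0.012 -1.   ] z [ 0.993 -0.116  0.011] zyaw -6.69 F [8.5 0.1 1.2] op 26.3 j6 -0.35
shift [2.9 1.5 0.3]
world turn deg -0.07 tool-x turn 0.07
```

```bash
python3 -m pendant '[[15,[0,0,0],0],[15,[0,0,0],0],[15,[0,0,12],0],[15,[0,0,12],0],[15,[0,0,8],0],[15,[0,0,5],0],[15,[0,0,3],0]]' 40;  python3 - <<'E'
from h import *
k=frame((.465,-.201),-.118,[115,2,0])[0]*1000;print(k)
go([k[0],k[1],92],-6.76)
E
```

```text
clock: 5.6
tcp_pos: [0.5795, -0.2129, 0.0946]
eef_rot: [0.085, 1.57, -0.098]
force: [-9.0, -0.8, 7.2]
opening: 0.254
[ 579.43575127 -212.55243832    0.        ]
t 5.6 tcp [ 579.5 -212.9   94.6] x [-0.001 -0.009 -1.   ] z [ 0.993 -0.116 -0.   ] zyaw -6.68 F [-9.  -0.8  7.2] op 23.1 j6 -0.32
shift [ 2.6  0.4 -0.1]
world turn deg -0.08 tool-x turn 0.08
```

```bash
python3 -m pendant '[[15,[0,0,1],0],[15,[0,6,1],0],[15,[0,6,1],0],[15,[0,5,0.5],0],[15,[0,3,0.5],0],[15,[0,2,0],0]]';  python3 - <<'E'
from h import *
k=frame((.465,-.201),-.118,[115,19,0])[0]*1000;print(k)
go([k[0],k[1],92],-6.76)
E
```

```text
clock: 6.1
tcp_pos: [0.58, -0.196, 0.0948]
eef_rot: [0.078, 1.581, -0.104]
force: [-11.0, -21.7, -4.6]
opening: 0.254
[ 581.43709925 -195.67065506    0.        ]
t 6.1 tcp [ 580.  -196.    94.8] x [-0.013 -0.016 -1.   ] z [ 0.993 -0.115 -0.011] zyaw -6.62 F [-11.  -21.7  -4.6] op 23.2 j6 -0.28
shift [2.8 0.5 1.5]
world turn deg -0.14 tool-x turn 0.14
```

```bash
python3 -m pendant '[[15,[0,-0.5,-3],0],[15,[0,0,-4],0],[15,[0,0,-3],0],[15,[0,0,-1],0]]';  python3 - <<'E'
from h import *
k=frame((.465,-.201),-.118,[106,19,0])[0]*1000;print(k)
go([k[0],k[1],92],-6.76)
E
```

```text
clock: 6.43
tcp_pos: [0.5726, -0.1976, 0.0953]
eef_rot: [0.076, 1.572, -0.107]
force: [7.0, 0.2, -13.3]
opening: 0.25
[ 572.49968458 -194.61111789    0.        ]
t 6.43 tcp [ 572.6 -197.6   95.3] x [-0.005 -0.02  -1.   ] z [ 0.993 -0.116 -0.002] zyaw -6.67 F [  7.    0.2 -13.3] op 22.8 j6 -0.29
shift [ 3.2  3.  -0.5]
world turn deg -0.09 tool-x turn 0.09
```

Spring-back reached about 27 mm and the force reversed, so the knob is in the notch. Next I'll open and lift.

```bash
python3 -m pendant '[[60,[0,0,0],0],[70,[0,0,0],0],[70,[0,0,0],0],[70,[0,0,0],0],[70,[0,0,0],0],[70,[0,0,0],0]]' ; python3 -c "
from h import *
tool()"; python3 -m pendant '[[70,[-25,0,0],0],[70,[-30,0,0],0],[70,[-30,0,0],0],[70,[-30,0,0],0],[70,[-10,0,0],0]]' ; python3 - <<'E'
from h import *
p=frame((.462,.183),-.05,[0,-110,0])[0]*1000; print(p)
go([p[0],p[1],215],-2.9+90)
E
```

```text
clock: 6.93
tcp_pos: [0.5725, -0.1975, 0.0954]
eef_rot: [0.076, 1.573, -0.107]
force: [0.5, -0.4, 0.7]
opening: 0.661
t 6.93 tcp [ 572.5 -197.5   95.4] x [-0.005 -0.02  -1.   ] z [ 0.993 -0.116 -0.003] zyaw -6.67 F [ 0.5 -0.4  0.7] op 60.3 j6 -0.29
clock: 7.35
tcp_pos: [0.5706, -0.194, 0.222]
eef_rot: [0.078, 1.581, -0.105]
force: [0.5, -0.0, 0.2]
opening: 0.768
[456.50229138  73.13747136   0.        ]
t 7.35 tcp [ 570.6 -194.   222. ] x [-0.013 -0.016 -1.   ] z [ 0.993 -0.116 -0.011] zyaw -6.68 F [ 0.5 -0.   0.2] op 70.0 j6 -0.29
shift [   4.1  252.2 -144.3]
world turn deg -86.22 tool-x turn 86.22
```

```bash
python3 -m pendant '[[60,[0,31,-18],0],[60,[0,31,-18],0],[60,[0,31,-18],0],[60,[0,31,-18],0],[60,[0,31,-18],0],[60,[0,31,-18],0],[60,[0,31,-18],0],[60,[0,31,-18],0]]';python3 -m pendant '[[55,[0,0,0],7],[55,[0,0,0],7],[55,[0,0,0],7],[55,[0,0,0],7],[55,[0,0,0],7],[55,[0,0,0],7],[55,[0,0,0],7],[55,[0,0,0],7]]'; python3 -m pendant '[[55,[0,0,0],7],[55,[0,0,0],7],[55,[0,0,0],7],[55,[0,0,0],7],[55,[0,0,0],0]]'; python3 - <<'E'
from h import *
p=frame((.462,.183),-.05,[0,-110,0])[0]*1000; print(p)
go([p[0],p[1],215],-2.9+90)
so=(.465,-.201); sy=-.118
st=[(frame(so,sy,[[51,-130,78],[51,130,78]]),RD,0),(frame(so,sy,rect(94,118,5,29,118)),Y,1)]
draw("top",st,"pics/t4.png",4,(345,210,505,345))
draw("scene",st,"pics/s4.png",4,(125,190,285,320))
draw("top",[],"pics/t5.png",1)
E
```

```text
clock: 8.02
tcp_pos: [0.4558, 0.0719, 0.2223]
eef_rot: [0.082, 1.569, -0.115]
force: [2.3, 0.8, 0.3]
opening: 0.661
clock: 8.68
tcp_pos: [0.4502, 0.0796, 0.2233]
eef_rot: [0.855, 1.381, -0.885]
force: [0.1, -0.1, -0.4]
opening: 0.604
clock: 9.1
tcp_pos: [0.4497, 0.0795, 0.2237]
eef_rot: [1.234, 1.169, -1.261]
force: [-0.9, 0.6, -0.2]
opening: 0.603
[456.50229138  73.13747136   0.        ]
t 9.1 tcp [449.7  79.5 223.7] x [-0.003 -0.02  -1.   ] z [-0.056 -0.998  0.02 ] zyaw -93.2 F [-0.9  0.6 -0.2] op 55.0 j6 1.69
shift [8.8 7.2 5.8]
world turn deg 0.3 tool-x turn -0.3
```

View pics/s4.png

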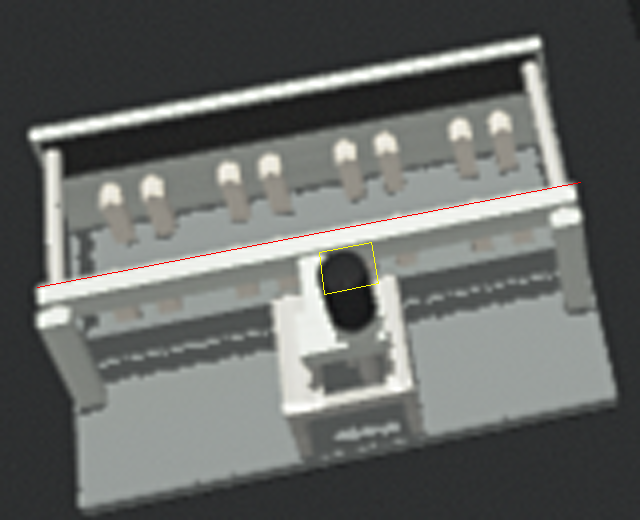

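View pics/t5.png

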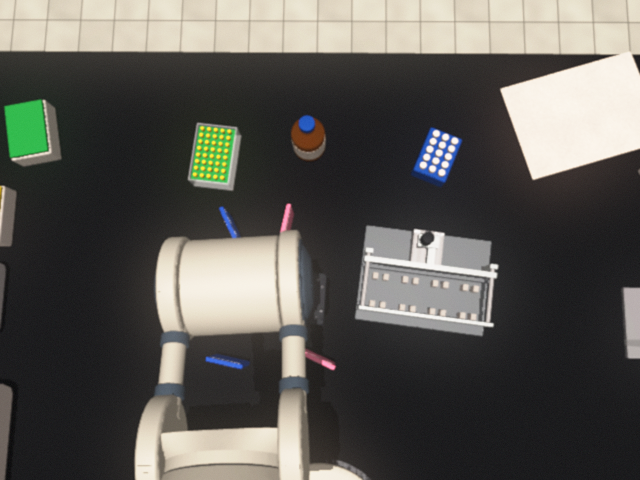

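The bar reads held back: its face is on the predicted red line, and the knob is shifted to about (350,285) in the zoomed view. Now I'll verify the rack pose in the scene camera.

```bash
cat >> h.py <<'E'
def rackov(ro,ry,ys,out,n="scene",crop=(300,130,460,250)):
    st=[(frame(ro,ry,rect(-50,50,-137.5,137.5,10)),G,1)]
    for y in ys:
        st+=[(frame(ro,ry,rect(-35,35,y-4,y+4,110)),C,1),(frame(ro,ry,[[35,y-4,10],[35,y-4,110],[35,y+4,110],[35,y+4,10]]),C,1)]
    draw(n,st,out,4,crop)
E
python3 - <<'E'
from h import *
rackov((.462,.183),-.05,(-110,-55,0,55),"pics/s5.png")
E
```

```text
(no output)
```

View pics/s5.png

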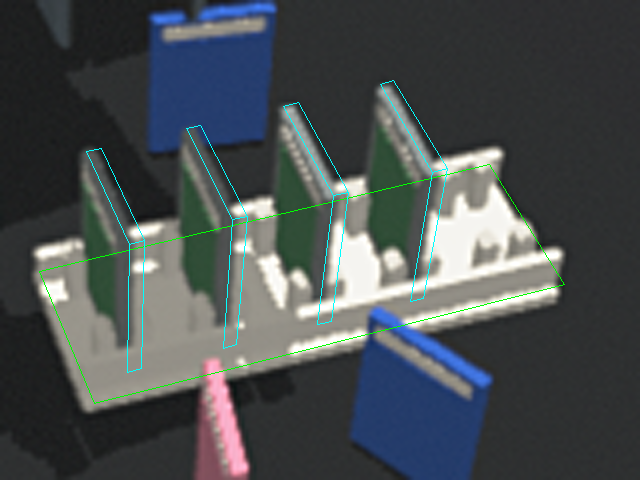

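```bash
python3 -m pendant '[[55,[30,7,7],0],[55,[30,0,0],0],[55,[30,0,0],0],[55,[0,0,0],0]]';python3 - <<'E'
from h import *
p=frame((.462,.1815),-.05,[0,-110,0])[0]*1000; print(p)
go([p[0],p[1],78],-2.9+90)
E
```

```text
clock: 9.63
tcp_pos: [0.459, 0.0703, 0.1333]
eef_rot: [1.22, 1.176, -1.238]
force: [-1.9, -0.3, -0.8]
opening: 0.606
[456.50229138  71.63747136   0.        ]
t 9.63 tcp [459.   70.3 133.3] x [ 0.005 -0.02  -1.   ] z [-0.032 -0.999  0.02 ] zyaw -91.83 F [-1.9 -0.3 -0.8] op 55.3 j6 1.66
shift [55.2 -2.9 -2.4]
world turn deg -1.07 tool-x turn 1.07
```

```bash
python3 -m pendant '[[55,[28,-2,-2],1],[55,[20,0,0],0],[55,[6,0,0],0],[55,[0,0,0],0]]';python3 - <<'E'
from h import *
p=frame((.462,.1815),-.05,[0,-110,0])[0]*1000; print(p)
go([p[0],p[1],78],-2.9+90)
draw("scene",[],"pics/s6.png",4,(300,100,460,220))
E
```

```text
clock: 9.97
tcp_pos: [0.4589, 0.0714, 0.0805]
eef_rot: [1.228, 1.17, -1.245]
force: [-1.0, 0.8, -0.2]
opening: 0.601
[456.50229138  71.63747136   0.        ]
t 9.97 tcp [458.9  71.4  80.5] x [ 0.006 -0.02  -1.   ] z [-0.042 -0.999  0.02 ] zyaw -92.39 F [-1.   0.8 -0.2] op 54.8 j6 1.67
shift [ 2.5 -2.4 -0.2]
world turn deg -0.51 tool-x turn 0.51
```

View pics/s6.png

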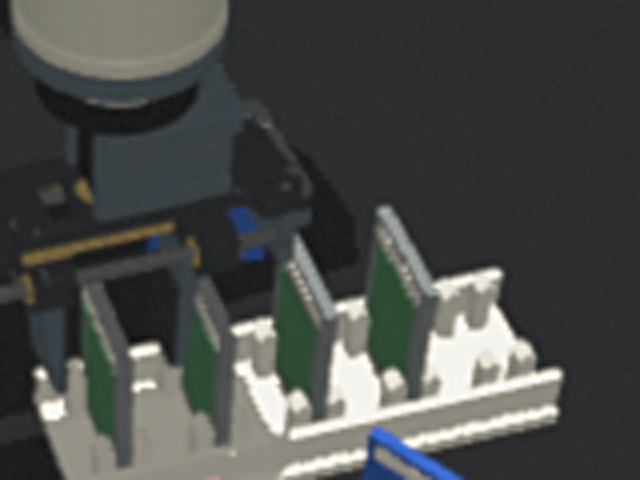

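```bash
python3 -m pendant '[[5,[0,-2,0],0.5],[5,[0,0,0],0],[5,[0,0,0],0],[5,[0,0,0],0],[5,[0,0,0],0],[5,[0,0,0],0],[5,[0,0,0],0],[5,[0,0,0],0]]' 25;python3 -c "
from h import *
tool()"
```

```text
clock: 10.68
tcp_pos: [0.4603, 0.0718, 0.087]
eef_rot: [1.238, 1.16, -1.243]
force: [-0.1, 1.9, -2.5]
opening: 0.084
t 10.68 tcp [460.3  71.8  87. ] x [ 0.015 -0.02  -1.   ] z [-0.049 -0.999  0.019] zyaw -92.84 F [-0.1  1.9 -2.5] op 7.7 j6 1.68
```

```bash
python3 -m pendant '[[5,[0,0,0],0],[5,[-10,0,0],0],[5,[-20,0,0],0],[5,[-25,0,0],0],[5,[-25,0,0],0],[5,[-25,0,0],0],[5,[-25,0,0],0],[5,[-10,0,0],0]]';python3 - <<'E'
from h import *
p=frame((.465,-.201),-.118,[3,-90,0])[0]*1000; print(p)
go([p[0],p[1],205],-6.76+90)
draw("scene",[],"pics/s7.png",4,(300,80,460,200))
E
```

```text
clock: 11.35
tcp_pos: [0.455, 0.0744, 0.2294]
eef_rot: [1.233, 1.167, -1.251]
force: [0.9, -0.2, 0.3]
opening: 0.085
[ 457.38376655 -290.72732576    0.        ]
t 11.35 tcp [455.   74.4 229.4] x [ 0.004 -0.02  -1.   ] z [-0.05  -0.999  0.02 ] zyaw -92.84 F [ 0.9 -0.2  0.3] op 7.7 j6 1.68
shift [ 31.7  20.3 364. ]
world turn deg -3.92 tool-x turn 3.92
```

View pics/s7.png

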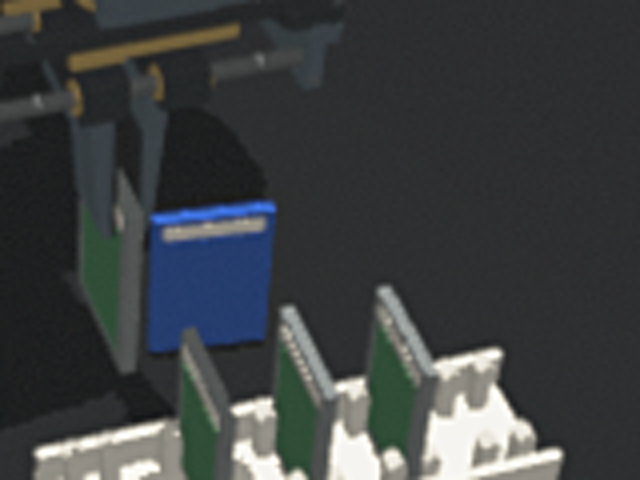

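```bash
python3 -m pendant '[[5,[0,2,40],0],[5,[0,2,40],0],[5,[0,2,40],0],[5,[0,2,40],0],[5,[0,3,40],0],[5,[0,3,40],0],[5,[0,3,40],0],[5,[0,3,40],0]]';python3 -c "
from h import *
go([457.4,-290.7,205],-6.76+90)"
```

```text
clock: 12.07
tcp_pos: [0.4585, -0.2506, 0.2317]
eef_rot: [1.226, 1.178, -1.24]
force: [1.5, 0.3, -1.3]
opening: 0.086
t 12.07 tcp [ 458.5 -250.6  231.7] x [ 0.004 -0.016 -1.   ] z [-0.036 -0.999  0.016] zyaw -92.06 F [ 1.5  0.3 -1.3] op 7.8 j6 1.0
shift [27.3  0.2 39.7]
world turn deg -4.7 tool-x turn 4.7
```

```bash
python3 -m pendant '[[5,[0,0,20],2.5],[5,[0,2,18],2.2],[5,[0,0,0],0],[5,[0,0,0],0]]';cat >> h.py <<'E'
SO=(.465,-.201);SY=-.118
def held(out,dz=0,crop=(80,130,280,280),extra=[]):
    """overlay expected held cassette: bottom at tcp z -77(+dz)"""
    p,M=tool()
    manip.grab_frame("scene")
    for d in manip.pinpoint("scene","cassette0_center"):
        P=w("scene",d['position']); print('pin',P.round(4),round(d['p'],2))
    draw("scene",extra,out,4 if crop[2]-crop[0]<170 else 3,crop)
E
python3 - <<'E'
from h import *
go([457.4,-290.7,205],-6.76+90)
held("pics/s8.png")
E
```

```text
clock: 12.4
tcp_pos: [0.456, -0.2988, 0.2276]
eef_rot: [1.293, 1.134, -1.31]
force: [0.2, 0.3, -2.3]
opening: 0.086
t 12.4 tcp [ 456.  -298.8  227.6] x [-0.    -0.015 -1.   ] z [-0.129 -0.992  0.015] zyaw -97.39 F [ 0.2  0.3 -2.3] op 7.8 j6 1.02
shift [22.5  0.3 -8.5]
world turn deg 0.63 tool-x turn -0.63
t 12.4 tcp [ 456.  -298.8  227.6] x [-0.    -0.015 -1.   ] z [-0.129 -0.992  0.015] zyaw -97.39 F [ 0.2  0.3 -2.3] op 7.8 j6 1.02
pin [0.338  0.0083 0.0497] 0.9
pin [ 0.4492 -0.3     0.1973] 0.87
pin [0.6041 0.0747 0.0456] 0.65
pin [ 0.4643 -0.1715  0.0606] 0.64
pin [0.459 0.126 0.065] 0.39
```

View pics/s8.png

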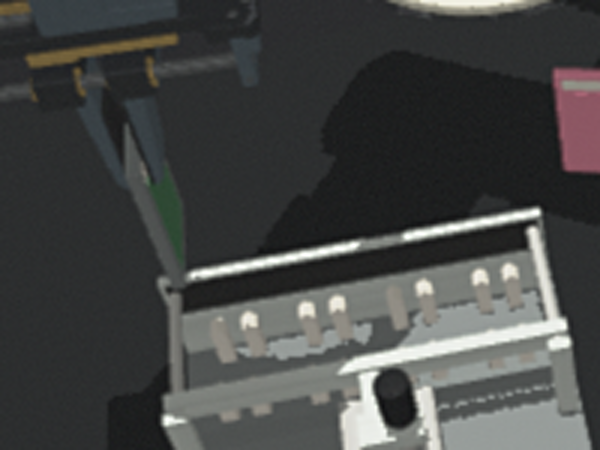

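```bash
cat >> h.py <<'E'
def cassbox(dx,dz=27):
    s=manip.sense();M=R.from_rotvec(s['eef_rot']).as_matrix()
    c=s['tcp_pos']+M@np.array([dz,dx,0])/1000
    f=lambda a,b,cc: c+M@np.array([cc,a,b])/1000
    items=[]
    for b in(-4,4): items.append((np.array([f(-35,b,-50),f(35,b,-50),f(35,b,50),f(-35,b,50)]),G if b<0 else C,1))
    print('cass centre',(c*1000).round(1),'tilt',M[:,0].round(3))
    return c,items
E
python3 - <<'E'
from h import *
c,it=cassbox(-4)
draw("scene",it,"pics/s9.png",4,(80,130,200,250))
draw("top",it,"pics/t9.png",4,(400,230,520,350))
E
```

```text
cass centre [ 452.5 -297.4  201.3] tilt [ 0.    -0.015 -1.   ]
```

View pics/s9.png

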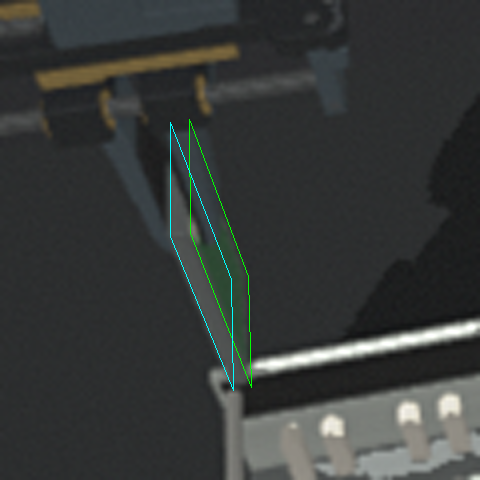

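View pics/t9.png

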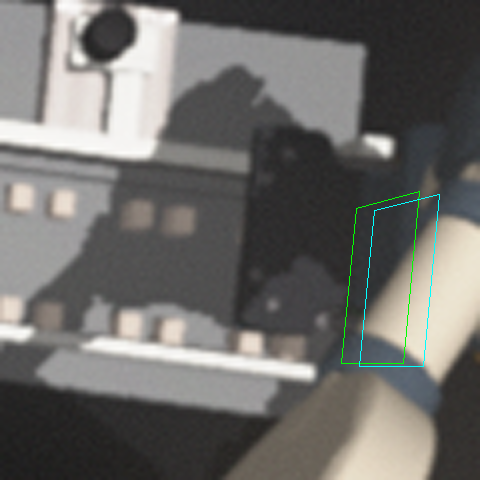

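```bash
sed -i "s/    for P,col,closed in items:/    im=(255*(im\/255.)**.5).astype(np.uint8)\n    for P,col,closed in items:/" h.py
python3 - <<'E'
from h import *
draw("scene",[],"pics/s10.png",6,(100,150,180,240))
c,it=cassbox(-4)
draw("scene",it,"pics/s11.png",6,(100,150,180,240))
im=np.hstack([cv2.imread("pics/s10.png")[:,:400],cv2.imread("pics/s11.png")[:,:400]]);cv2.imwrite("pics/s12.png",im)
E
```

```text
cass centre [ 452.9 -297.4  201.9] tilt [ 0.001 -0.016 -1.   ]
```

View pics/s12.png

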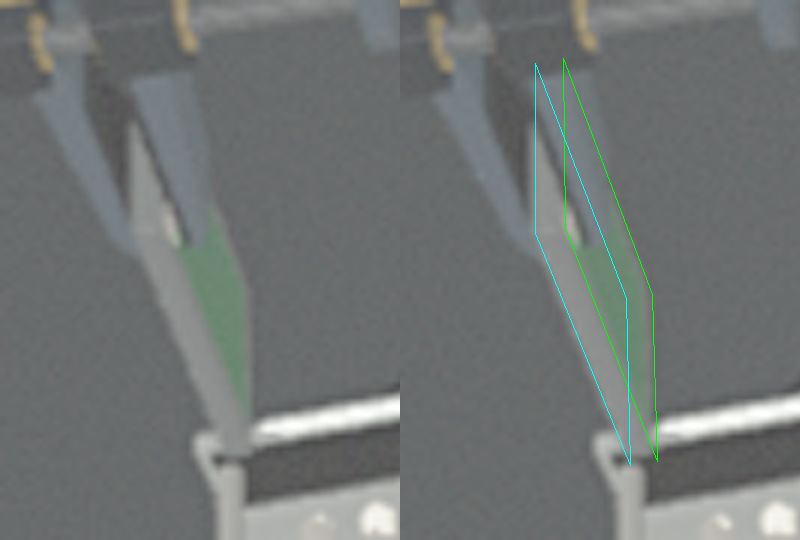

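```bash
cat >> h.py <<'E'
def slot(i,d=-6,dy=1.5,z=150):
    p=frame(SO,SY,[3-d,(-90,-30,30,90)[i]+dy,0])[0]*1000
    print(p.round(1)); go([p[0],p[1],z],-6.76+90)
E
python3 -c "
from h import *
slot(0)"
```

```text
[ 463.5 -289.9    0. ]
t 12.75 tcp [ 456.9 -297.6  229. ] x [ 0.001 -0.016 -1.   ] z [-0.126 -0.992  0.016] zyaw -97.24 F [ 0.3  0.2 -1.4] op 7.7 j6 1.02
shift [78.9  5.4 -9.7]
world turn deg 0.48 tool-x turn -0.48
```

```bash
python3 -m pendant '[[5,[10,5,-9],-0.5],[5,[25,0,0],0],[5,[15,0,0],0],[5,[0,0,0],0],[5,[0,0,0],0]]';python3 - <<'E'
from h import *
slot(0)
c,it=cassbox(-6)
it+=[(frame(SO,SY,rect(-37,51,-95.5,-84.5,45)),Y,1)]
draw("scene",it,"pics/s13.png",5,(110,170,230,280))
E
```

```text
clock: 13.17
tcp_pos: [0.4653, -0.2865, 0.1772]
eef_rot: [1.281, 1.138, -1.296]
force: [-0.2, -0.1, -1.8]
opening: 0.086
[ 463.5 -289.9    0. ]
t 13.17 tcp [ 465.3 -286.5  177.2] x [ 0.004 -0.017 -1.   ] z [-0.112 -0.994  0.017] zyaw -96.45 F [-0.2 -0.1 -1.8] op 7.9 j6 1.04
shift [27.3 -1.6  3.1]
world turn deg -0.31 tool-x turn 0.31
cass centre [ 459.5 -286.3  150.2] tilt [ 0.004 -0.017 -1.   ]
```

View pics/s13.png

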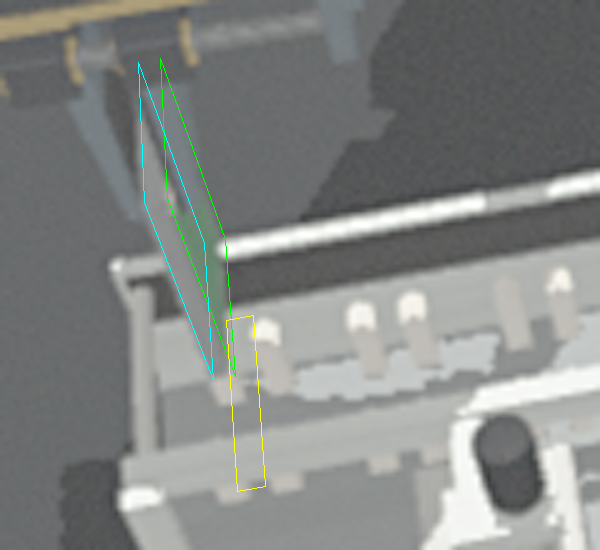

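```bash
python3 -m pendant '[[5,[10,-1,2.5],0.3],[5,[12,0,0],0],[5,[10,0,0],0],[5,[8,0,0],0],[5,[0,0,0],0]]';python3 - <<'E'
from h import *
slot(0)
c,it=cassbox(-6)
draw("scene",[],"pics/s14.png",5,(110,170,230,280))
E
```

```text
clock: 13.63
tcp_pos: [0.4658, -0.2907, 0.1371]
eef_rot: [1.285, 1.129, -1.298]
force: [-1.0, 1.4, -2.3]
opening: 0.09
[ 463.5 -289.9    0. ]
t 13.63 tcp [ 465.8 -290.7  137.1] x [ 0.008 -0.021 -1.   ] z [-0.118 -0.993  0.02 ] zyaw -96.76 F [-1.   1.4 -2.3] op 8.2 j6 1.04
shift [-12.9  -2.2  -0.2]
world turn deg 0.0 tool-x turn -0.0
cass centre [ 460.  -290.5  110. ] tilt [ 0.008 -0.021 -1.   ]
```

View pics/s14.png

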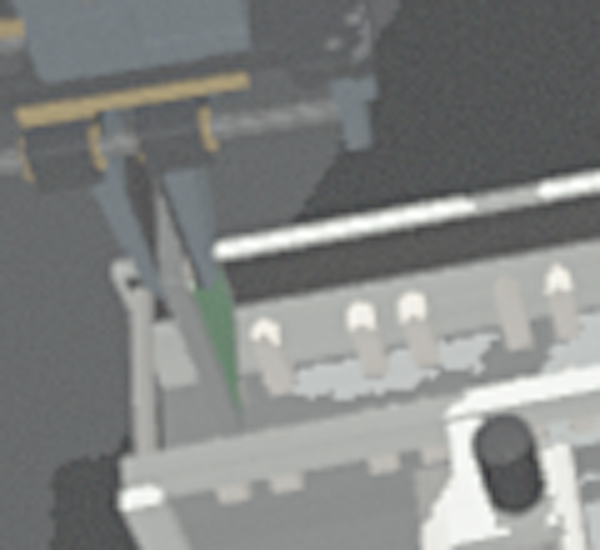

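```bash
python3 -m pendant '[[5,[10,-1,0],0],[5,[10,0,0],0],[5,[8,0,0],0],[5,[0,0,0],0]]';python3 - <<'E'
from h import *
slot(0)
E
```

```text
clock: 14.02
tcp_pos: [0.4662, -0.292, 0.1097]
eef_rot: [1.285, 1.126, -1.297]
force: [0.0, 0.1, -1.7]
opening: 0.084
[ 463.5 -289.9    0. ]
t 14.02 tcp [ 466.2 -292.   109.7] x [ 0.011 -0.022 -1.   ] z [-0.118 -0.993  0.021] zyaw -96.8 F [ 0.   0.1 -1.7] op 7.7 j6 1.04
shift [-40.4  -2.4  -0.9]
world turn deg 0.04 tool-x turn -0.04
```

```bash
python3 -m pendant '[[5,[9,-1,-1],0],[5,[7,0,0],0],[5,[4,0,0],0],[5,[2,0,0],0],[5,[0,0,0],0]]';python3 - <<'E'
from h import *
slot(0)
draw("scene",[],"pics/s15.png",5,(110,170,230,280))
E
```

```text
clock: 14.43
tcp_pos: [0.4665, -0.2921, 0.0868]
eef_rot: [1.285, 1.123, -1.296]
force: [-1.4, 1.5, 4.3]
opening: 0.089
[ 463.5 -289.9    0. ]
t 14.43 tcp [ 466.5 -292.1   86.8] x [ 0.013 -0.024 -1.   ] z [-0.118 -0.993  0.022] zyaw -96.79 F [-1.4  1.5  4.3] op 8.1 j6 1.04
shift [-63.3  -2.2  -0.4]
world turn deg 0.03 tool-x turn -0.03
```

View pics/s15.png

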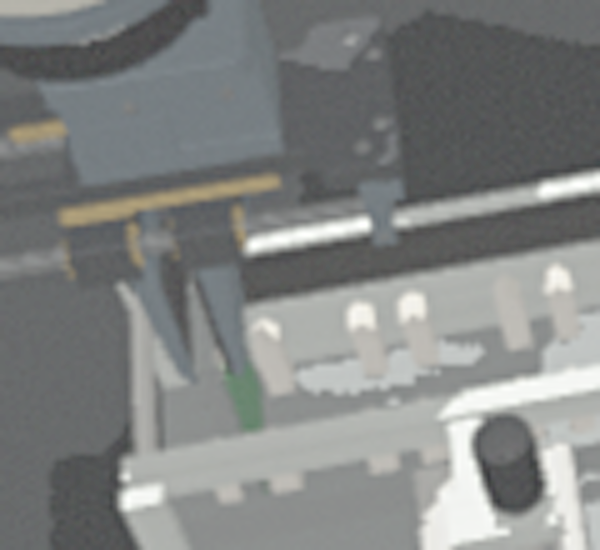

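```bash
python3 -m pendant '[[30,[0,0,0],0],[30,[0,0,0],0],[30,[0,0,0],0],[30,[0,0,0],0],[30,[-5,0,0],0],[30,[-20,0,0],0],[30,[-30,0,0],0],[30,[-35,0,0],0]]';python3 -m pendant '[[50,[-35,0,0],0],[50,[0,0,-40],0],[50,[0,0,-40],0],[50,[0,0,-40],0],[50,[0,0,-40],0],[50,[0,0,-40],0],[50,[0,0,-40],0]]';python3 - <<'E'
from h import *
tool()
c,s=None,[]
it=[(frame(SO,SY,rect(-34,36,y-4,y+4,110)),C,1) for y in(-90,)]
draw("scene",it,"pics/s16.png",5,(110,170,230,280))
rackov((.462,.1815),-.05,(-55,0,55),"pics/s17.png")
for d in manip.pinpoint("scene","cassette0_center"): print('pin',w("scene",d['position']).round(4),round(d['p'],2))
E
```

```text
clock: 15.15
tcp_pos: [0.4626, -0.2881, 0.174]
eef_rot: [1.285, 1.135, -1.3]
force: [0.7, -0.6, 0.1]
opening: 0.329
clock: 15.73
tcp_pos: [0.4952, -0.0501, 0.217]
eef_rot: [1.294, 1.109, -1.3]
force: [1.4, -1.1, 0.2]
opening: 0.549
t 15.73 tcp [495.2 -50.1 217. ] x [ 0.02  -0.028 -0.999] z [-0.129 -0.991  0.025] zyaw -97.43 F [ 1.4 -1.1  0.2] op 50.1 j6 1.51
pin [0.6069 0.0773 0.0453] 0.92
pin [ 0.4608 -0.2966  0.0597] 0.87
pin [0.337  0.0084 0.0501] 0.71
```

View pics/s16.png

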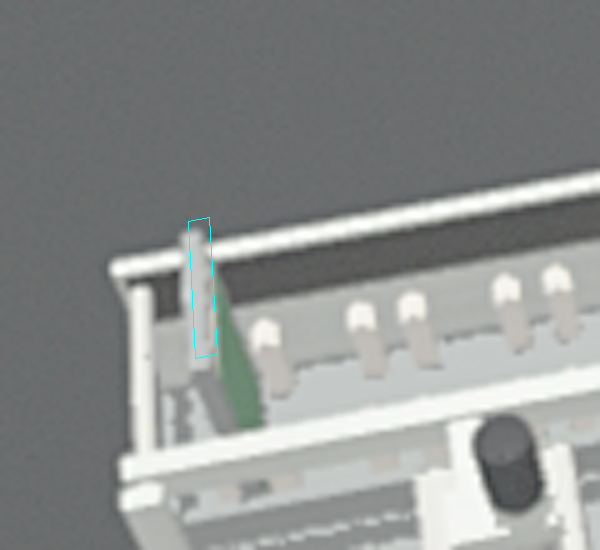

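View pics/s17.png

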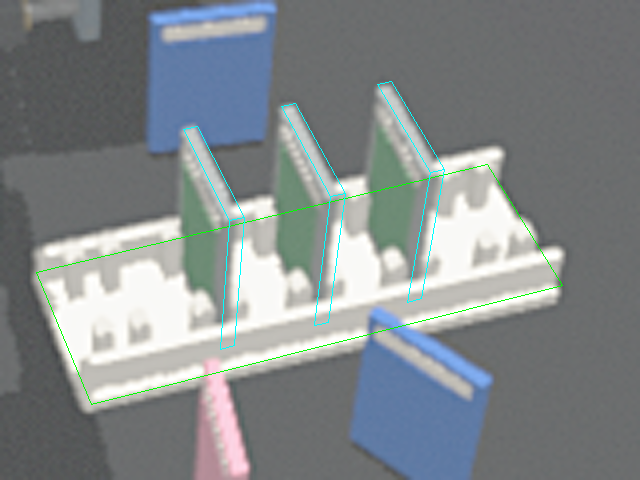

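Cassette 1 is down in slot0: its top is at the overlay near (203,290). The rack hasn't moved. Next cassette is at rack y = -55.

```bash
python3 -m pendant '[[55,[0,-15,-40],0],[55,[0,-15,-40],0],[55,[0,-15,-40],0],[55,[0,-5,-40],-4],[55,[0,0,0],0]]';python3 - <<'E'
from h import *
p=frame((.462,.1815),-.05,[4,-55,0])[0]*1000; print(p)
go([p[0],p[1],200],-2.9+90)
E
```

```text
clock: 16.3
tcp_pos: [0.4677, 0.112, 0.213]
eef_rot: [1.243, 1.141, -1.249]
force: [-1.2, -0.5, -0.1]
opening: 0.603
[463.24614673 126.368819     0.        ]
t 16.3 tcp [467.7 112.  213. ] x [ 0.023 -0.03  -0.999] z [-0.06  -0.998  0.028] zyaw -93.45 F [-1.2 -0.5 -0.1] op 55.0 j6 1.78
shift [ 12.4  -5.6 -14.4]
world turn deg 0.55 tool-x turn -0.55
```

```bash
python3 -m pendant '[[55,[-40,-2,-5],0],[55,[-40,-2,-5],0]]'; python3 -c "
from h import *
tool()";python3 -m pendant '[[55,[0,0,0],0],[55,[0,0,0],0],[55,[0,0,0],0]]'; python3 -c "
from h import *
tool()"; python3 -m pendant '[[55,[40,0,0],0],[55,[40,0,0],0],[55,[0,0,0],0],[55,[0,0,0],0]]';python3 -c "
from h import *
tool()"
```

```text
clock: 16.47
tcp_pos: [0.459, 0.1244, 0.2885]
eef_rot: [1.233, 1.15, -1.257]
force: [1.0, 1.5, 1.0]
opening: 0.605
t 16.47 tcp [459.  124.4 288.5] x [ 0.011 -0.032 -0.999] z [-0.057 -0.998  0.031] zyaw -93.28 F [1.  1.5 1. ] op 55.1 j6 1.8
clock: 16.72
tcp_pos: [0.4625, 0.1236, 0.2966]
eef_rot: [1.24, 1.142, -1.248]
force: [0.1, 0.7, -1.1]
opening: 0.605
t 16.72 tcp [462.5 123.6 296.6] x [ 0.022 -0.031 -0.999] z [-0.058 -0.998  0.029] zyaw -93.34 F [ 0.1  0.7 -1.1] op 55.2 j6 1.8
clock: 17.05
tcp_pos: [0.4658, 0.1181, 0.2151]
eef_rot: [1.244, 1.138, -1.249]
force: [0.9, -0.1, 1.7]
opening: 0.604
t 17.05 tcp [465.8 118.1 215.1] x [ 0.025 -0.031 -0.999] z [-0.062 -0.998  0.029] zyaw -93.56 F [ 0.9 -0.1  1.7] op 55.0 j6 1.8
```

```bash
python3 -m pendant '[[55,[20,-5,-9],-0.6],[55,[30,0,0],0],[55,[30,-2,0],0],[55,[0,0,0],0]]'; python3 - <<'E'
from h import *
go([459.2,126.4,80],-2.9+90)
draw("scene",[],"pics/s18.png",4,(300,100,460,220))
E
```

```text
clock: 17.38
tcp_pos: [0.465, 0.1241, 0.1381]
eef_rot: [1.241, 1.139, -1.239]
force: [-1.5, -0.3, -0.8]
opening: 0.603
t 17.38 tcp [465.  124.1 138.1] x [ 0.03  -0.03  -0.999] z [-0.054 -0.998  0.029] zyaw -93.1 F [-1.5 -0.3 -0.8] op 55.0 j6 1.81
shift [57.8 -7.7 -3.6]
world turn deg 0.2 tool-x turn -0.2
```

View pics/s18.png

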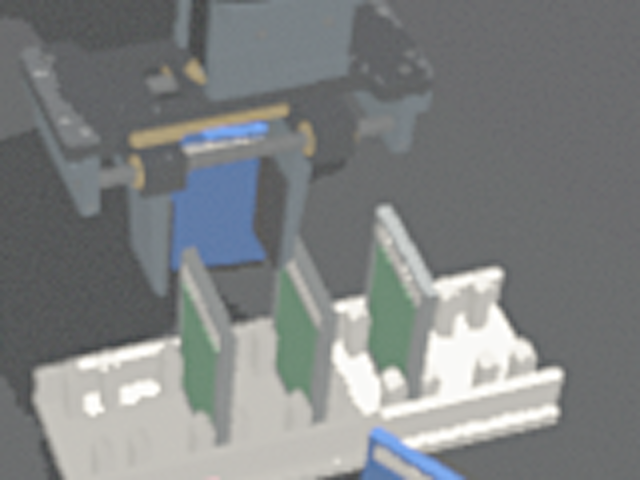

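```bash
python3 -m pendant '[[55,[28,-6,-4],0],[55,[20,0,0],0],[55,[8,-1,0],0],[55,[0,0,0],0]]'; python3 - <<'E'
from h import *
go([459.2,126.4,80],-2.9+90)
draw("scene",[],"pics/s19.png",4,(300,100,460,220))
E
```

```text
clock: 17.77
tcp_pos: [0.4681, 0.1275, 0.0916]
eef_rot: [1.25, 1.13, -1.23]
force: [-0.5, -1.0, -0.0]
opening: 0.603
t 17.77 tcp [468.1 127.5  91.6] x [ 0.043 -0.029 -0.999] z [-0.056 -0.998  0.026] zyaw -93.18 F [-0.5 -1.  -0. ] op 55.0 j6 1.83
shift [11.2 -9.3  1.3]
world turn deg 0.28 tool-x turn -0.28
```

View pics/s19.png

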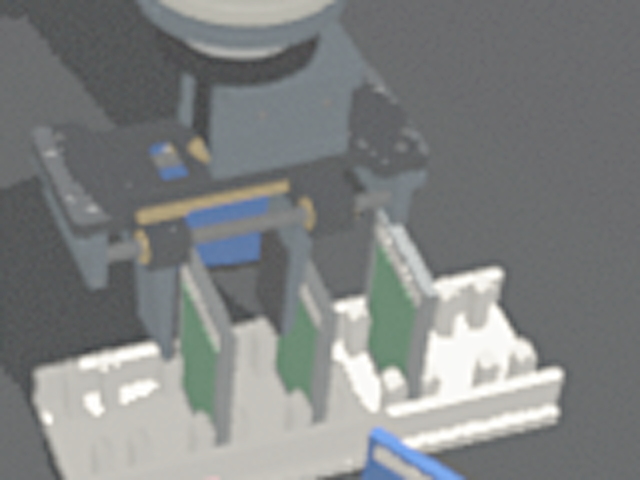

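```bash
python3 -m pendant '[[55,[0,0,0],0],[55,[0,0,0],0],[55,[0,0,0],0],[55,[0,0,0],0]]'; python3 - <<'E'
from h import *
go([459.2,126.4,80],-2.9+90)
E
```

```text
clock: 18.15
tcp_pos: [0.4719, 0.1279, 0.0977]
eef_rot: [1.255, 1.125, -1.223]
force: [-0.2, -0.3, -0.0]
opening: 0.607
t 18.15 tcp [471.9 127.9  97.7] x [ 0.051 -0.027 -0.998] z [-0.056 -0.998  0.025] zyaw -93.21 F [-0.2 -0.3 -0. ] op 55.4 j6 1.83
shift [ 17.1 -13.5   1.7]
world turn deg 0.31 tool-x turn -0.31
```

```bash
python3 -m pendant '[[35,[14,-9,1],0],[22,[14,-9,0],0],[5,[1.5,-1,0],0],[5,[1.5,-1,0],0],[5,[1.5,-1,0],0]]'; python3 - <<'E'
from h import *
go([459.2,126.4,80],-2.9+90)
E
```

```text
clock: 18.57
tcp_pos: [0.4549, 0.1275, 0.0665]
eef_rot: [1.258, 1.122, -1.218]
force: [-0.2, 0.8, -0.1]
opening: 0.268
t 18.57 tcp [454.9 127.5  66.5] x [ 0.057 -0.026 -0.998] z [-0.056 -0.998  0.023] zyaw -93.22 F [-0.2  0.8 -0.1] op 24.5 j6 1.84
shift [-13.2   5.2   1.2]
world turn deg 0.32 tool-x turn -0.32
```

```bash
python3 -m pendant '[[5,[-1,2,0],0],[5,[0,0,0],0],[5,[0,-1,0],0]]' 25; python3 - <<'E'
from h import *
go([459.2,126.4,80],-2.9+90)
E
```

```text
clock: 18.82
tcp_pos: [0.4575, 0.1276, 0.0688]
eef_rot: [1.259, 1.121, -1.217]
force: [0.6, -0.3, -1.2]
opening: 0.088
t 18.82 tcp [457.5 127.6  68.8] x [ 0.059 -0.026 -0.998] z [-0.056 -0.998  0.023] zyaw -93.22 F [ 0.6 -0.3 -1.2] op 8.0 j6 1.84
shift [-11.1   2.5   1.4]
world turn deg 0.32 tool-x turn -0.32
```

```bash
python3 -m pendant '[[5,[-8,0,0],0],[5,[-25,0,0],0],[5,[-40,0,0],0],[5,[-40,0,0],0],[5,[-20,0,0],0]]';python3 - <<'E'
from h import *
slot(1,z=200)
c,it=cassbox(0,dz=9)
draw("scene",it,"pics/s20.png",4,(300,80,460,200))
E
```

```text
clock: 19.23
tcp_pos: [0.4467, 0.1307, 0.2053]
eef_rot: [1.254, 1.126, -1.225]
force: [2.2, 0.1, -0.9]
opening: 0.087
[ 470.6 -230.4    0. ]
t 19.23 tcp [446.7 130.7 205.3] x [ 0.05  -0.027 -0.998] z [-0.056 -0.998  0.025] zyaw -93.23 F [ 2.2  0.1 -0.9] op 7.9 j6 1.83
shift [ 16.4  43.4 358.9]
world turn deg -3.53 tool-x turn 3.53
cass centre [447.2 130.4 196.3] tilt [ 0.05  -0.027 -0.998]
```

View pics/s20.png

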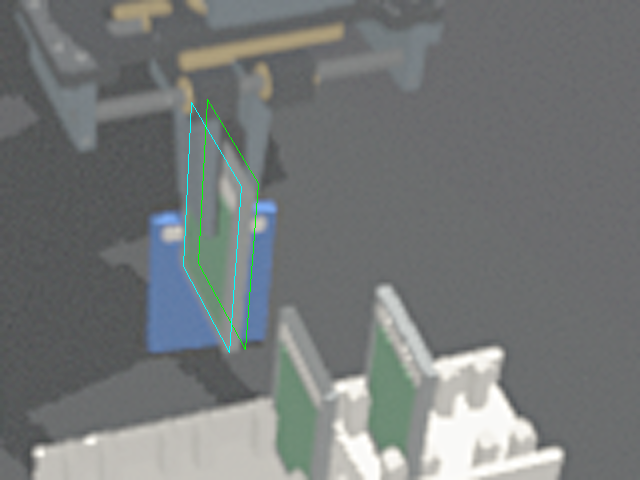

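```bash
python3 -m pendant '[[5,[-2,6,38],0],[5,[-2,6,38],0],[5,[0,6,38],0],[5,[0,6,38],0],[5,[0,6,38],0],[5,[0,6,38],0],[5,[0,2,38],2],[5,[0,2,38],2]]';python3 - <<'E'
from h import *
slot(1,d=-1,z=170)
E
```

```text
clock: 19.95
tcp_pos: [0.4716, -0.1795, 0.2297]
eef_rot: [1.307, 1.088, -1.25]
force: [1.0, 1.0, -1.6]
opening: 0.085
[ 465.6 -229.8    0. ]
t 19.95 tcp [ 471.6 -179.5  229.7] x [ 0.066 -0.025 -0.997] z [-0.113 -0.993  0.017] zyaw -96.49 F [ 1.   1.  -1.6] op 7.8 j6 1.19
shift [60.4 -4.4 49.6]
world turn deg -0.27 tool-x turn 0.27
```

```bash
python3 -m pendant '[[5,[20,-6,28],0],[5,[30,-2,22],0.3],[5,[1,-1,0],0]]';python3 - <<'E'
from h import *
slot(1,d=-1,z=120)
c,it=cassbox(-1,dz=9)
it+=[(frame(SO,SY,rect(-37,51,-35.5,-24.5,45)),Y,1)]
draw("scene",it,"pics/s21.png",5,(110,170,230,280))
for d in manip.pinpoint("scene","cassette0_center"): print('pin',w("scene",d['position']).round(4),round(d['p'],2))
E
```

```text
clock: 20.2
tcp_pos: [0.4609, -0.2399, 0.1808]
eef_rot: [1.315, 1.073, -1.256]
force: [-1.5, 0.6, -3.1]
opening: 0.088
[ 465.6 -229.8    0. ]
t 20.2 tcp [ 460.9 -239.9  180.8] x [ 0.073 -0.03  -0.997] z [-0.126 -0.992  0.021] zyaw -97.24 F [-1.5  0.6 -3.1] op 8.0 j6 1.08
shift [ 60.6  -1.2 -11.9]
world turn deg 0.48 tool-x turn -0.48
cass centre [ 460.6 -240.1  171.8] tilt [ 0.073 -0.03  -0.997]
pin [ 0.4625 -0.2961  0.0609] 0.85
pin [0.3375 0.0079 0.0491] 0.83
pin [0.603  0.0757 0.043 ] 0.75
pin [ 0.4641 -0.2027  0.0013] 0.17
```

View pics/s21.png

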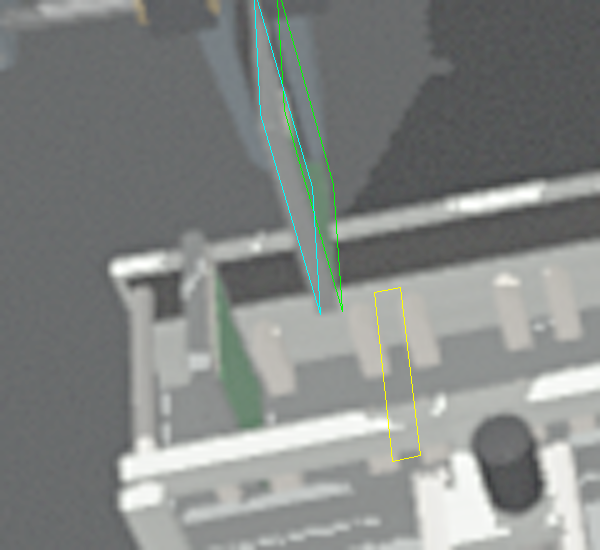

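```bash
python3 -m pendant '[[5,[20,-1,-12],-0.4],[5,[15,-1,0],0],[5,[1,-1,0],0]]';python3 - <<'E'
from h import *
slot(1,d=-1,z=100)
draw("scene",[],"pics/s22.png",5,(110,170,230,280))
E
```

```text
clock: 20.55
tcp_pos: [0.465, -0.2247, 0.15]
eef_rot: [1.31, 1.072, -1.246]
force: [-0.9, 0.1, -1.9]
opening: 0.088
[ 465.6 -229.8    0. ]
t 20.55 tcp [ 465.  -224.7  150. ] x [ 0.079 -0.032 -0.996] z [-0.117 -0.993  0.023] zyaw -96.7 F [-0.9  0.1 -1.9] op 8.1 j6 1.1
shift [50.  -2.9  3.8]
world turn deg -0.06 tool-x turn 0.06
```

View pics/s22.png

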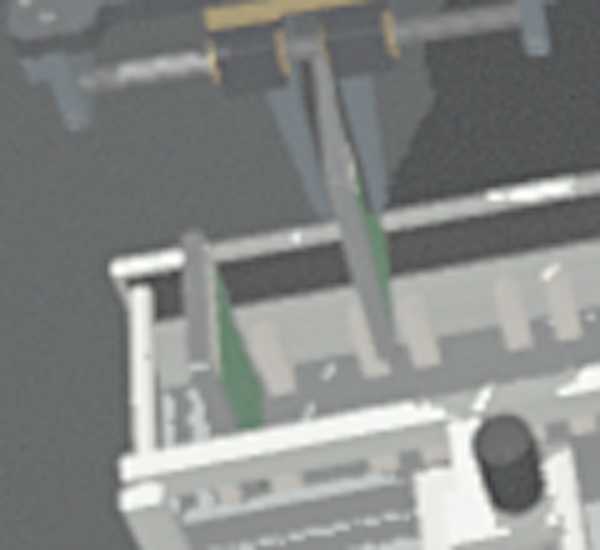

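```bash
python3 -m pendant '[[5,[20,-2,3],0],[5,[15,-2,0],0],[5,[1,-1,0],0]]';python3 - <<'E'
from h import *
slot(1,d=-1,z=70)
draw("scene",[],"pics/s23.png",5,(110,170,230,280))
E
```

```text
clock: 20.85
tcp_pos: [0.4651, -0.2271, 0.1185]
eef_rot: [1.308, 1.068, -1.24]
force: [-0.6, 1.6, -2.1]
opening: 0.085
[ 465.6 -229.8    0. ]
t 20.85 tcp [ 465.1 -227.1  118.5] x [ 0.084 -0.035 -0.996] z [-0.113 -0.993  0.025] zyaw -96.5 F [-0.6  1.6 -2.1] op 7.8 j6 1.09
shift [48.4 -3.5  1.4]
world turn deg -0.26 tool-x turn 0.26
```

View pics/s23.png

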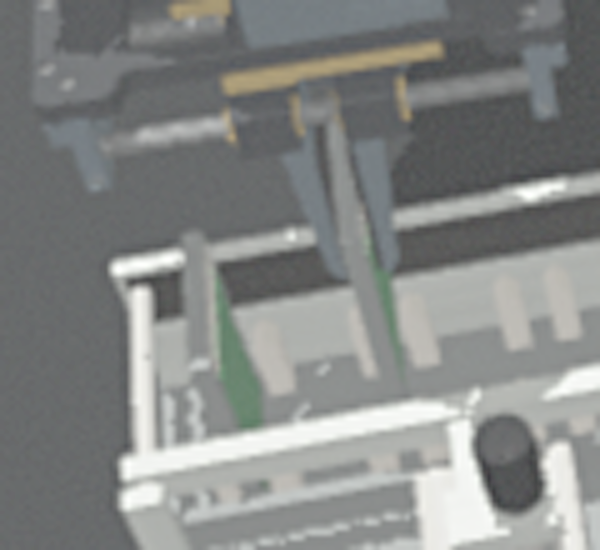

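Aligned between the fins at (362,345) and (420,330). Lowering.

```bash
python3 -m pendant '[[5,[15,-2,0],0],[5,[14,-2,0],0],[5,[10,-1,0],0]]';python3 -c "
from h import *
slot(1,d=-1,z=70)"
```

```text
clock: 21.15
tcp_pos: [0.4672, -0.229, 0.0855]
eef_rot: [1.307, 1.059, -1.235]
force: [-0.3, -0.4, -2.0]
opening: 0.086
[ 465.6 -229.8    0. ]
t 21.15 tcp [ 467.2 -229.    85.5] x [ 0.092 -0.04  -0.995] z [-0.112 -0.993  0.03 ] zyaw -96.42 F [-0.3 -0.4 -2. ] op 7.9 j6 1.08
shift [15.3 -2.9  0.5]
world turn deg -0.34 tool-x turn 0.34
```

```bash
python3 -m pendant '[[5,[10,-2,0],0],[5,[9,-2,0],0],[5,[2,0,0],0]]';python3 - <<'E'
from h import *
slot(1,d=-1,z=70)
draw("scene",[],"pics/s24.png",5,(110,170,230,280))
E
```

```text
clock: 21.4
tcp_pos: [0.4681, -0.2301, 0.0664]
eef_rot: [1.307, 1.054, -1.231]
force: [1.2, 6.4, 18.2]
opening: 0.086
[ 465.6 -229.8    0. ]
t 21.4 tcp [ 468.1 -230.1   66.4] x [ 0.098 -0.042 -0.994] z [-0.112 -0.993  0.031] zyaw -96.41 F [ 1.2  6.4 18.2] op 7.8 j6 1.07
shift [-3.8 -2.1  0.1]
world turn deg -0.35 tool-x turn 0.35
```

View pics/s24.png

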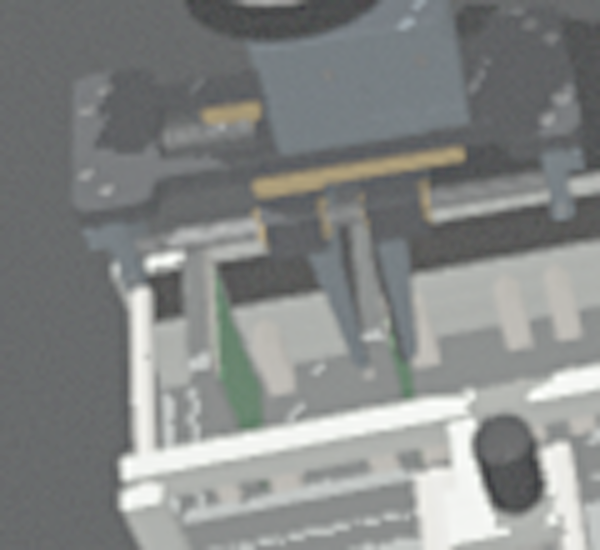

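```bash
python3 -m pendant '[[28,[-1,0,0],0],[28,[0,0,0],0],[28,[-1,0,0],0],[28,[-15,0,0],0],[28,[-35,0,0],0],[40,[-41,0,0],0],[40,[-35,0,0],0]]';python3 - <<'E'
from h import *
slot(1,d=-1,z=70)
draw("scene",[],"pics/s25.png",5,(110,170,230,280))
for d in manip.pinpoint("scene","cassette0_center"): print('pin',w("scene",d['position']).round(4),round(d['p'],2))
E
```

```text
clock: 22.03
tcp_pos: [0.4537, -0.2229, 0.1947]
eef_rot: [1.307, 1.063, -1.235]
force: [1.7, -0.5, -0.9]
opening: 0.418
[ 465.6 -229.8    0. ]
t 22.03 tcp [ 453.7 -222.9  194.7] x [ 0.09  -0.037 -0.995] z [-0.111 -0.993  0.027] zyaw -96.36 F [ 1.7 -0.5 -0.9] op 38.2 j6 1.08
shift [125.5   0.8   2.1]
world turn deg -0.4 tool-x turn 0.4
pin [ 0.4636 -0.2976  0.0593] 0.93
pin [0.3365 0.0057 0.0538] 0.82
pin [0.6048 0.0735 0.0492] 0.66
```

View pics/s25.png

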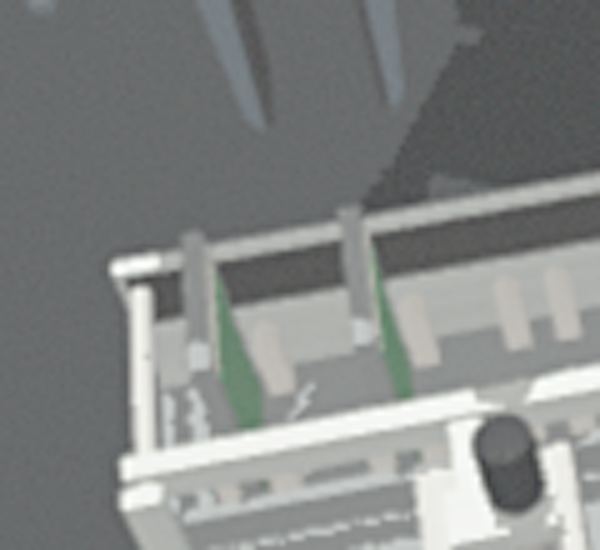

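Both are in. The wrist has picked up a tilt of about 0.09 rad, because each row re-targets from the measured pose. I'll test whether holding at longer reach makes it drift back.

```bash
python3 -m pendant '[[55,[-20,30,-15],0],[55,[-20,30,-15],0],[55,[-20,30,-15],0],[55,[-20,30,-15],0],[55,[0,30,-10],0],[55,[0,30,-10],0],[55,[0,30,-10],0],[55,[0,0,0],0]]';python3 -c "
from h import *
tool()"; python3 -m pendant '[[55,[0,0,0],0],[55,[0,0,0],0],[55,[0,0,0],0],[55,[0,0,0],0]]';python3 -c "
from h import *
tool()"
```

```text
clock: 22.8
tcp_pos: [0.6707, -0.1497, 0.3022]
eef_rot: [1.31, 1.051, -1.232]
force: [0.2, 0.9, -0.9]
opening: 0.605
t 22.8 tcp [ 670.7 -149.7  302.2] x [ 0.099 -0.043 -0.994] z [-0.114 -0.993  0.031] zyaw -96.58 F [ 0.2  0.9 -0.9] op 55.2 j6 1.38
clock: 23.13
tcp_pos: [0.6699, -0.1493, 0.3005]
eef_rot: [1.309, 1.054, -1.233]
force: [-0.2, 1.4, 0.1]
opening: 0.604
t 23.13 tcp [ 669.9 -149.3  300.5] x [ 0.097 -0.042 -0.994] z [-0.113 -0.993  0.031] zyaw -96.51 F [-0.2  1.4  0.1] op 55.1 j6 1.38
```

```bash
python3 -m pendant '[[55,[10,30,0],0],[55,[10,30,0],0],[55,[10,30,0],0],[55,[0,25,0],0],[55,[0,0,0],0],[55,[0,0,0],0]]';python3 -c "
from h import *
tool()"; python3 -m pendant '[[55,[0,0,0],0],[55,[0,0,0],0],[55,[0,0,0],0],[55,[0,0,0],0],[55,[0,0,0],0],[55,[0,0,0],0],[55,[0,0,0],0],[55,[0,0,0],0]]';python3 -c "
from h import *
tool()"
```

```text
clock: 23.63
tcp_pos: [0.785, -0.1665, 0.282]
eef_rot: [1.31, 1.054, -1.239]
force: [-0.4, 0.2, 0.5]
opening: 0.601
t 23.63 tcp [ 785.  -166.5  282. ] x [ 0.094 -0.042 -0.995] z [-0.118 -0.993  0.031] zyaw -96.78 F [-0.4  0.2  0.5] op 54.8 j6 1.41
clock: 24.3
tcp_pos: [0.7809, -0.1674, 0.2846]
eef_rot: [1.312, 1.052, -1.24]
force: [0.1, 0.8, 0.1]
opening: 0.605
t 24.3 tcp [ 780.9 -167.4  284.6] x [ 0.094 -0.043 -0.995] z [-0.12  -0.992  0.031] zyaw -96.88 F [0.1 0.8 0.1] op 55.1 j6 1.41
```

```bash
python3 -m pendant '[[55,[-30,-25,0],0],[55,[-30,-25,0],0],[55,[-30,-25,0],0],[55,[-35,-25,0],0],[55,[-35,-25,0],0],[55,[-35,-5,0],0],[55,[0,0,0],0],[55,[0,0,0],0]]';python3 -c "
from h import *
tool()"; python3 -m pendant '[[55,[0,0,0],0],[55,[0,0,0],0],[55,[0,0,0],0],[55,[0,0,0],0],[55,[0,0,0],0],[55,[0,0,0],0],[55,[0,0,0],0],[55,[0,0,0],0]]';python3 -c "
from h import *
tool()"
```

```text
clock: 24.97
tcp_pos: [0.6295, -0.1427, 0.4676]
eef_rot: [1.31, 1.057, -1.243]
force: [0.6, 0.4, -1.4]
opening: 0.603
t 24.97 tcp [ 629.5 -142.7  467.6] x [ 0.089 -0.041 -0.995] z [-0.119 -0.992  0.031] zyaw -96.84 F [ 0.6  0.4 -1.4] op 55.0 j6 1.38
clock: 25.63
tcp_pos: [0.6306, -0.1428, 0.4627]
eef_rot: [1.308, 1.063, -1.246]
force: [0.0, -0.3, -0.2]
opening: 0.601
t 25.63 tcp [ 630.6 -142.8  462.7] x [ 0.083 -0.039 -0.996] z [-0.119 -0.992  0.029] zyaw -96.82 F [ 0.  -0.3 -0.2] op 54.8 j6 1.38
```

```bash
python3 -m pendant '[[55,[-35,-15,0],0],[55,[-35,-15,0],0],[55,[-35,-15,0],0],[55,[-35,-5,0],0],[55,[-35,-5,0],0],[55,[-20,-5,0],0],[55,[0,0,0],0],[55,[0,0,0],0]]';python3 -c "
from h import *
tool()"; python3 -m pendant '[[55,[0,0,0],0],[55,[0,0,0],0],[55,[0,0,0],0],[55,[0,0,0],0],[55,[0,0,0],0],[55,[0,0,0],0],[55,[0,0,0],0],[55,[0,0,0],0]]';python3 -c "
from h import *
tool()"
```

```text
clock: 26.3
tcp_pos: [0.5509, -0.1272, 0.6577]
eef_rot: [1.307, 1.067, -1.249]
force: [1.0, -1.0, -0.5]
opening: 0.604
t 26.3 tcp [ 550.9 -127.2  657.7] x [ 0.079 -0.038 -0.996] z [-0.118 -0.993  0.029] zyaw -96.81 F [ 1.  -1.  -0.5] op 55.1 j6 1.35
clock: 26.97
tcp_pos: [0.5519, -0.1274, 0.6524]
eef_rot: [1.305, 1.075, -1.254]
force: [0.7, 0.8, 0.1]
opening: 0.602
t 26.97 tcp [ 551.9 -127.4  652.4] x [ 0.071 -0.035 -0.997] z [-0.118 -0.993  0.027] zyaw -96.79 F [0.7 0.8 0.1] op 54.9 j6 1.35
```

```bash
Z='x'; python3 -m pendant '[[55,[-1,0,0],0],[55,[-1,0,0],0],[55,[-1,0,0],0],[55,[-1,0,0],0],[55,[-1,0,0],0],[55,[-1,0,0],0],[55,[-1,0,0],0],[55,[-1,0,0],0]]' >/dev/null; python3 -m pendant '[[55,[-1,0,0],0],[55,[-1,0,0],0],[55,[-1,0,0],0],[55,[-1,0,0],0],[55,[-1,0,0],0],[55,[-1,0,0],0],[55,[-1,0,0],0],[55,[-1,0,0],0]]' >/dev/null; python3 -m pendant '[[55,[-1,0,0],0],[55,[-1,0,0],0],[55,[-1,0,0],0],[55,[-1,0,0],0],[55,[-1,0,0],0],[55,[-1,0,0],0],[55,[-1,0,0],0],[55,[-1,0,0],0]]' >/dev/null; python3 -m pendant '[[55,[-1,0,0],0],[55,[-1,0,0],0],[55,[-1,0,0],0],[55,[-1,0,0],0],[55,[-1,0,0],0],[55,[-1,0,0],0],[55,[-1,0,0],0],[55,[-1,0,0],0]]' >/dev/null; python3 -c "
from h import *
tool()"
```

```text
t 29.63 tcp [ 549.3 -126.2  687.9] x [ 0.071 -0.035 -0.997] z [-0.118 -0.993  0.027] zyaw -96.79 F [0.7 0.3 0. ] op 54.9 j6 1.35
```

```bash
python3 -m pendant '[[55,[1,0,0],0],[55,[1,0,0],0],[55,[1,0,0],0],[55,[1,0,0],0],[55,[1,0,0],0],[55,[1,0,0],0],[55,[1,0,0],0],[55,[1,0,0],0]]' >/dev/null;python3 -c "
from h import *
tool()"; python3 -m pendant '[[55,[0,0,0],0],[55,[0,0,0],0],[55,[0,0,0],0],[55,[0,0,0],0],[55,[0,0,0],0],[55,[0,0,0],0],[55,[0,0,0],0],[55,[0,0,0],0]]' >/dev/null;python3 -c "
from h import *
tool()"; python3 -m pendant '[[55,[3,0,0],0],[55,[3,0,0],0],[55,[3,0,0],0],[55,[3,0,0],0],[55,[3,0,0],0],[55,[3,0,0],0],[55,[3,0,0],0],[55,[3,0,0],0]]' >/dev/null; python3 -c "
from h import *
tool()"
```

```text
t 30.3 tcp [ 550.  -126.5  679.2] x [ 0.071 -0.035 -0.997] z [-0.118 -0.993  0.027] zyaw -96.79 F [ 0.2  0.6 -0.5] op 55.1 j6 1.35
t 30.97 tcp [ 550.  -126.5  679.1] x [ 0.071 -0.035 -0.997] z [-0.118 -0.993  0.027] zyaw -96.79 F [ 0.6  0.1 -0.7] op 54.9 j6 1.35
t 31.63 tcp [ 551.8 -127.4  652.7] x [ 0.071 -0.035 -0.997] z [-0.118 -0.993  0.027] zyaw -96.79 F [-0.2  0.7 -0.2] op 55.0 j6 1.35
```

```bash
cat >> h.py <<'E'
def settle(n=8):
    for _ in range(n): manip.grab_frame("scene")
E
python3 - <<'E'
from h import *
rackov((.462,.1815),-.05,(0,55),"pics/s26.png")
settle()
p=frame((.462,.1815),-.05,[0,0,0])[0]*1000; print(p)
go([p[0],p[1],200],-2.9+90)
E
```

```text
[462.  181.5   0. ]
t 32.08 tcp [ 551.9 -127.4  653.2] x [ 0.071 -0.036 -0.997] z [-0.118 -0.993  0.027] zyaw -96.79 F [-0.2 -0.3  0.4] op 55.2 j6 1.35
shift [ 434.4 -158.8 -308.2]
world turn deg 3.89 tool-x turn -3.89
```

View pics/s26.png

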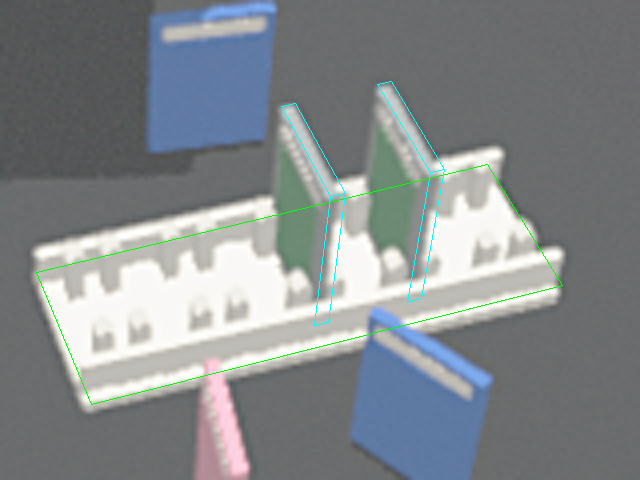

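```bash
python3 -m pendant '[[55,[30,-11,-25],0],[55,[30,-11,-25],0],[55,[30,-11,-25],0],[55,[30,-11,-25],0],[55,[30,-11,-25],0],[55,[30,-11,-25],0],[55,[30,-11,-25],0],[55,[30,-11,-25],0]]' >/dev/null; python3 -m pendant '[[55,[30,-11,-25],0],[55,[30,-11,-25],0],[55,[30,-11,-25],0],[55,[30,-11,-25],-3]]'; python3 -c "
from h import *
tool();settle(12)
go([462,180,200],-2.9+90)"
```

```text
clock: 33.08
tcp_pos: [0.4864, 0.1756, 0.2709]
eef_rot: [1.278, 1.078, -1.21]
force: [2.0, 0.4, -0.1]
opening: 0.603
t 33.08 tcp [486.4 175.6 270.9] x [ 0.092 -0.04  -0.995] z [-0.075 -0.997  0.033] zyaw -94.3 F [ 2.   0.4 -0.1] op 55.0 j6 1.94
t 33.68 tcp [487.4 174.  272.5] x [ 0.092 -0.04  -0.995] z [-0.075 -0.997  0.033] zyaw -94.3 F [0.8 0.3 1.1] op 54.7 j6 1.93
shift [ 69.6 -32.5  -6.4]
world turn deg 1.4 tool-x turn -1.4
```

```bash
python3 -m pendant '[[55,[0,0,0],0],[55,[0,0,0],0],[55,[0,0,0],0],[55,[0,0,0],0]]' >/dev/null; python3 -c "
from h import *
tool()"; python3 -m pendant '[[55,[35,-16,-3],0],[55,[35,-16,-3],-1]]' >/dev/null; python3 -c "
from h import *
tool();settle(10)
go([462,180,80],-2.9+90)"
```

```text
t 34.02 tcp [487.8 173.4 273.3] x [ 0.093 -0.04  -0.995] z [-0.076 -0.997  0.033] zyaw -94.37 F [1.7 0.  0.3] op 54.9 j6 1.93
t 34.18 tcp [468.9 180.  205.1] x [ 0.107 -0.036 -0.994] z [-0.061 -0.998  0.03 ] zyaw -93.48 F [ 0.3  1.1 -1.1] op 55.0 j6 1.96
t 34.68 tcp [469.3 179.9 206.1] x [ 0.106 -0.037 -0.994] z [-0.06  -0.998  0.03 ] zyaw -93.45 F [-0.2 -0.2  0.4] op 54.9 j6 1.96
shift [124.6 -20.8  -3.5]
world turn deg 0.55 tool-x turn -0.55
```

```bash
python3 -m pendant '[[55,[-40,16,3],0],[55,[-40,16,3],0]]' >/dev/null; python3 -c "
from h import *
tool();settle(10);tool()";  python3 -m pendant '[[55,[35,-16,-3],0],[55,[35,-16,-3],0],[55,[0,0,0],0],[55,[0,0,0],0],[55,[0,0,0],0]]' >/dev/null; python3 -c "
from h import *
tool();settle(10)
go([462,180,80],-2.9+90)"
```

```text
t 34.85 tcp [486.6 174.1 282.4] x [ 0.093 -0.04  -0.995] z [-0.059 -0.998  0.034] zyaw -93.4 F [2.1 0.5 1. ] op 55.3 j6 1.92
t 35.35 tcp [486.9 174.4 280.9] x [ 0.094 -0.04  -0.995] z [-0.059 -0.998  0.034] zyaw -93.41 F [-0.2 -0.4 -0.6] op 55.2 j6 1.92
t 35.77 tcp [462.2 179.7 207.1] x [ 0.094 -0.04  -0.995] z [-0.059 -0.998  0.034] zyaw -93.38 F [ 0.6 -0.6  0.5] op 54.7 j6 1.96
t 36.27 tcp [462.2 179.7 206.8] x [ 0.095 -0.039 -0.995] z [-0.059 -0.998  0.034] zyaw -93.4 F [0.  0.3 0.2] op 54.8 j6 1.96
shift [126.1 -12.6  -4.6]
world turn deg 0.5 tool-x turn -0.5
```

```bash
cat > st.py <<'E'
from h import *
settle(6);tool()
E
python3 -m pendant '[[55,[-41,0,0],0],[55,[-41,0,0],0]]' >/dev/null; python3 st.py;  python3 -m pendant '[[55,[41,0,0],0],[55,[41,0,0],0],[55,[0,0,0],0],[55,[0,0,0],0],[55,[0,0,0],0]]' >/dev/null; python3 st.py; python3 -m pendant '[[55,[-41,0,0],0]]' >/dev/null; python3 st.py;  python3 -m pendant '[[55,[41,0,0],0],[55,[0,0,0],0],[55,[0,0,0],0],[55,[0,0,0],0]]' >/dev/null; python3 st.py; python3 -m pendant '[[55,[-36,20,0],0]]' >/dev/null; python3 st.py;  python3 -m pendant '[[55,[36,-20,0],0],[55,[0,0,0],0],[55,[0,0,0],0],[55,[0,0,0],0]]' >/dev/null; python3 st.py; python3 -m pendant '[[55,[-20,36,0],0]]' >/dev/null; python3 st.py;  python3 -m pendant '[[55,[20,-36,0],0],[55,[0,0,0],0],[55,[0,0,0],0],[55,[0,0,0],0]]' >/dev/null; python3 st.py
```

```text
t 36.73 tcp [451.7 181.7 282.6] x [ 0.085 -0.043 -0.995] z [-0.059 -0.998  0.038] zyaw -93.41 F [-0.2  0.7 -1. ] op 54.7 j6 1.96
t 37.45 tcp [458.7 178.1 198.5] x [ 0.084 -0.043 -0.996] z [-0.059 -0.998  0.038] zyaw -93.41 F [ 0.4  0.5 -0.3] op 54.9 j6 1.96
t 37.83 tcp [455.1 179.7 238.8] x [ 0.085 -0.043 -0.996] z [-0.059 -0.998  0.038] zyaw -93.41 F [-0.3 -0.4 -0.9] op 55.1 j6 1.96
t 38.47 tcp [458.9 178.1 197.8] x [ 0.085 -0.042 -0.995] z [-0.059 -0.998  0.037] zyaw -93.41 F [ 0.3 -0.5  0.3] op 54.9 j6 1.96
t 38.85 tcp [475.2 178.4 234.8] x [ 0.085 -0.043 -0.995] z [-0.059 -0.998  0.038] zyaw -93.41 F [-0.1  0.3 -0.5] op 54.7 j6 1.94
t 39.48 tcp [455.1 177.2 194.7] x [ 0.081 -0.044 -0.996] z [-0.059 -0.997  0.039] zyaw -93.39 F [-0.4  1.   0.2] op 54.9 j6 1.96
t 39.87 tcp [488.4 176.  217.2] x [ 0.08  -0.044 -0.996] z [-0.059 -0.997  0.039] zyaw -93.4 F [-1.2  0.8 -0.2] op 54.9 j6 1.93
t 40.5 tcp [447.9 175.8 191. ] x [ 0.073 -0.046 -0.996] z [-0.059 -0.997  0.042] zyaw -93.38 F [ 0.  -0.2  0.5] op 55.2 j6 1.96
```

```bash
python3 -m pendant '[[55,[-10,5,41],0],[55,[0,5,41],0],[55,[0,5,41],0],[55,[0,5,41],0],[55,[0,5,41],0],[55,[0,5,41],0],[55,[0,5,41],0],[55,[0,5,41],0]]' >/dev/null; python3 -m pendant '[[55,[0,5,41],0],[55,[0,5,41],0],[55,[0,5,41],0],[55,[0,5,41],0]]' >/dev/null;python3 st.py
python3 -m pendant '[[55,[-41,0,0],0],[55,[-41,0,0],0],[55,[-41,0,0],0]]' >/dev/null; python3 st.py;  python3 -m pendant '[[55,[38,0,0],0],[55,[38,0,0],0],[55,[38,0,0],0],[55,[0,0,0],0],[55,[0,0,0],0],[55,[0,0,0],0]]' >/dev/null; python3 st.py
```

```text
t 41.8 tcp [ 484.5 -315.   230.2] x [ 0.085 -0.047 -0.995] z [-0.048 -0.998  0.043] zyaw -92.76 F [-0.5 -0.1 -0.6] op 55.0 j6 0.92
t 42.35 tcp [ 471.7 -304.1  346.1] x [ 0.073 -0.036 -0.997] z [-0.044 -0.998  0.033] zyaw -92.53 F [ 0.5 -0.6 -0.7] op 54.9 j6 0.92
t 43.15 tcp [ 479.8 -305.5  227.3] x [ 0.071 -0.034 -0.997] z [-0.041 -0.999  0.031] zyaw -92.37 F [-0.  -0.1 -0.2] op 55.2 j6 0.92
```

```bash
python3 -m pendant '[[55,[-41,0,0],0],[55,[-41,0,0],0],[55,[-41,0,0],0]]' >/dev/null; python3 st.py >/dev/null;  python3 -m pendant '[[55,[38,0,0],0],[55,[38,0,0],0],[55,[38,0,0],0],[55,[0,0,0],0],[55,[0,0,0],0],[55,[0,0,0],0]]' >/dev/null; python3 st.py
python3 -m pendant '[[55,[-41,0,0],0],[55,[-41,0,0],0],[55,[-41,0,0],0]]' >/dev/null; python3 st.py>/dev/null;  python3 -m pendant '[[55,[38,0,0],0],[55,[38,0,0],0],[55,[38,0,0],0],[55,[0,0,0],0],[55,[0,0,0],0],[55,[0,0,0],0]]' >/dev/null; python3 st.py
python3 -m pendant '[[55,[-41,0,0],0],[55,[-41,0,0],0],[55,[-41,0,0],0]]' >/dev/null; python3 st.py>/dev/null;  python3 -m pendant '[[55,[38,0,0],0],[55,[38,0,0],0],[55,[38,0,0],0],[55,[0,0,0],0],[55,[0,0,0],0],[55,[0,0,0],0]]' >/dev/null; python3 st.py
```

```text
t 44.5 tcp [ 475.3 -302.2  226.5] x [ 0.061 -0.026 -0.998] z [-0.041 -0.999  0.024] zyaw -92.37 F [-0.6 -0.7  0.3] op 55.0 j6 0.92
t 45.85 tcp [ 470.8 -298.7  225.8] x [ 0.051 -0.018 -0.999] z [-0.041 -0.999  0.016] zyaw -92.37 F [-0.2  0.7  0.3] op 55.3 j6 0.92
t 47.2 tcp [ 466.4 -295.3  225.1] x [ 0.04  -0.009 -0.999] z [-0.041 -0.999  0.008] zyaw -92.37 F [-0.7 -0.5 -0.4] op 54.7 j6 0.92
```

```bash
python3 -m pendant '[[55,[0,1,-41],0],[55,[0,1,-41],0],[55,[0,1,-41],0],[55,[0,1,-41],0],[55,[0,1,-41],0],[55,[0,1,-41],0],[55,[0,1,-41],0],[55,[0,1,-41],0]]' >/dev/null; python3 -m pendant '[[55,[0,0,-41],0],[55,[0,0,-41],0],[55,[0,0,-41],0],[55,[-30,0,-10],0],[55,[-41,0,0],0],[55,[-41,0,0],0]]' >/dev/null;python3 st.py
python3 -m pendant '[[55,[38,0,0],0],[55,[38,0,0],0],[55,[38,0,0],0],[55,[0,0,0],0],[55,[0,0,0],0],[55,[0,0,0],0]]' >/dev/null; python3 st.py
python3 -m pendant '[[55,[-41,0,0],0],[55,[-41,0,0],0],[55,[-41,0,0],0]]' >/dev/null; python3 st.py;  python3 -m pendant '[[55,[38,0,0],0],[55,[38,0,0],0],[55,[38,0,0],0],[55,[0,0,0],0],[55,[0,0,0],0],[55,[0,0,0],0]]' >/dev/null; python3 st.py;  python3 -c "
from h import *
go([461,180,180],-2.9+90)"
```

```text
t 48.67 tcp [488.9 175.5 336.1] x [ 0.048 -0.016 -0.999] z [-0.048 -0.999  0.014] zyaw -92.74 F [-0.3 -0.  -0.8] op 55.4 j6 1.87
t 49.47 tcp [493.8 172.1 217.7] x [ 0.046 -0.017 -0.999] z [-0.05  -0.999  0.014] zyaw -92.86 F [-0.2  0.3 -0.6] op 55.3 j6 1.87
t 50.02 tcp [485.  173.3 335.7] x [ 0.035 -0.02  -0.999] z [-0.05  -0.999  0.018] zyaw -92.86 F [ 0.7  0.3 -0.2] op 54.9 j6 1.87
t 50.82 tcp [488.3 170.9 217.6] x [ 0.034 -0.02  -0.999] z [-0.05  -0.999  0.018] zyaw -92.86 F [-0.6  1.4  0.2] op 55.5 j6 1.87
t 50.82 tcp [488.3 170.9 217.6] x [ 0.034 -0.02  -0.999] z [-0.05  -0.999  0.018] zyaw -92.86 F [-0.6  1.4  0.2] op 55.5 j6 1.87
shift [ 36.4 -29.   -8.5]
world turn deg -0.04 tool-x turn 0.04
```

Good. From here, single rows with a settle after each move the arm exactly. Approaching cassette 3.

```bash
python3 -m pendant '[[55,[28,-28,-8],0]]' >/dev/null; python3 st.py; python3 -m pendant '[[55,[38,0,0],0]]' >/dev/null; python3 st.py; python3 -c "
from h import *
go([460,180,80],-2.9+90)
draw('scene',[],'pics/s27.png',4,(300,100,460,220))"
```

```text
t 51.2 tcp [462.6 179.9 189.3] x [ 0.035 -0.019 -0.999] z [-0.05  -0.999  0.018] zyaw -92.86 F [ 0.1 -0.1  0.3] op 54.8 j6 1.91
t 51.58 tcp [464.8 179.3 152.7] x [ 0.037 -0.019 -0.999] z [-0.05  -0.999  0.017] zyaw -92.87 F [-0.4  0.3 -0.3] op 55.1 j6 1.91
t 51.58 tcp [464.8 179.3 152.7] x [ 0.037 -0.019 -0.999] z [-0.05  -0.999  0.017] zyaw -92.87 F [-0.4  0.3 -0.3] op 55.1 j6 1.91
shift [72.4 -7.5 -1.8]
world turn deg -0.03 tool-x turn 0.03
```

View pics/s27.png

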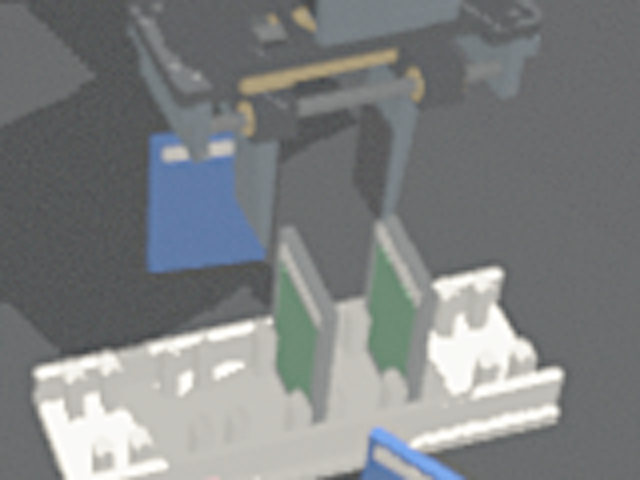

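```bash
python3 -m pendant '[[40,[36,-4,-1],0]]' >/dev/null; python3 st.py; python3 -m pendant '[[25,[35,-4,0],0]]' >/dev/null; python3 st.py; python3 -c "
from h import *
go([460,180,80],-2.9+90)
draw('scene',[],'pics/s28.png',4,(300,100,460,220))"
```

```text
t 52.02 tcp [462.9 180.  118. ] x [ 0.038 -0.019 -0.999] z [-0.05  -0.999  0.017] zyaw -92.86 F [ 0.1 -0.4 -0.7] op 40.2 j6 1.91
t 52.4 tcp [460.9 179.7  84.3] x [ 0.04  -0.018 -0.999] z [-0.05  -0.999  0.016] zyaw -92.86 F [0.3 0.  0. ] op 25.0 j6 1.92
t 52.4 tcp [460.9 179.7  84.3] x [ 0.04  -0.018 -0.999] z [-0.05  -0.999  0.016] zyaw -92.86 F [0.3 0.  0. ] op 25.0 j6 1.92
shift [ 4.2 -1.1 -0.3]
world turn deg -0.04 tool-x turn 0.04
```

View pics/s28.png

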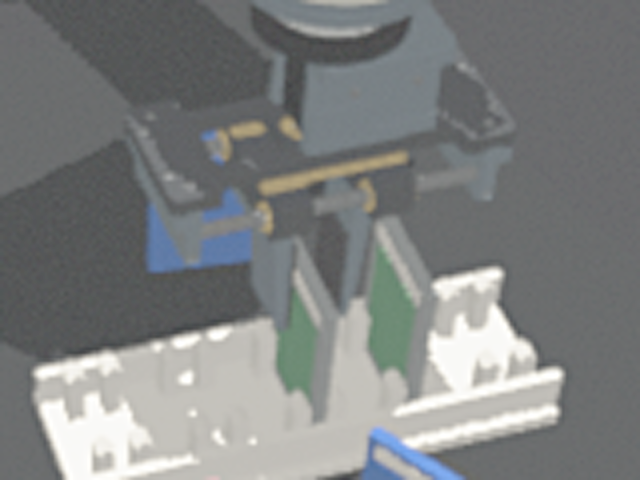

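```bash
python3 -m pendant '[[5,[6,-1,0],0]]' 25 >/dev/null; python3 st.py; python3 st.py; python3 -m pendant '[[5,[-10,0,0],0],[5,[-30,0,0],0],[5,[-40,0,0],0],[5,[-40,0,0],0],[5,[-10,0,0],0]]';python3 st.py; python3 - <<'E'
from h import *
slot(2,d=-2,z=215)
c,it=cassbox(-1,dz=19)
draw("scene",it,"pics/s29.png",4,(300,80,460,200))
E
```

```text
t 52.83 tcp [460.2 179.7  78.2] x [ 0.04  -0.018 -0.999] z [-0.05  -0.999  0.016] zyaw -92.86 F [-0.9  0.8 -1.3] op 8.4 j6 1.92
t 53.13 tcp [460.2 179.7  78.2] x [ 0.04  -0.018 -0.999] z [-0.05  -0.999  0.016] zyaw -92.86 F [-0.6  0.8  1.9] op 7.9 j6 1.92
clock: 53.55
tcp_pos: [0.4524, 0.1812, 0.2096]
eef_rot: [1.246, 1.147, -1.232]
force: [2.0, 1.0, -0.7]
opening: 0.086
t 53.85 tcp [450.1 180.4 203.3] x [ 0.023 -0.023 -0.999] z [-0.05  -0.999  0.022] zyaw -92.88 F [-0.6 -0.4 -0.7] op 7.6 j6 1.91
[ 473.7 -170.3    0. ]
t 53.85 tcp [450.1 180.4 203.3] x [ 0.023 -0.023 -0.999] z [-0.05  -0.999  0.022] zyaw -92.88 F [-0.6 -0.4 -0.7] op 7.6 j6 1.91
shift [ -3.1  41.3 349.2]
world turn deg -3.88 tool-x turn 3.88
cass centre [449.5 180.  184.3] tilt [ 0.023 -0.023 -0.999]
```

View pics/s29.png

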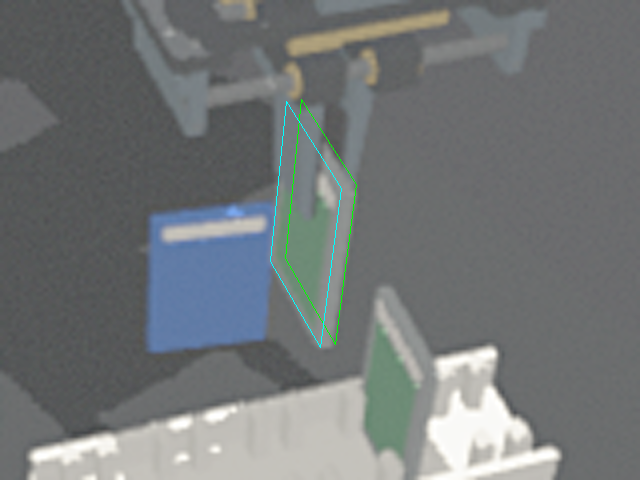

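```bash
python3 -m pendant '[[5,[-2,5,40],0],[5,[-2,5,40],0],[5,[0,5,40],0],[5,[0,5,40],0],[5,[0,5,40],0],[5,[0,5,40],0],[5,[0,3,40],0],[5,[0,3,38],0]]' >/dev/null; python3 st.py; python3 -c "
from h import *
slot(2,d=-1,z=195)"
```

```text
t 54.87 tcp [ 468.  -141.2  206.5] x [ 0.009 -0.019 -1.   ] z [-0.037 -0.999  0.019] zyaw -92.11 F [-0.   0.4 -1.6] op 7.9 j6 1.21
[ 472.7 -170.2    0. ]
t 54.87 tcp [ 468.  -141.2  206.5] x [ 0.009 -0.019 -1.   ] z [-0.037 -0.999  0.019] zyaw -92.11 F [-0.   0.4 -1.6] op 7.9 j6 1.21
shift [12.1  5.6 28.6]
world turn deg -4.65 tool-x turn 4.65
```

```bash
python3 -m pendant '[[5,[0,6,28],4.6]]' >/dev/null; python3 st.py; python3 -m pendant '[[5,[35,0,0],0]]' >/dev/null; python3 st.py;python3 - <<'E'
from h import *
slot(2,d=-1,z=130)
c,it=cassbox(-1,dz=19)
it+=[(frame(SO,SY,rect(-37,51,24.5,35.5,45)),Y,1)]
draw("scene",it,"pics/s30.png",5,(150,160,270,280))
E
```

```text
t 55.25 tcp [ 472.8 -168.2  206.9] x [ 0.009 -0.019 -1.   ] z [-0.115 -0.993  0.018] zyaw -96.6 F [ 0.4  0.2 -1.4] op 7.9 j6 1.24
t 55.63 tcp [ 473.5 -168.7  173. ] x [ 0.01  -0.019 -1.   ] z [-0.114 -0.993  0.018] zyaw -96.56 F [-0.5  0.8 -0.7] op 8.0 j6 1.24
[ 472.7 -170.2    0. ]
t 55.63 tcp [ 473.5 -168.7  173. ] x [ 0.01  -0.019 -1.   ] z [-0.114 -0.993  0.018] zyaw -96.56 F [-0.5  0.8 -0.7] op 8.0 j6 1.24
shift [43.  -1.2  0.8]
world turn deg -0.2 tool-x turn 0.2
cass centre [ 472.7 -169.   154. ] tilt [ 0.01  -0.019 -1.   ]
```

View pics/s30.png

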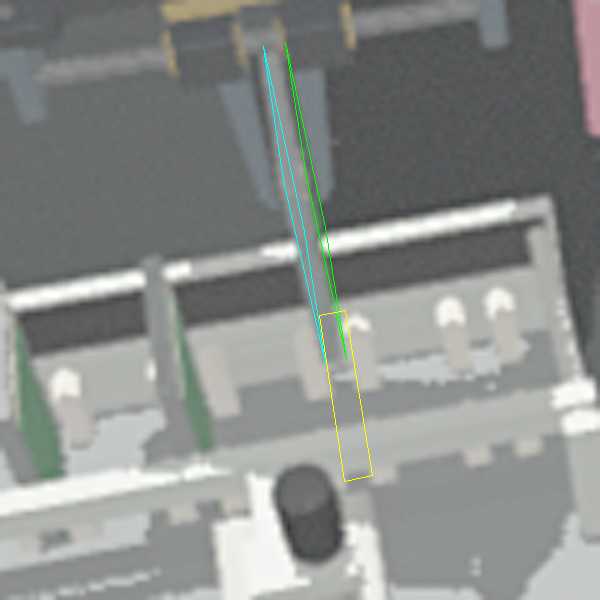

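```bash
python3 -m pendant '[[5,[36,-1,1],0]]' >/dev/null; python3 st.py; python3 -m pendant '[[5,[25,0,0],0]]' >/dev/null; python3 st.py; python3 -c "
from h import *
slot(2,d=-1,z=78)"
```

```text
t 56.07 tcp [ 473.5 -170.7  138.5] x [ 0.011 -0.02  -1.   ] z [-0.114 -0.993  0.019] zyaw -96.58 F [ 0.2  0.3 -0.5] op 7.6 j6 1.24
t 56.45 tcp [ 474.2 -171.4  114.6] x [ 0.012 -0.021 -1.   ] z [-0.114 -0.993  0.019] zyaw -96.57 F [ 1.6  0.4 -1.8] op 7.7 j6 1.24
[ 472.7 -170.2    0. ]
t 56.45 tcp [ 474.2 -171.4  114.6] x [ 0.012 -0.021 -1.   ] z [-0.114 -0.993  0.019] zyaw -96.57 F [ 1.6  0.4 -1.8] op 7.7 j6 1.24
shift [36.6 -2.2 -1.7]
world turn deg -0.19 tool-x turn 0.19
```

```bash
python3 -m pendant '[[5,[20,-2,-2],0]]' >/dev/null; python3 st.py; python3 -m pendant '[[5,[15,0,0],0]]' >/dev/null; python3 st.py; python3 -c "
from h import *
draw('scene',[],'pics/s31.png',5,(150,160,270,280))"
```

```text
t 56.83 tcp [ 473.  -169.7   95.4] x [ 0.013 -0.021 -1.   ] z [-0.114 -0.993  0.019] zyaw -96.57 F [-1.  -0.6 -1.1] op 7.7 j6 1.24
t 57.22 tcp [ 473.5 -170.1   81.1] x [ 0.013 -0.021 -1.   ] z [-0.114 -0.993  0.019] zyaw -96.58 F [ 0.1 -0.7 -0.8] op 8.0 j6 1.24
```

View pics/s31.png

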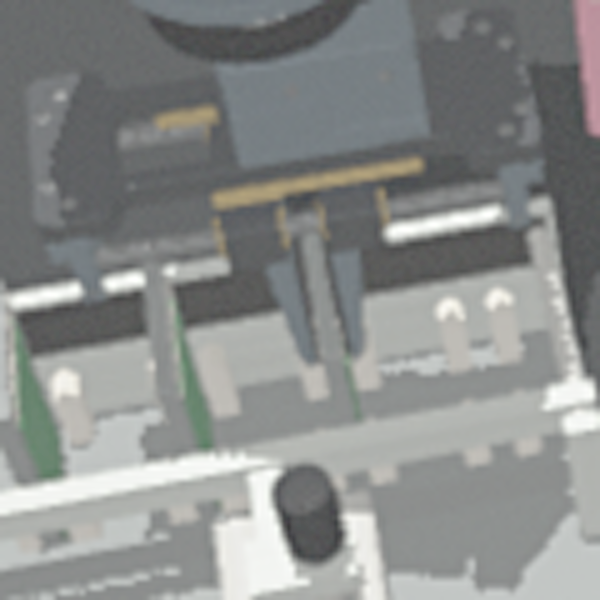

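Nearly down. I'll lower the last 4 mm, release and lift.

```bash
python3 -m pendant '[[5,[4,0,0],0]]' >/dev/null; python3 st.py; python3 -m pendant '[[28,[0,0,0],0]]' >/dev/null; python3 st.py; python3 -m pendant '[[28,[-25,0,0],0],[28,[-41,0,0],0],[40,[-41,0,0],0],[50,[-20,0,0],0]]' >/dev/null; python3 st.py; python3 -c "
from h import *
draw('scene',[],'pics/s32.png',5,(150,160,270,280))
rackov((.462,.1815),-.05,(55,),'pics/s33.png')
go([464,235,200],-2.9+90)"
```

```text
t 57.65 tcp [ 473.7 -170.3   77.6] x [ 0.014 -0.021 -1.   ] z [-0.115 -0.993  0.02 ] zyaw -96.58 F [-2.7  0.4  9.6] op 7.7 j6 1.24
t 58.03 tcp [ 473.7 -170.3   77.6] x [ 0.014 -0.021 -1.   ] z [-0.114 -0.993  0.02 ] zyaw -96.57 F [0.2 0.4 0.3] op 28.1 j6 1.24
t 58.67 tcp [ 467.6 -165.7  199.4] x [-0.001 -0.014 -1.   ] z [-0.115 -0.993  0.014] zyaw -96.58 F [ 0.  -0.1 -0.7] op 49.7 j6 1.24
t 58.77 tcp [ 467.6 -165.6  199.3] x [-0.001 -0.014 -1.   ] z [-0.115 -0.993  0.014] zyaw -96.58 F [0.1 0.6 0.2] op 50.1 j6 1.24
shift [  -6.2  -49.5 -397.5]
world turn deg 3.68 tool-x turn -3.68
```

View pics/s32.png

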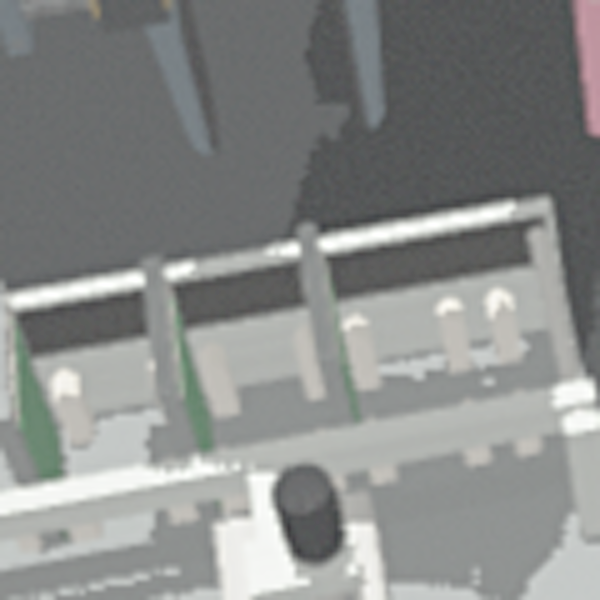

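View pics/s33.png

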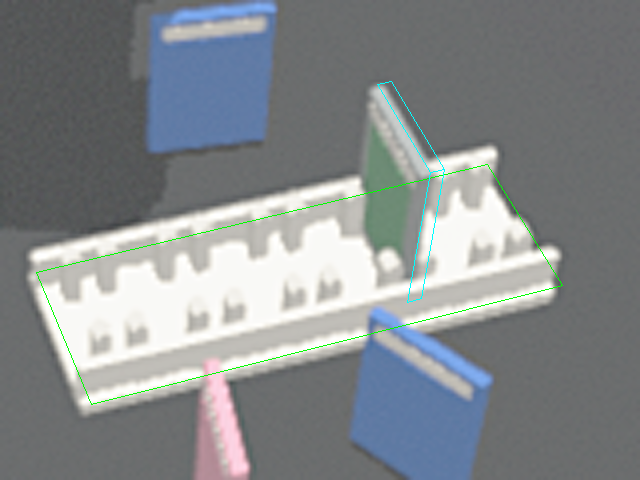

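```bash
python3 -m pendant '[[50,[0,-5,-40],0],[50,[0,-5,-40],0],[50,[0,-5,-40],0],[50,[0,-5,-40],0],[50,[0,-5,-40],0],[50,[0,-5,-40],0],[50,[0,-5,-40],0],[50,[0,-4,-40],0]]' >/dev/null;  python3 -m pendant '[[50,[0,-4,-38],-3.7]]' >/dev/null; python3 st.py; python3 - <<'E'
from h import *
rackov((.462,.1775),-.05,(55,),'pics/s34.png')
go([464,232.5,165],-2.9+90)
E
```

```text
t 59.82 tcp [464.8 198.1 186.9] x [-0.012 -0.016 -1.   ] z [-0.064 -0.998  0.017] zyaw -93.66 F [0.8 0.3 0.6] op 50.0 j6 1.93
t 59.87 tcp [465.  197.8 187. ] x [-0.012 -0.016 -1.   ] z [-0.064 -0.998  0.017] zyaw -93.7 F [-0.4 -0.8  0.3] op 50.0 j6 1.93
shift [ 21.5  -3.  -34.9]
world turn deg 0.8 tool-x turn -0.8
```

View pics/s34.png

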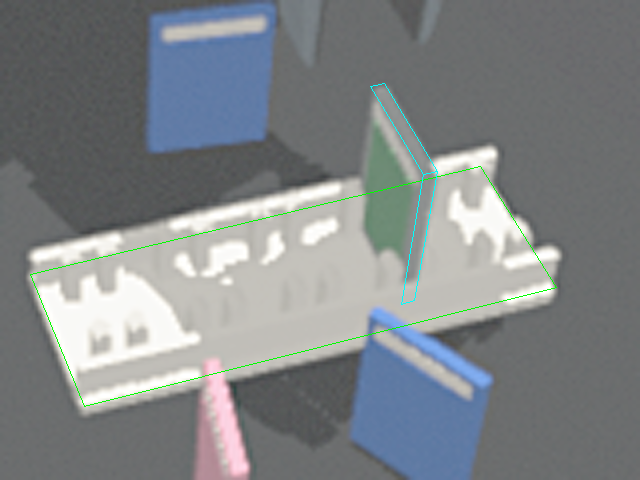

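```bash
python3 -m pendant '[[50,[0,-3,-35],-0.8]]' >/dev/null; python3 st.py; python3 -m pendant '[[50,[35,0,0],0]]' >/dev/null; python3 st.py;python3 -m pendant '[[35,[35,0,0],0]]' >/dev/null; python3 st.py; python3 - <<'E'
from h import *
go([463,232,78],-2.9+90)
draw('scene',[],'pics/s35.png',4,(310,90,470,210))
E
```

```text
t 60.25 tcp [464.2 231.8 186.4] x [-0.012 -0.016 -1.   ] z [-0.052 -0.999  0.017] zyaw -92.97 F [-0.1  0.1 -0.3] op 49.9 j6 1.98
t 60.63 tcp [464.3 231.1 152.6] x [-0.011 -0.016 -1.   ] z [-0.052 -0.998  0.016] zyaw -93.0 F [ 0.1 -0.5  0.2] op 49.9 j6 1.98
t 61.02 tcp [464.5 230.7 119. ] x [-0.01  -0.015 -1.   ] z [-0.052 -0.999  0.016] zyaw -93.0 F [ 0.4 -0.8 -0.1] op 34.8 j6 1.98
t 61.02 tcp [464.5 230.7 119. ] x [-0.01  -0.015 -1.   ] z [-0.052 -0.999  0.016] zyaw -93.0 F [ 0.4 -0.8 -0.1] op 34.8 j6 1.98
shift [41.  -1.2 -1.8]
world turn deg 0.1 tool-x turn -0.1
```

View pics/s35.png

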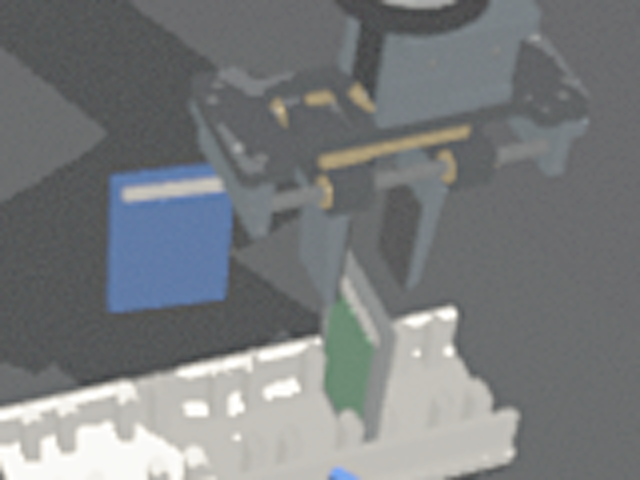

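```bash
python3 -m pendant '[[35,[41,-1,-1],0]]' >/dev/null; python3 st.py; python3 -m pendant '[[5,[0,0,0],0]]' 25 >/dev/null; python3 st.py;python3 st.py; python3 -m pendant '[[5,[-10,0,0],0],[5,[-30,0,0],0],[5,[-40,0,0],0],[5,[-40,0,0],0],[5,[-10,0,0],0]]' >/dev/null;python3 st.py; python3 - <<'E'
from h import *
slot(3,d=-1,z=205)
c,it=cassbox(-1,dz=19)
draw("scene",it,"pics/s36.png",4,(310,80,470,200))
E
```

```text
t 61.45 tcp [463.9 231.5  79.5] x [-0.008 -0.015 -1.   ] z [-0.052 -0.999  0.015] zyaw -93.0 F [ 0.   1.3 -0.8] op 35.3 j6 1.99
t 61.83 tcp [464.1 231.6  79.9] x [-0.008 -0.014 -1.   ] z [-0.052 -0.999  0.015] zyaw -93.01 F [-0.6  7.  -1.2] op 8.4 j6 1.99
t 62.13 tcp [464.2 231.7  79.7] x [-0.008 -0.015 -1.   ] z [-0.052 -0.999  0.015] zyaw -93.0 F [-1.5  1.2  5.9] op 8.2 j6 1.99
t 62.85 tcp [459.7 231.4 206.4] x [-0.025 -0.021 -0.999] z [-0.052 -0.998  0.022] zyaw -93.0 F [-0.3  0.7 -1.8] op 8.0 j6 1.99
[ 479.7 -110.6    0. ]
t 62.85 tcp [459.7 231.4 206.4] x [-0.025 -0.021 -0.999] z [-0.052 -0.998  0.022] zyaw -93.0 F [-0.3  0.7 -1.8] op 8.0 j6 1.99
shift [  8.1  38.1 340.4]
world turn deg -3.76 tool-x turn 3.76
cass centre [458.2 231.1 187.5] tilt [-0.025 -0.021 -0.999]
```

View pics/s36.png

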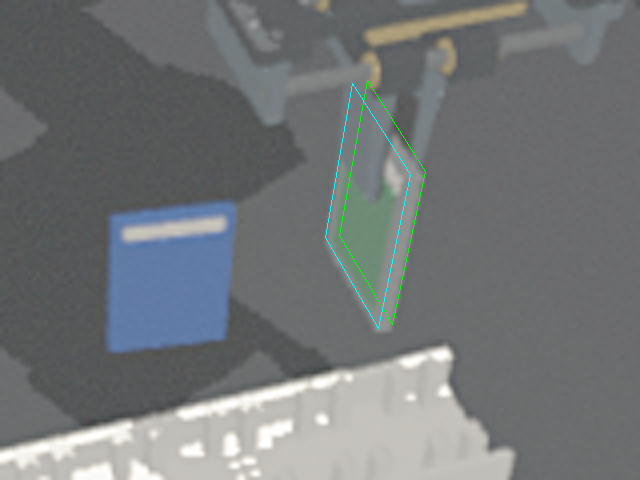

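```bash
python3 -m pendant '[[5,[-1,5,38],0],[5,[0,5,38],0],[5,[0,5,38],0],[5,[0,5,38],0],[5,[0,5,38],0],[5,[0,4,38],0],[5,[0,3,38],0],[5,[0,0,30],0]]' >/dev/null; python3 st.py; python3 -c "
from h import *
slot(3,d=-1,z=195)"
```

```text
t 63.87 tcp [473.2 -68.8 205.1] x [-0.04  -0.02  -0.999] z [-0.04  -0.999  0.021] zyaw -92.31 F [ 0.7 -0.1 -1.1] op 7.5 j6 1.38
[ 479.7 -110.6    0. ]
t 63.87 tcp [473.2 -68.8 205.1] x [-0.04  -0.02  -0.999] z [-0.04  -0.999  0.021] zyaw -92.31 F [ 0.7 -0.1 -1.1] op 7.5 j6 1.38
shift [10.6  8.6 41.3]
world turn deg -4.45 tool-x turn 4.45
```

```bash
python3 -m pendant '[[5,[0,9,40],4.4]]' >/dev/null; python3 st.py; python3 -m pendant '[[5,[35,1,1],0]]' >/dev/null; python3 st.py;python3 - <<'E'
from h import *
slot(3,d=-2,z=130)
c,it=cassbox(-1,dz=19)
it+=[(frame(SO,SY,rect(-37,51,84.5,95.5,45)),Y,1)]
draw("scene",it,"pics/s37.png",5,(170,150,290,270))
E
```

```text
t 64.25 tcp [ 480.4 -107.9  205.4] x [-0.04  -0.019 -0.999] z [-0.115 -0.993  0.024] zyaw -96.6 F [-1.1  0.7 -0.7] op 8.0 j6 1.38
t 64.63 tcp [ 480.3 -109.4  171.5] x [-0.04  -0.02  -0.999] z [-0.114 -0.993  0.024] zyaw -96.56 F [-0.7 -0.1 -0.9] op 8.0 j6 1.38
[ 480.7 -110.7    0. ]
t 64.63 tcp [ 480.3 -109.4  171.5] x [-0.04  -0.02  -0.999] z [-0.114 -0.993  0.024] zyaw -96.56 F [-0.7 -0.1 -0.9] op 8.0 j6 1.38
shift [41.4  2.1  0.3]
world turn deg -0.2 tool-x turn 0.2
cass centre [ 478.6 -109.6  152.5] tilt [-0.04  -0.02  -0.999]
```

View pics/s37.png

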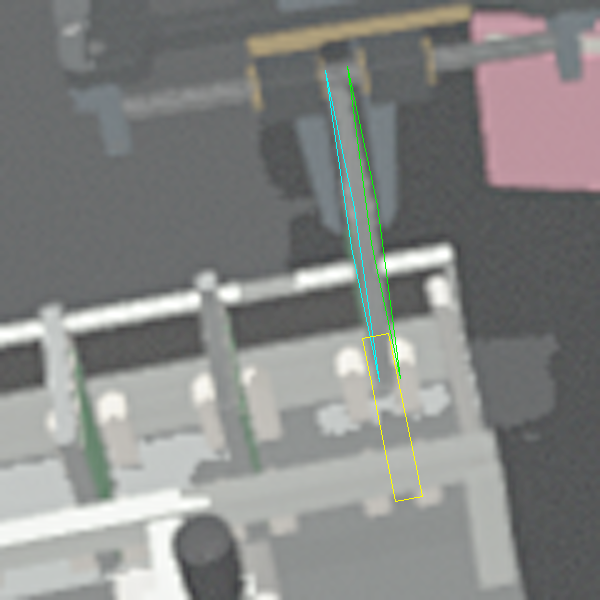

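```bash
python3 -m pendant '[[5,[36,2,0.5],0]]' >/dev/null; python3 st.py; python3 -m pendant '[[5,[22,2,0],0]]' >/dev/null; python3 st.py; python3 -m pendant '[[5,[18,1,-0.5],0]]' >/dev/null; python3 st.py; python3 -c "
from h import *
slot(3,d=-2,z=79)
draw('scene',[],'pics/s38.png',5,(170,150,290,270))"
```

```text
t 65.07 tcp [ 481.5 -111.1  136.9] x [-0.038 -0.02  -0.999] z [-0.114 -0.993  0.024] zyaw -96.58 F [ 0.4 -0.5 -0.4] op 7.9 j6 1.38
t 65.45 tcp [ 483.  -111.9  115.9] x [-0.037 -0.021 -0.999] z [-0.115 -0.993  0.025] zyaw -96.58 F [ 0.1  0.7 -0.3] op 8.0 j6 1.38
t 65.83 tcp [ 483.7 -111.9   98.5] x [-0.037 -0.021 -0.999] z [-0.114 -0.993  0.025] zyaw -96.58 F [-0.2  0.6 -0.6] op 7.9 j6 1.38
[ 480.7 -110.7    0. ]
t 65.83 tcp [ 483.7 -111.9   98.5] x [-0.037 -0.021 -0.999] z [-0.114 -0.993  0.025] zyaw -96.58 F [-0.2  0.6 -0.6] op 7.9 j6 1.38
shift [19.5 -2.4 -1.4]
world turn deg -0.18 tool-x turn 0.18
```

View pics/s38.png

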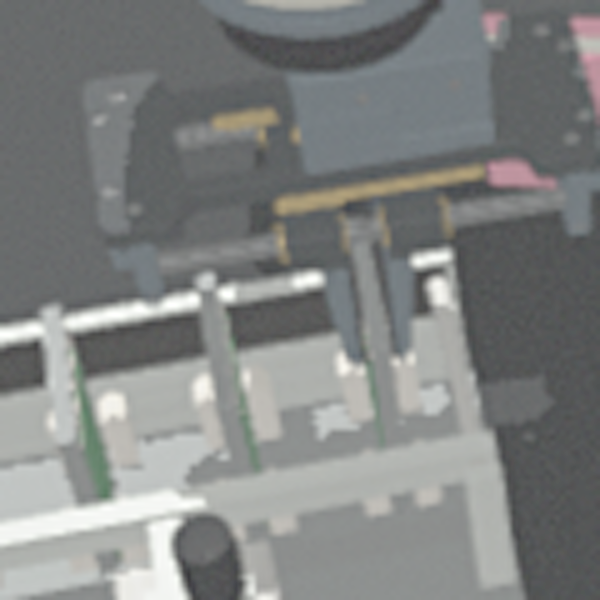

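```bash
python3 -m pendant '[[5,[10,-2.5,-0.5],0]]' >/dev/null; python3 st.py; python3 -m pendant '[[5,[8,0,0],0]]' >/dev/null; python3 st.py; python3 -m pendant '[[5,[4,0,0],0]]' >/dev/null; python3 st.py
```

```text
t 66.27 tcp [ 481.3 -111.2   89.2] x [-0.035 -0.021 -0.999] z [-0.115 -0.993  0.025] zyaw -96.58 F [-0.8  2.1  7. ] op 7.5 j6 1.39
t 66.65 tcp [ 480.2 -111.2   81.8] x [-0.037 -0.02  -0.999] z [-0.114 -0.993  0.024] zyaw -96.57 F [-6.   2.4  9.6] op 8.1 j6 1.39
t 67.03 tcp [ 479.1 -111.1   78.6] x [-0.038 -0.02  -0.999] z [-0.114 -0.993  0.025] zyaw -96.57 F [-9.3  1.7 16.6] op 7.9 j6 1.39
```

```bash
python3 - <<'E'
from h import *
draw('scene',[],'pics/s39.png',6,(210,170,290,260))
draw('top',[],'pics/t10.png',4,(345,210,505,345))
E
```

```text
(no output)
```

View pics/s39.png

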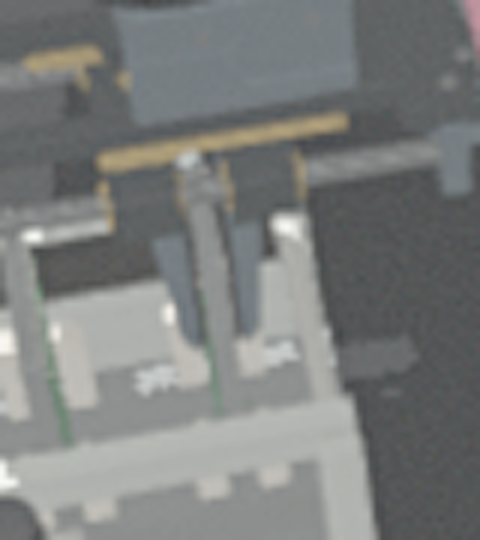

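```bash
python3 -m pendant '[[28,[0,0,0],0]]' >/dev/null; python3 st.py; python3 -m pendant '[[28,[-25,0,0],0],[28,[-41,0,0],0],[40,[-41,0,0],0],[50,[-30,0,0],0]]' >/dev/null; python3 st.py; python3 -c "
from h import *
it=[(frame(SO,SY,rect(-32,38,y-4,y+4,110)),C,1) for y in(-90,-30,30,90)]
draw('scene',it,'pics/s40.png',4,(120,160,280,280))"
```

```text
t 67.52 tcp [ 479.3 -111.1   78.7] x [-0.038 -0.02  -0.999] z [-0.114 -0.993  0.025] zyaw -96.57 F [-0.2 -0.6  0.4] op 27.9 j6 1.39
t 68.15 tcp [ 480.1 -107.   210.8] x [-0.053 -0.015 -0.998] z [-0.114 -0.993  0.021] zyaw -96.57 F [-0.7  0.4  0. ] op 50.2 j6 1.38
```

View pics/s40.png

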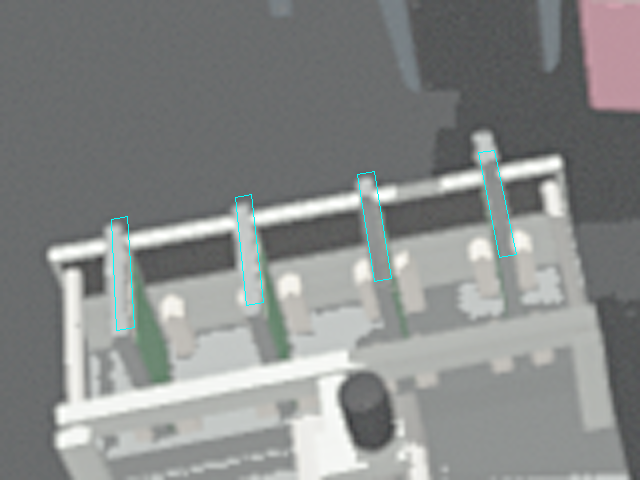

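```bash
python3 -m pendant '[[50,[-20,0,-40],0],[50,[0,0,-40],0],[50,[0,0,-40],0],[50,[0,0,-40],0]]' >/dev/null; python3 -c "
from h import *
settle(3)
draw('scene',[],'pics/s41.png',9,(205,185,275,250))
it=[(frame(SO,SY,rect(-32,38,y-4,y+4,110)),C,1) for y in(-90,-30,30,90)]
draw('top',it,'pics/t11.png',4,(345,210,505,345))"
```

```text
(no output)
```

View pics/s41.png

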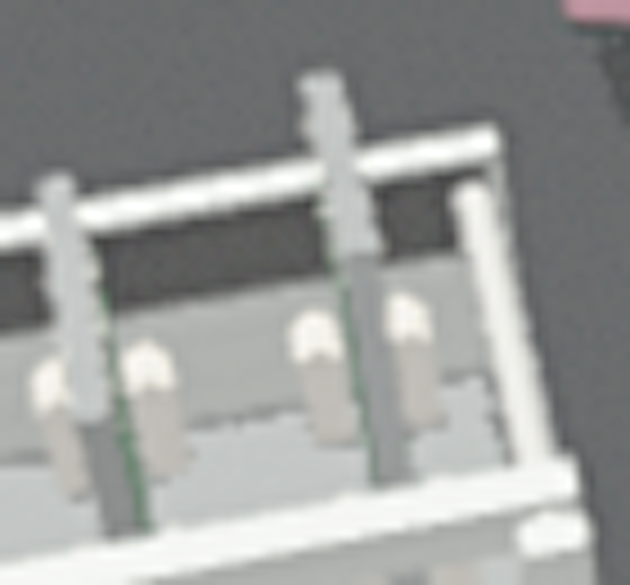

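View pics/t11.png

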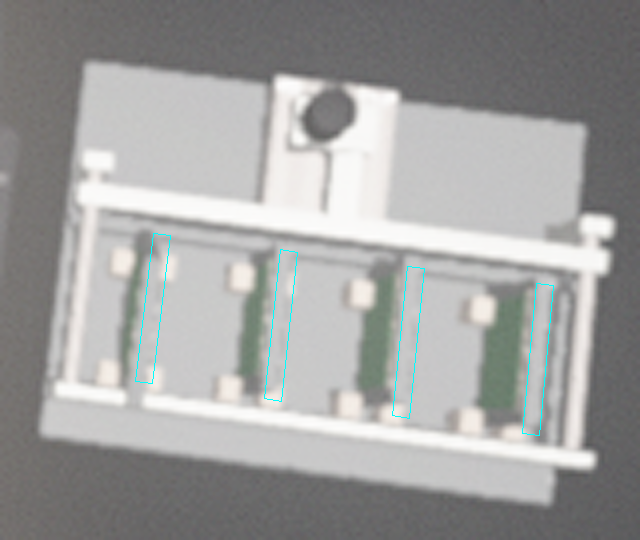

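The fourth cassette isn't down. Its top leans over the wall and its +x end is raised, so its bottom +x corner is probably sitting on the strip. I'll measure its pitch before regripping.

```bash
python3 -c "
from h import *
draw('top',[],'pics/t12.png',10,(368,260,428,315))"
```

```text
(no output)
```

View pics/t12.png

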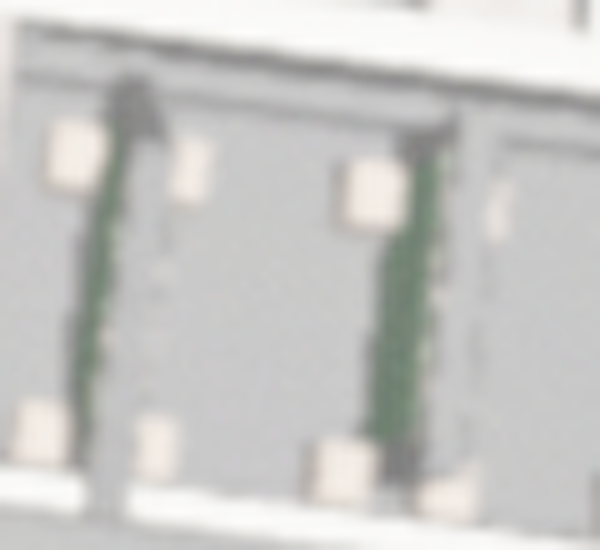

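```bash
python3 - <<'E'
from h import *
from scipy.optimize import least_squares
obs=[("top",382.8,274,1),("top",378.7,311.7,-1),("scene",244.7,213.3,1),("scene",240.3,193.3,-1)]
def P(p,s):
    x,y,z,ph=p; x,y,z=x*1000,y*1000,z*1000
    return frame(SO,SY,[x+35*s*np.cos(ph),y,z+35*s*np.sin(ph)])[0]
def r(p): return np.concatenate([proj(c,P(p,s))[0]-[u,v] for c,u,v,s in obs])
s=least_squares(r,[0,.09,.11,.1]);print('local xc,y,ztopc,phi',s.x.round(4),r(s.x).round(1))
print(P(s.x,1),P(s.x,-1)); go((P(s.x,1)+P(s.x,-1))/2*1000,-6.76+90)
for d in manip.pinpoint("top","cassette0_center"): print('pin',w("top",d['position']).round(4),round(d['p'],2))
E
```

```text
local xc,y,ztopc,phi [-0.0097  0.0916  0.1168  0.2111] [ 1.1  0.5  0.3 -0.2  0.7  0.1  0.8 -0.2]
[ 0.5000937  -0.11289178  0.12417471] [ 0.43212335 -0.10483385  0.10950839]
t 68.83 tcp [498.   46.1 222.5] x [-0.061 -0.015 -0.998] z [-0.124 -0.992  0.023] zyaw -97.14 F [ 0.3 -0.6  0.4] op 50.0 j6 1.69
shift [109.7  -5.9 155.3]
world turn deg 0.38 tool-x turn -0.38
pin [ 0.4603 -0.2922  0.0597] 0.63
pin [0.3378 0.0097 0.0481] 0.52
```

```bash
python3 -m pendant '[[24,[0,-5,40],0],[24,[0,-5,40],0],[24,[0,-5,40],0],[24,[0,-5,30],0]]' >/dev/null; python3 st.py; python3 - <<'E'
from h import *
p=frame(SO,SY,[-3,91,0])[0]*1000; print(p); go([p[0],p[1],160],-6.76+90)
E
```

```text
t 69.52 tcp [ 459.7 -100.9  226.2] x [-0.061 -0.013 -0.998] z [-0.122 -0.992  0.021] zyaw -96.99 F [ 0.8  0.3 -0.1] op 23.8 j6 1.39
[ 472.7339598  -110.27962817    0.        ]
t 69.52 tcp [ 459.7 -100.9  226.2] x [-0.061 -0.013 -0.998] z [-0.122 -0.992  0.021] zyaw -96.99 F [ 0.8  0.3 -0.1] op 23.8 j6 1.39
shift [65.4 17.9  6.3]
world turn deg 0.23 tool-x turn -0.23
```

```bash
python3 -m pendant '[[24,[35,16,6],-0.2]]' >/dev/null; python3 st.py; python3 -m pendant '[[24,[34,2,1],0]]' >/dev/null; python3 st.py; python3 -m pendant '[[24,[24,2,0],0]]' >/dev/null; python3 st.py; python3 - <<'E'
from h import *
go([472.7,-110.3,84],-6.76+90)
draw('scene',[],'pics/s42.png',7,(205,170,285,250))
E
```

```text
t 69.9 tcp [ 472.8 -108.8  191.2] x [-0.061 -0.014 -0.998] z [-0.117 -0.993  0.021] zyaw -96.74 F [-0.1 -0.3  0.6] op 23.9 j6 1.38
t 70.28 tcp [ 473.2 -110.5  158.6] x [-0.059 -0.014 -0.998] z [-0.117 -0.993  0.021] zyaw -96.74 F [ 0.5 -0.2 -0.7] op 24.2 j6 1.38
t 70.67 tcp [ 474.1 -111.2  135.6] x [-0.058 -0.014 -0.998] z [-0.117 -0.993  0.021] zyaw -96.74 F [0.4 0.4 0.3] op 23.8 j6 1.38
t 70.67 tcp [ 474.1 -111.2  135.6] x [-0.058 -0.014 -0.998] z [-0.117 -0.993  0.021] zyaw -96.74 F [0.4 0.4 0.3] op 23.8 j6 1.38
shift [51.6  1.4 -1.8]
world turn deg -0.02 tool-x turn 0.02
```

View pics/s42.png

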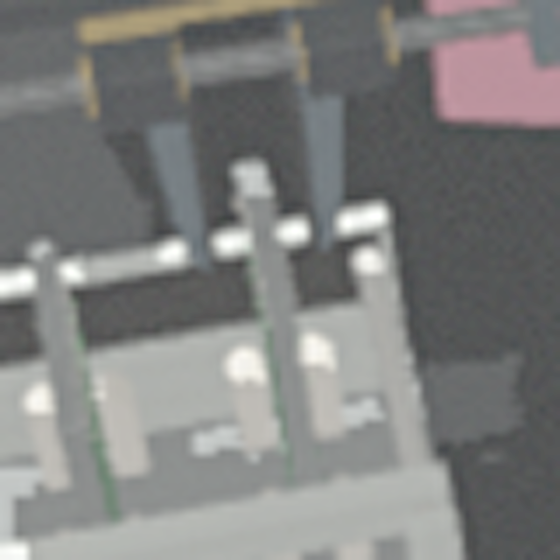

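```bash
python3 -m pendant '[[24,[30,1,-1.5],0]]' >/dev/null; python3 st.py; python3 -m pendant '[[24,[20,0,0],0]]' >/dev/null; python3 st.py; python3 -m pendant '[[5,[0,0,0],0]]' 20 >/dev/null; python3 st.py;python3 st.py; python3 -m pendant '[[5,[-10,0,0],0]]' >/dev/null; python3 st.py;
```

```text
t 71.1 tcp [ 474.  -110.4  106.6] x [-0.057 -0.015 -0.998] z [-0.117 -0.993  0.021] zyaw -96.74 F [ 1.  -1.2 -0.6] op 23.8 j6 1.38
t 71.48 tcp [ 473.3 -110.8   87.5] x [-0.056 -0.015 -0.998] z [-0.117 -0.993  0.021] zyaw -96.73 F [-0.4 -0.9  0.3] op 24.1 j6 1.39
t 71.87 tcp [ 473.6 -110.9   87.8] x [-0.056 -0.015 -0.998] z [-0.117 -0.993  0.022] zyaw -96.74 F [ 0.5 -1.   3.7] op 7.8 j6 1.39
t 72.17 tcp [ 473.6 -110.9   87.7] x [-0.056 -0.015 -0.998] z [-0.117 -0.993  0.022] zyaw -96.74 F [-0.7 -0.9  6.5] op 7.9 j6 1.39
t 72.55 tcp [ 473.8 -110.7   97.3] x [-0.057 -0.015 -0.998] z [-0.117 -0.993  0.021] zyaw -96.74 F [-0.3  0.1 -1.9] op 8.3 j6 1.39
```

```bash
python3 -m pendant '[[5,[-38,-3,0],0]]' >/dev/null; python3 st.py; python3 -m pendant '[[5,[-38,-2,0],0]]' >/dev/null; python3 st.py; python3 -m pendant '[[5,[-38,-2,0],0]]' >/dev/null; python3 st.py; python3 - <<'E'
from h import *
draw('scene',[],'pics/s43.png',5,(180,140,300,260))
go([472,-20,200],-6.76+90)
E
```

```text
t 72.93 tcp [ 472.6 -109.6  134.7] x [-0.057 -0.015 -0.998] z [-0.117 -0.993  0.021] zyaw -96.74 F [-0.5 -0.  -0.7] op 8.1 j6 1.38
t 73.32 tcp [ 472.1 -108.6  171.7] x [-0.059 -0.014 -0.998] z [-0.117 -0.993  0.021] zyaw -96.74 F [-0.3  0.  -0.6] op 7.6 j6 1.38
t 73.7 tcp [ 471.8 -107.7  208.6] x [-0.061 -0.014 -0.998] z [-0.117 -0.993  0.021] zyaw -96.74 F [ 0.5 -0.3 -1.2] op 7.7 j6 1.38
t 73.75 tcp [ 471.7 -107.7  208.6] x [-0.061 -0.013 -0.998] z [-0.117 -0.993  0.021] zyaw -96.74 F [-0.8  0.2 -1.2] op 8.2 j6 1.38
shift [  7.4  -9.6 -87.3]
world turn deg -0.02 tool-x turn 0.02
```

View pics/s43.png

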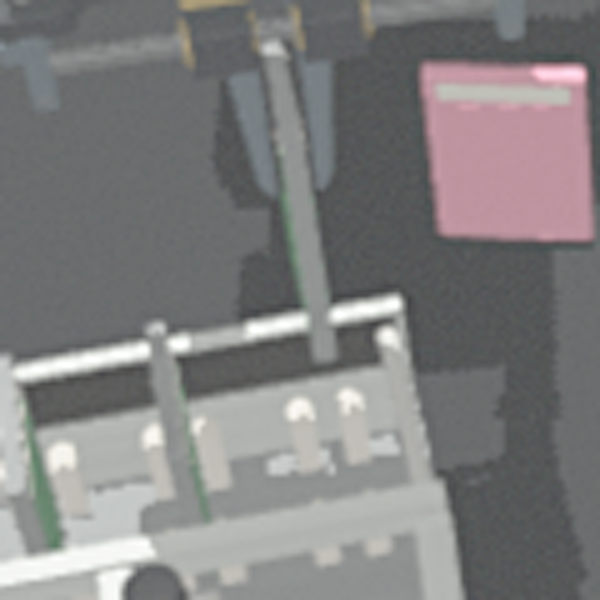

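```bash
python3 -m pendant '[[5,[0,-5,-30],0],[5,[0,-5,-40],0],[5,[0,0,-14],0],[5,[0,0,0],0]]' >/dev/null; python3 st.py; python3 -m pendant '[[5,[38,2,0],0]]' >/dev/null; python3 st.py;  python3 -m pendant '[[5,[38,2,0],0]]' >/dev/null; python3 st.py; python3 -m pendant '[[5,[38,2,0],0]]' >/dev/null; python3 st.py;python3 - <<'E'
from h import *
draw('scene',[],'pics/s44.png',5,(220,140,340,260))
E
```

```text
t 74.38 tcp [470.6 -24.5 204.4] x [-0.065 -0.013 -0.998] z [-0.124 -0.992  0.021] zyaw -97.14 F [ 0.2  0.2 -1.1] op 7.9 j6 1.54
t 74.77 tcp [470.6 -25.6 167.5] x [-0.064 -0.013 -0.998] z [-0.125 -0.992  0.021] zyaw -97.16 F [ 0.1  0.7 -1.5] op 8.0 j6 1.55
t 75.15 tcp [470.8 -26.4 131. ] x [-0.063 -0.014 -0.998] z [-0.125 -0.992  0.021] zyaw -97.16 F [-0.1  0.1 -1.3] op 8.3 j6 1.55
t 75.53 tcp [471.1 -27.2  94.5] x [-0.061 -0.014 -0.998] z [-0.125 -0.992  0.021] zyaw -97.16 F [ 0.6 -0.2 -1.3] op 7.6 j6 1.55
```

View pics/s44.png

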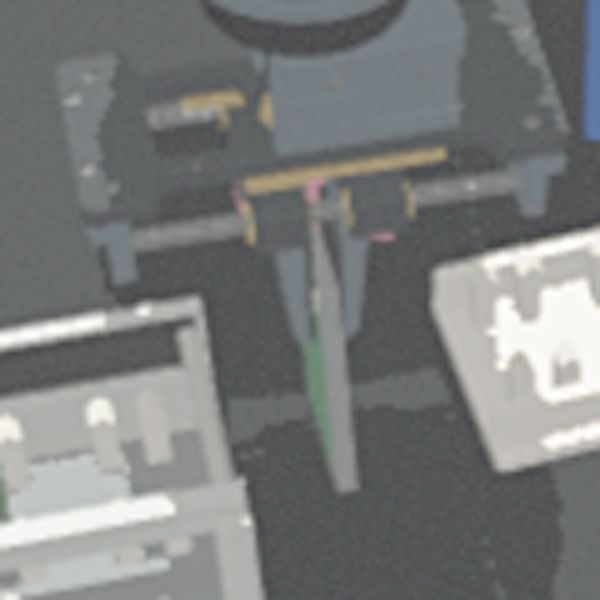

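```bash
python3 -m pendant '[[5,[14,1,0],0]]' 6 >/dev/null; python3 st.py; python3 -m pendant '[[5,[5,0,0],0]]' >/dev/null; python3 st.py;  python3 -m pendant '[[5,[5,0,0],0]]' >/dev/null; python3 st.py; python3 -m pendant '[[5,[4,0,0],0]]' >/dev/null; python3 st.py
```

```text
t 75.97 tcp [471.6 -27.6  81.1] x [-0.06  -0.014 -0.998] z [-0.125 -0.992  0.021] zyaw -97.16 F [-0.   0.7 -1.7] op 8.0 j6 1.55
t 76.35 tcp [471.3 -27.7  76.2] x [-0.06  -0.014 -0.998] z [-0.125 -0.992  0.021] zyaw -97.16 F [-0.1 -0.3 -1. ] op 8.1 j6 1.55
t 76.73 tcp [470.8 -27.8  71.1] x [-0.061 -0.014 -0.998] z [-0.125 -0.992  0.021] zyaw -97.16 F [-0.2  0.3  0.1] op 8.1 j6 1.55
t 77.12 tcp [470.6 -27.8  67.1] x [-0.061 -0.014 -0.998] z [-0.125 -0.992  0.021] zyaw -97.16 F [ 1.8 -1.4  1.4] op 8.0 j6 1.55
```

```bash
python3 -m pendant '[[5,[4,0,0],0]]' >/dev/null; python3 st.py; python3 -m pendant '[[5,[4,0,0],0]]' >/dev/null; python3 st.py;  python3 -m pendant '[[5,[2,0,0],0]]' >/dev/null; python3 st.py; python3 - <<'E'
from h import *
draw('scene',[],'pics/s45.png',5,(220,160,340,280))
E
```

```text
t 77.5 tcp [470.4 -27.9  63.1] x [-0.061 -0.014 -0.998] z [-0.125 -0.992  0.021] zyaw -97.16 F [ 1.7 -0.1  2.4] op 7.9 j6 1.55
t 77.88 tcp [470.  -27.9  59. ] x [-0.061 -0.014 -0.998] z [-0.125 -0.992  0.021] zyaw -97.16 F [ 1.5 -0.4  1.1] op 7.9 j6 1.55
t 78.27 tcp [470.  -28.   57.1] x [-0.061 -0.014 -0.998] z [-0.125 -0.992  0.022] zyaw -97.16 F [ 2.4 -0.2  4.3] op 7.9 j6 1.55
```

View pics/s45.png

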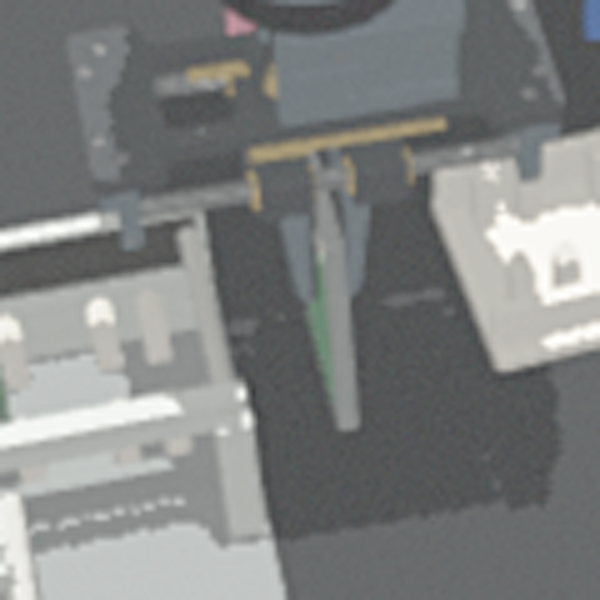

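```bash
python3 -m pendant '[[5,[2,0,0],0]]' >/dev/null; python3 st.py; python3 - <<'E'
from h import *
p,M=tool()
def box(cx,cy,yaw):
    its=[]
    for b,c in((-4,C),(4,G)):
        its.append((frame((cx,cy),yaw,[[-35,b,0],[35,b,0],[35,b,100],[-35,b,100]]),c,1))
    return its
its=box(.470,-.0285,np.radians(-7.16))
draw('scene',its,'pics/s46.png',7,(260,170,340,250))
E
```

```text
t 78.7 tcp [470.1 -28.   55.2] x [-0.06  -0.014 -0.998] z [-0.125 -0.992  0.021] zyaw -97.16 F [ 2.7 -0.1  4.5] op 7.9 j6 1.55
t 78.7 tcp [470.1 -28.   55.2] x [-0.06  -0.014 -0.998] z [-0.125 -0.992  0.021] zyaw -97.16 F [ 2.7 -0.1  4.5] op 7.9 j6 1.55
```

View pics/s46.png

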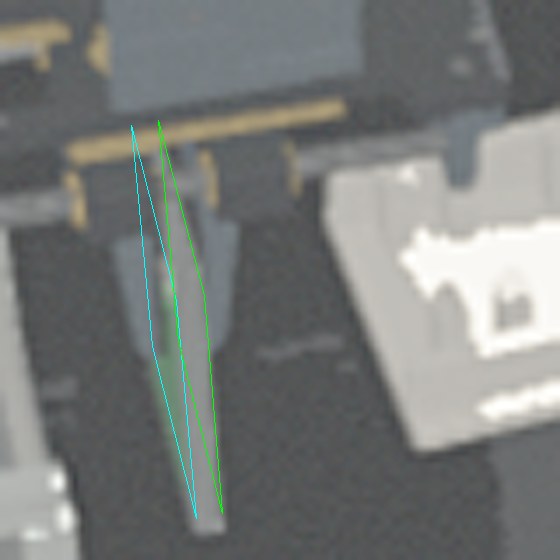

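```bash
python3 -m pendant '[[5,[-2,0,0],0]]' 25 >/dev/null; python3 st.py; python3 -m pendant '[[5,[-38,-2,0],0]]' >/dev/null; python3 st.py; python3 -m pendant '[[5,[-38,-2,0],0]]' >/dev/null; python3 st.py; python3 -m pendant '[[5,[-38,-2,0],0]]' >/dev/null; python3 st.py; python3 -m pendant '[[5,[-30,-2,0],0]]' >/dev/null; python3 st.py;python3 - <<'E'
from h import *
draw('scene',[],'pics/s47.png',8,(255,110,330,180))
E
```

```text
t 79.13 tcp [469.9 -27.9  57. ] x [-0.061 -0.014 -0.998] z [-0.125 -0.992  0.021] zyaw -97.16 F [-0.2  1.2 -0.9] op 7.9 j6 1.55
t 79.52 tcp [469.8 -27.1  94.6] x [-0.062 -0.014 -0.998] z [-0.125 -0.992  0.021] zyaw -97.16 F [ 0.6 -0.  -1.8] op 7.5 j6 1.55
t 79.9 tcp [469.6 -26.2 131.8] x [-0.063 -0.014 -0.998] z [-0.125 -0.992  0.021] zyaw -97.16 F [ 0.9 -0.4 -0.4] op 8.0 j6 1.55
t 80.28 tcp [469.3 -25.4 168.8] x [-0.065 -0.013 -0.998] z [-0.125 -0.992  0.021] zyaw -97.16 F [ 0.1  0.8 -1.3] op 7.8 j6 1.55
t 80.67 tcp [468.6 -24.7 197.7] x [-0.066 -0.013 -0.998] z [-0.125 -0.992  0.021] zyaw -97.16 F [ 0.3 -0.2 -0.9] op 7.7 j6 1.54
```

View pics/s47.png

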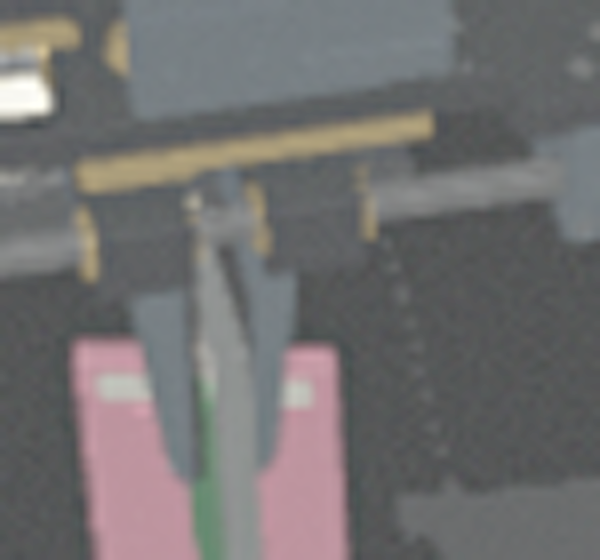

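```bash
cat >> h.py <<'E'
def upbox(dx,dy,cz,yaw=-7.0,ph=0,col=(C,G)):
    """cassette at tcp offset (mm, along local x,y), centre z = tcp z + cz; pitched ph"""
    s=manip.sense();t=s['tcp_pos']; its=[]
    for b,c in((-4,col[0]),(4,col[1])):
        pts=[]
        for a,z in((-35,-50),(35,-50),(35,50),(-35,50)):
            pts.append([dx+a*np.cos(ph)-z*np.sin(ph),dy+b,z*np.cos(ph)+a*np.sin(ph)])
        P=frame(t[:2],np.radians(yaw),pts); P[:,2]+=t[2]+cz/1000
        its.append((P,c,1))
    return its
E
python3 - <<'E'
from h import *
draw('scene',[],'pics/a.png',6,(250,120,340,210))
draw('scene',upbox(3,-1,-7),'pics/b.png',6,(250,120,340,210))
cv2.imwrite('pics/s48.png',np.hstack([cv2.imread('pics/a.png')[:,100:450],cv2.imread('pics/b.png')[:,100:450]]))
E
```

```text
(no output)
```

View pics/s48.png

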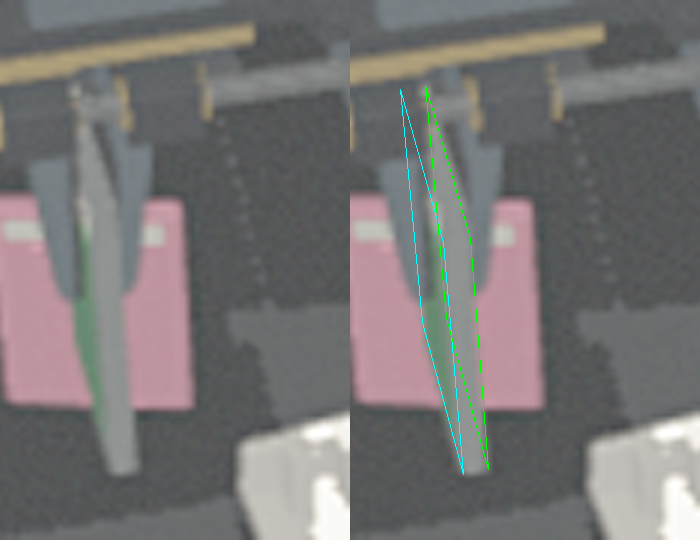

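The overlay matches: the cassette is upright again, with its centre about 3 mm to +x of the TCP. Back to slot 3 with the TCP at local x = -1.

```bash
python3 -m pendant '[[5,[0,3,35],0],[5,[0,3,35],0],[5,[0,0,0],0]]' >/dev/null; python3 st.py; python3 -c "
from h import *
slot(3,d=4,z=185)"
```

```text
t 81.37 tcp [465.6 -90.8 197.9] x [-0.068 -0.011 -0.998] z [-0.117 -0.993  0.019] zyaw -96.74 F [ 0.6  0.6 -0.5] op 8.1 j6 1.41
[ 474.8 -110.     0. ]
t 81.37 tcp [465.6 -90.8 197.9] x [-0.068 -0.011 -0.998] z [-0.117 -0.993  0.019] zyaw -96.74 F [ 0.6  0.6 -0.5] op 8.1 j6 1.41
shift [12.5 12.2 17.7]
world turn deg -0.02 tool-x turn 0.02
```

```bash
python3 -m pendant '[[5,[5,12,17.5],0]]' >/dev/null; python3 st.py;python3 -m pendant '[[5,[30,2,0.5],0]]' >/dev/null; python3 st.py; python3 -c "
from h import *
slot(3,d=4,z=125)
draw('scene',upbox(3,-1,-7,-6.8)+[(frame(SO,SY,rect(-37,44,84.5,95.5,45)),Y,1)],'pics/s49.png',6,(180,150,280,250))"
```

```text
t 81.75 tcp [ 474.8 -109.   192.5] x [-0.068 -0.011 -0.998] z [-0.117 -0.993  0.019] zyaw -96.72 F [-0.4  0.4 -0.2] op 7.7 j6 1.38
t 82.13 tcp [ 475.  -110.   163.4] x [-0.067 -0.011 -0.998] z [-0.117 -0.993  0.019] zyaw -96.71 F [-0.1  0.  -0.8] op 7.9 j6 1.38
[ 474.8 -110.     0. ]
t 82.13 tcp [ 475.  -110.   163.4] x [-0.067 -0.011 -0.998] z [-0.117 -0.993  0.019] zyaw -96.71 F [-0.1  0.  -0.8] op 7.9 j6 1.38
shift [38.4  2.3 -0.6]
world turn deg -0.05 tool-x turn 0.05
```

View pics/s49.png

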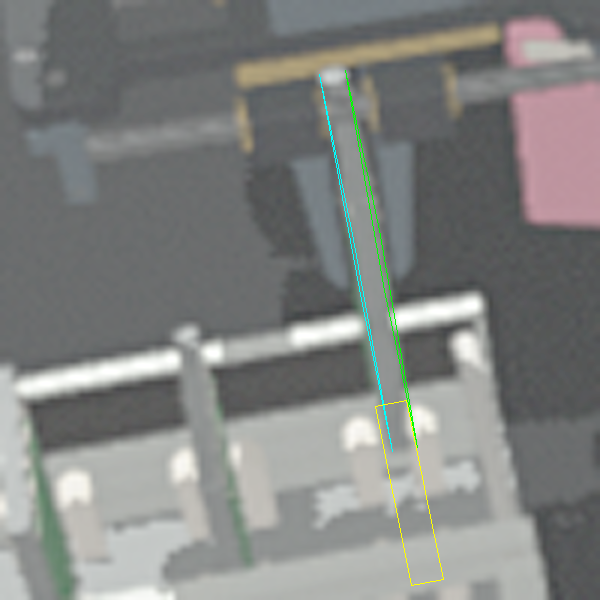

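```bash
python3 -m pendant '[[5,[37,2.2,-0.5],0]]' >/dev/null; python3 st.py;python3 -m pendant '[[5,[22,1.2,-0.5],0]]' >/dev/null; python3 st.py; python3 -m pendant '[[5,[18,1,0],0]]' >/dev/null; python3 st.py
```

```text
t 82.57 tcp [ 475.5 -110.4  127.7] x [-0.066 -0.012 -0.998] z [-0.117 -0.993  0.02 ] zyaw -96.71 F [ 0.7  0.2 -0.4] op 8.1 j6 1.38
t 82.95 tcp [ 475.9 -110.5  106.8] x [-0.065 -0.012 -0.998] z [-0.117 -0.993  0.02 ] zyaw -96.71 F [-0.2  0.  -1.2] op 7.9 j6 1.38
t 83.33 tcp [ 476.  -111.    89.5] x [-0.064 -0.013 -0.998] z [-0.117 -0.993  0.02 ] zyaw -96.71 F [ 0.5  0.6 -0.4] op 8.1 j6 1.39
```

```bash
python3 -m pendant '[[5,[7,-1,0],0]]' >/dev/null; python3 st.py;python3 -m pendant '[[5,[8,0.3,0],0]]' >/dev/null; python3 st.py
```

```text
t 83.72 tcp [ 474.6 -110.9   82.7] x [-0.064 -0.013 -0.998] z [-0.117 -0.993  0.02 ] zyaw -96.71 F [-0.7 -0.1 -1.4] op 7.8 j6 1.39
t 84.1 tcp [ 474.3 -111.1   74.4] x [-0.064 -0.013 -0.998] z [-0.117 -0.993  0.02 ] zyaw -96.72 F [-0.   0.  -0.2] op 7.9 j6 1.39
```

No contact below strip height. Last few mm.

```bash
python3 -m pendant '[[5,[6,0.3,0],0]]' >/dev/null; python3 st.py;python3 -m pendant '[[5,[2,0,0],0]]' >/dev/null; python3 st.py; python3 -c "
from h import *
draw('scene',[],'pics/s50.png',6,(180,150,280,250))"
```

```text
t 84.48 tcp [ 473.1 -111.    68.2] x [-0.066 -0.012 -0.998] z [-0.117 -0.993  0.02 ] zyaw -96.71 F [-7.2 -0.8  8.3] op 7.9 j6 1.39
t 84.87 tcp [ 472.  -110.9   66.4] x [-0.068 -0.012 -0.998] z [-0.117 -0.993  0.02 ] zyaw -96.71 F [-8.2 -1.7 13.3] op 7.9 j6 1.39
```

View pics/s50.png

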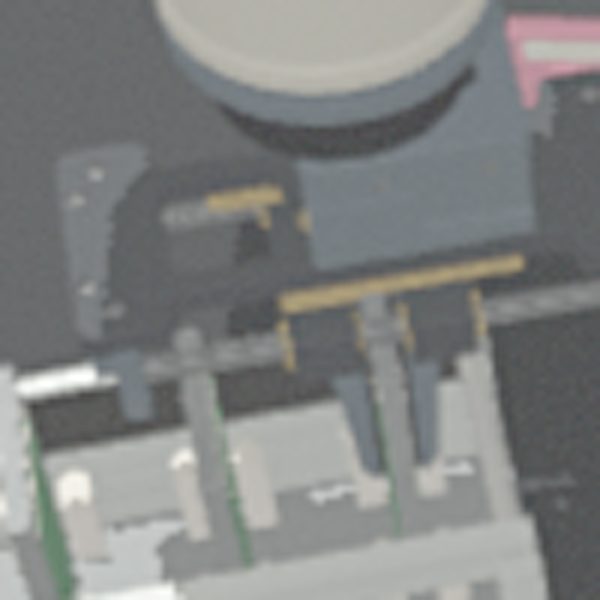

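```bash
python3 -m pendant '[[26,[-0.5,0,0],0]]' >/dev/null; python3 st.py; python3 -m pendant '[[26,[-35,-2,0],0]]' >/dev/null; python3 st.py; python3 -m pendant '[[26,[-38,-2,0],0]]' >/dev/null; python3 st.py; python3 -m pendant '[[40,[-38,-2,0],0],[50,[-20,0,-40],0],[50,[0,0,-40],0],[50,[0,0,-40],0],[50,[0,0,-40],0]]' >/dev/null; python3 -c "
from h import *
settle(4); tool()
it=[(frame(SO,SY,rect(-32,38,y-4,y+4,110)),C,1) for y in(-90,-30,30,90)]
draw('scene',it,'pics/s51.png',4,(120,160,280,280))
draw('top',it,'pics/t13.png',4,(345,210,505,345))
for n in('top','scene'):
  for d in manip.pinpoint(n,'cassette0_center'): print(n,w(n,d['position']).round(4),round(d['p'],2))"
```

```text
t 85.3 tcp [ 472.2 -110.9   66.8] x [-0.068 -0.012 -0.998] z [-0.117 -0.993  0.02 ] zyaw -96.7 F [ 0.9 -0.2  0.3] op 25.9 j6 1.39
t 85.68 tcp [ 472.3 -110.1  101.4] x [-0.068 -0.012 -0.998] z [-0.117 -0.993  0.02 ] zyaw -96.7 F [ 0.5  0.1 -0.3] op 25.8 j6 1.38
t 86.07 tcp [ 472.3 -109.3  138.5] x [-0.069 -0.011 -0.998] z [-0.117 -0.993  0.019] zyaw -96.7 F [ 0.3 -0.4  0.7] op 26.0 j6 1.38
t 86.68 tcp [491.4  47.4 189.7] x [-0.079 -0.01  -0.997] z [-0.124 -0.992  0.02 ] zyaw -97.11 F [-0.1 -0.2 -0.1] op 50.1 j6 1.68
top [0.4631 0.1803 0.0015] 0.61
scene [0.601  0.0764 0.0464] 0.86
scene [0.3373 0.0073 0.0472] 0.76
scene [ 0.4715 -0.1115  0.063 ] 0.7
scene [ 0.4605 -0.2926  0.0611] 0.69
```

View pics/s51.png

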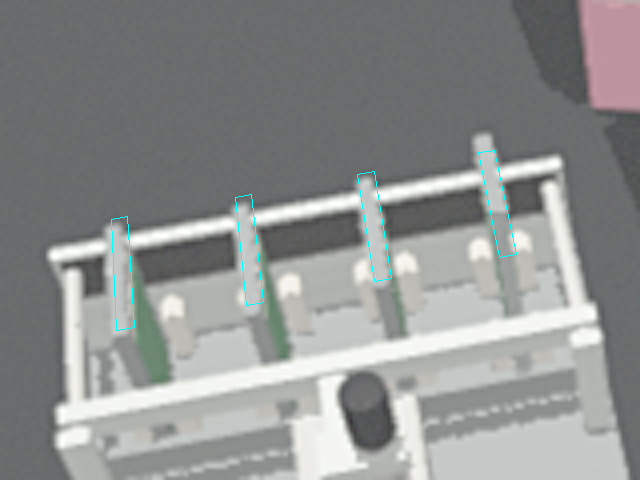

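View pics/t13.png

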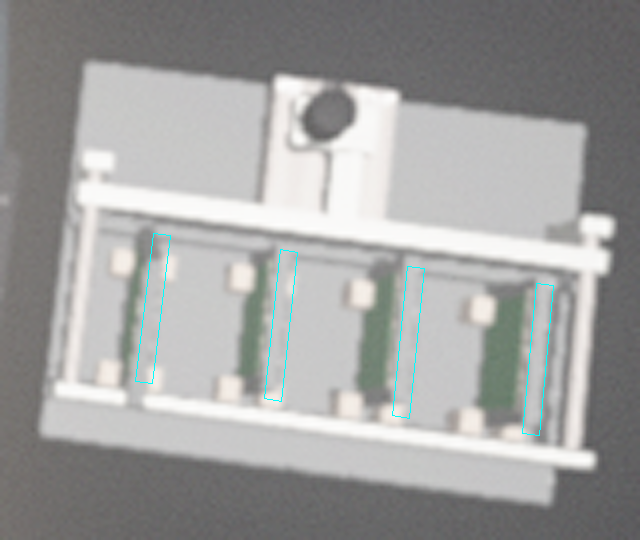

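```bash
python3 -c "
from h import *
draw('scene',[],'pics/a.png',9,(205,185,275,250))
u=[(frame(SO,SY,rect(-37,33,86,94,110)),C,1),(frame(SO,SY,[[33,86,10],[33,86,110],[33,94,110],[33,94,10]]),RD,1)]
draw('scene',u,'pics/b.png',9,(205,185,275,250))
cv2.imwrite('pics/s52.png',np.hstack([cv2.imread('pics/a.png')[:,220:620],cv2.imread('pics/b.png')[:,220:620]]))
draw('top',[],'pics/t14.png',10,(368,260,428,315))"
```

```text
(no output)
```

View pics/s52.png

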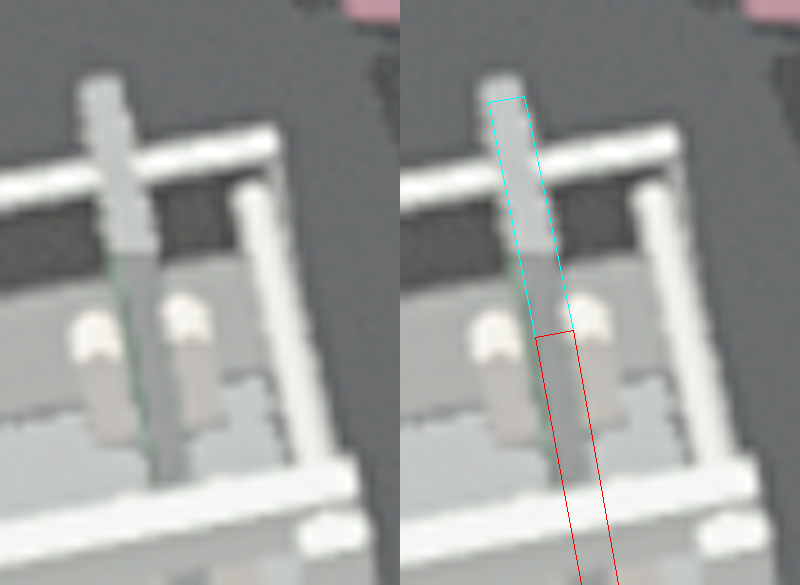

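View pics/t14.png

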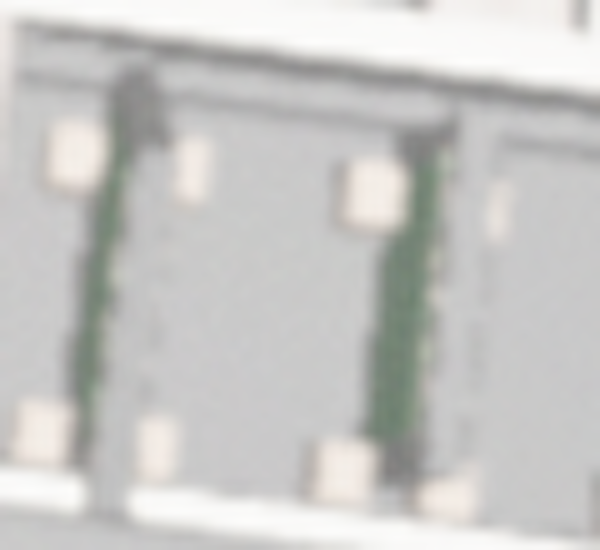

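```bash
python3 -c "
import cv2,numpy as np
a=cv2.imread('pics/s50.png')[270:570,280:500]
a=cv2.resize(a,None,fx=1.8,fy=1.8,interpolation=cv2.INTER_CUBIC)
b=cv2.imread('pics/s38.png'); 
cv2.imwrite('pics/s53.png',a)"
```

```text
(no output)
```

View pics/s53.png

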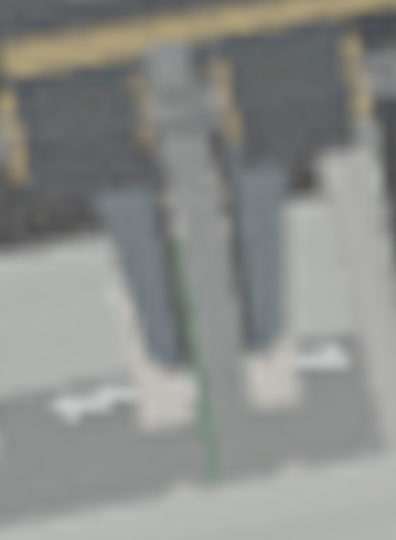

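The fourth cassette is tilted again, although it looked upright and down just before release. I'll regrip it, re-square it on the bench, put it closer to the wall, and photograph between release and lift to see what lifts it.

```bash
python3 -m pendant '[[24,[0,-5,40],0],[24,[0,-5,40],0],[24,[0,-5,40],0],[24,[0,-3,35],0]]' >/dev/null; python3 st.py; python3 - <<'E'
from h import *
p=frame(SO,SY,[-3,91,0])[0]*1000; print(p); go([p[0],p[1],145],-6.76+90)
E
```

```text
t 87.67 tcp [ 455.5 -104.2  194.7] x [-0.075 -0.008 -0.997] z [-0.121 -0.992  0.017] zyaw -96.96 F [-0.   0.6  0. ] op 24.1 j6 1.38
[ 472.7339598  -110.27962817    0.        ]
t 87.67 tcp [ 455.5 -104.2  194.7] x [-0.075 -0.008 -0.997] z [-0.121 -0.992  0.017] zyaw -96.96 F [-0.   0.6  0. ] op 24.1 j6 1.38
shift [48.3 21.4  3.1]
world turn deg 0.2 tool-x turn -0.2
```

```bash
python3 -m pendant '[[24,[-38,4,0],0],[24,[-38,4,0],0],[24,[-38,4,0],0],[24,[0,0,0],0],[24,[0,0,0],0],[24,[0,0,0],0]]' >/dev/null; python3 st.py; python3 -m pendant '[[24,[38,2,0],0],[24,[38,2,0],0],[24,[38,2,0],0]]' >/dev/null; python3 st.py
python3 -m pendant '[[24,[-40,4,0],0],[24,[-40,4,0],0],[24,[-40,4,0],0],[24,[0,0,0],0],[24,[0,0,0],0],[24,[0,0,0],0]]' >/dev/null; python3 st.py; python3 -m pendant '[[24,[38,2,0],0],[24,[38,2,0],0],[24,[38,2,0],0]]' >/dev/null; python3 st.py
```

```text
t 88.47 tcp [475.9 -98.7 310.5] x [-0.081 -0.006 -0.997] z [-0.114 -0.993  0.015] zyaw -96.52 F [0.  0.5 0.9] op 24.0 j6 1.38
t 89.02 tcp [ 477.9 -101.7  201.9] x [-0.068 -0.01  -0.998] z [-0.114 -0.993  0.018] zyaw -96.53 F [ 0.6  0.5 -0.2] op 24.2 j6 1.39
t 89.82 tcp [ 499.1 -101.9  334. ] x [-0.059 -0.013 -0.998] z [-0.114 -0.993  0.019] zyaw -96.55 F [ 0.3 -0.2 -0.1] op 24.0 j6 1.39
t 90.37 tcp [ 503.3 -105.5  225.5] x [-0.046 -0.017 -0.999] z [-0.114 -0.993  0.022] zyaw -96.56 F [-0.9  0.2  0.5] op 24.0 j6 1.39
```

```bash

python3 -m pendant '[[24,[-40,0,0],0],[24,[-40,0,0],0],[24,[-40,0,0],0],[24,[0,0,0],0],[24,[0,0,0],0],[24,[0,0,0],0]]' >/dev/null; python3 st.py; python3 -m pendant '[[24,[38,-6,0],0],[24,[38,-6,0],0],[24,[38,-6,0],0]]' >/dev/null; python3 st.py
python3 -m pendant '[[24,[-40,0,0],0],[24,[-40,0,0],0],[24,[-40,0,0],0],[24,[0,0,0],0],[24,[0,0,0],0],[24,[0,0,0],0]]' >/dev/null; python3 st.py; python3 -m pendant '[[24,[38,-6,0],0],[24,[38,-6,0],0],[24,[38,-6,0],0]]' >/dev/null; python3 st.py;  python3 - <<'E'
from h import *
p=frame(SO,SY,[-3,91,0])[0]*1000; print(p); go([p[0],p[1],145],-6.76+90)
E
```

```text
t 91.17 tcp [ 509.8 -103.5  359. ] x [-0.036 -0.02  -0.999] z [-0.114 -0.993  0.024] zyaw -96.56 F [ 0.1 -0.7 -0.5] op 23.7 j6 1.39
t 91.72 tcp [ 493.7 -105.3  251.1] x [-0.023 -0.024 -0.999] z [-0.114 -0.993  0.026] zyaw -96.56 F [-0.6 -1.2  0.2] op 23.8 j6 1.39
t 92.52 tcp [ 499.6 -102.8  384.6] x [-0.012 -0.027 -1.   ] z [-0.114 -0.993  0.028] zyaw -96.56 F [0.4 0.4 0.3] op 23.9 j6 1.38
t 93.07 tcp [ 486.1 -105.3  276.4] x [ 0.001 -0.031 -1.   ] z [-0.114 -0.993  0.03 ] zyaw -96.57 F [-0.  -0.2 -0.2] op 23.9 j6 1.38
[ 472.7339598  -110.27962817    0.        ]
t 93.07 tcp [ 486.1 -105.3  276.4] x [ 0.001 -0.031 -1.   ] z [-0.114 -0.993  0.03 ] zyaw -96.57 F [-0.  -0.2 -0.2] op 23.9 j6 1.38
shift [131.5 -13.3   2.4]
world turn deg -0.19 tool-x turn 0.19
```

```bash
python3 -m pendant '[[24,[40,-6,1],0]]' >/dev/null; python3 st.py; python3 -m pendant '[[24,[40,-4,0],0]]' >/dev/null; python3 st.py; python3 -m pendant '[[24,[40,-3,0],0]]' >/dev/null; python3 st.py; python3 - <<'E'
from h import *
go([472.7,-110.3,87],-6.76+90)
draw('scene',[],'pics/s54.png',7,(205,170,285,250))
E
```

```text
t 93.45 tcp [ 481.4 -107.2  238.4] x [ 0.004 -0.032 -0.999] z [-0.114 -0.993  0.031] zyaw -96.57 F [-0.2 -0.6  0.1] op 24.1 j6 1.38
t 93.83 tcp [ 478.5 -108.2  200.2] x [ 0.005 -0.032 -0.999] z [-0.114 -0.993  0.031] zyaw -96.57 F [ 0.3  0.7 -0.6] op 23.8 j6 1.38
t 94.22 tcp [ 476.6 -109.4  161.8] x [ 0.007 -0.033 -0.999] z [-0.114 -0.993  0.032] zyaw -96.57 F [ 0.5  0.6 -0.7] op 24.1 j6 1.38
t 94.22 tcp [ 476.6 -109.4  161.8] x [ 0.007 -0.033 -0.999] z [-0.114 -0.993  0.032] zyaw -96.57 F [ 0.5  0.6 -0.7] op 24.1 j6 1.38
shift [74.8 -4.6 -1. ]
world turn deg -0.19 tool-x turn 0.19
```

View pics/s54.png

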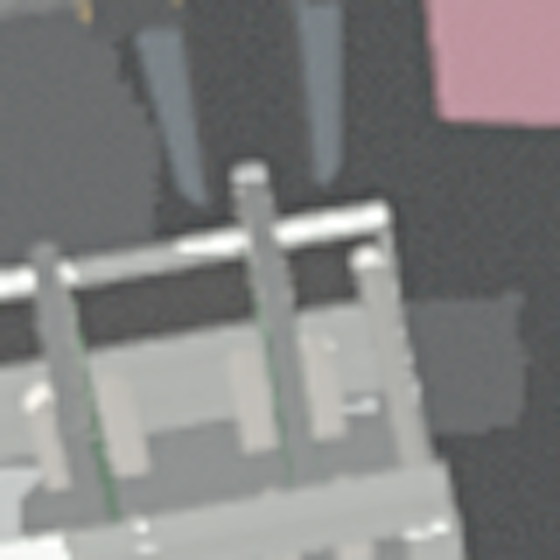

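```bash
python3 -m pendant '[[24,[38,-3,-1],0]]' >/dev/null; python3 st.py; python3 -m pendant '[[24,[36,-2,0],0]]' >/dev/null; python3 st.py; python3 -m pendant '[[5,[0,0,0],0]]' 25 >/dev/null; python3 st.py; python3 st.py; python3 -m pendant '[[5,[-15,0,0],0]]' >/dev/null; python3 st.py;  python3 -m pendant '[[5,[-38,0,0],0]]' >/dev/null; python3 st.py; python3 -m pendant '[[5,[-38,0,0],0]]' >/dev/null; python3 st.py; python3 -m pendant '[[5,[-30,0,0],0]]' >/dev/null; python3 st.py; python3 - <<'E'
from h import *
for nm,it in(('a',[]),('b',upbox(0,-1,-19,-6.6,.21))): draw('scene',it,f'pics/{nm}.png',6,(190,110,280,210))
cv2.imwrite('pics/s55.png',np.hstack([cv2.imread('pics/a.png')[:,100:450],cv2.imread('pics/b.png')[:,100:450]]))
E
```

```text
t 94.65 tcp [ 474.8 -109.5  125.2] x [ 0.008 -0.033 -0.999] z [-0.114 -0.993  0.032] zyaw -96.57 F [ 0.1 -0.6  0. ] op 24.0 j6 1.38
t 95.03 tcp [ 473.8 -110.7   90.6] x [ 0.01  -0.034 -0.999] z [-0.114 -0.993  0.032] zyaw -96.58 F [-0.1 -1.  -0.3] op 24.1 j6 1.38
t 95.42 tcp [ 474.3 -110.8   91.1] x [ 0.011 -0.034 -0.999] z [-0.115 -0.993  0.033] zyaw -96.58 F [-0.5 -0.7  7.7] op 7.5 j6 1.38
t 95.72 tcp [ 474.3 -110.8   91.1] x [ 0.011 -0.034 -0.999] z [-0.114 -0.993  0.033] zyaw -96.58 F [0.4 0.8 8.1] op 7.8 j6 1.38
t 96.1 tcp [ 473.8 -110.2  105.6] x [ 0.01  -0.034 -0.999] z [-0.114 -0.993  0.032] zyaw -96.58 F [-0.3 -0.6 -1.8] op 7.9 j6 1.38
t 96.48 tcp [ 472.9 -108.8  142.9] x [ 0.009 -0.033 -0.999] z [-0.114 -0.993  0.032] zyaw -96.57 F [-0.4  0.2 -2. ] op 8.1 j6 1.38
t 96.87 tcp [ 472.  -107.3  179.8] x [ 0.008 -0.033 -0.999] z [-0.114 -0.993  0.032] zyaw -96.57 F [-0.5  0.4 -1.5] op 7.9 j6 1.38
t 97.25 tcp [ 471.1 -106.2  208.7] x [ 0.006 -0.032 -0.999] z [-0.114 -0.993  0.032] zyaw -96.57 F [-0.2 -0.  -2. ] op 7.9 j6 1.37
```

View pics/s55.png

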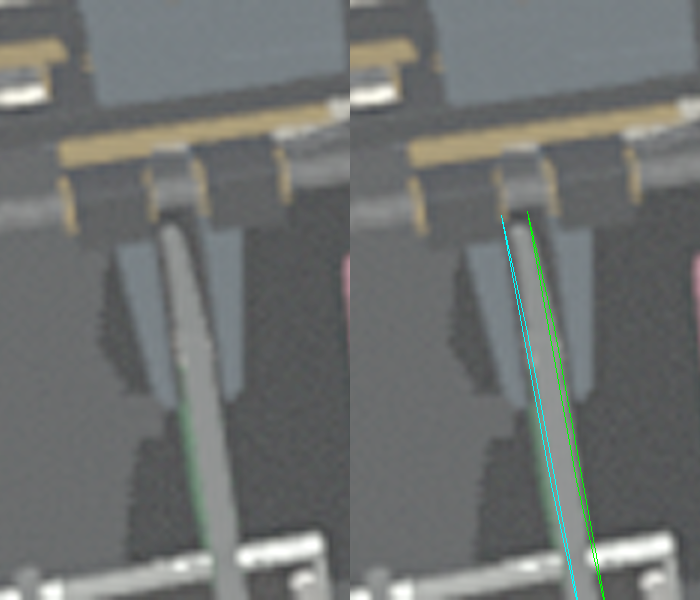

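```bash
python3 -m pendant '[[5,[0,-5,-30],0],[5,[0,-5,-40],0],[5,[0,0,-20],0],[5,[0,0,0],0]]' >/dev/null; python3 st.py; python3 - <<'E'
from h import *
for nm,it in(('a',[]),('b',upbox(0,-1,-22,-6.8,.15))): draw('scene',it,f'pics/{nm}.png',6,(240,100,330,200))
cv2.imwrite('pics/s56.png',np.hstack([cv2.imread('pics/a.png')[:,100:450],cv2.imread('pics/b.png')[:,100:450]]))
E
```

```text
t 97.98 tcp [471.2 -17.8 203.7] x [ 0.003 -0.033 -0.999] z [-0.122 -0.992  0.033] zyaw -97.01 F [ 0.2  0.  -1.1] op 8.0 j6 1.57
```

View pics/s56.png

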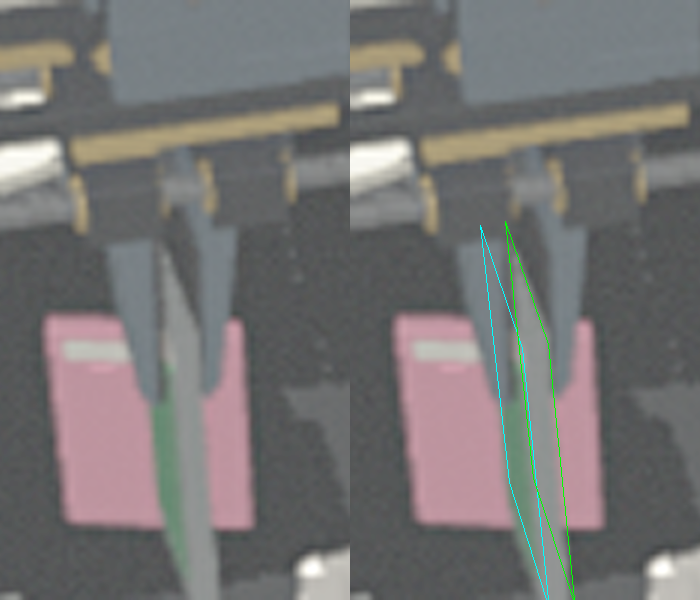

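```bash
python3 -m pendant '[[5,[40,0,0],0]]' >/dev/null; python3 st.py;  python3 -m pendant '[[5,[40,0,0],0]]' >/dev/null; python3 st.py; python3 -m pendant '[[5,[36,0,0],0]]' >/dev/null; python3 st.py; python3 -m pendant '[[5,[8,0,0],0]]' 6 >/dev/null; python3 st.py; python3 -m pendant '[[5,[5,0,0],0]]' >/dev/null; python3 st.py; python3 -m pendant '[[5,[5,0,0],0]]' >/dev/null; python3 st.py
```

```text
t 98.47 tcp [471.8 -19.2 165. ] x [ 0.004 -0.033 -0.999] z [-0.122 -0.992  0.033] zyaw -97.03 F [ 0.4 -0.8 -0.6] op 8.3 j6 1.57
t 98.85 tcp [472.7 -20.5 126.7] x [ 0.006 -0.033 -0.999] z [-0.122 -0.992  0.033] zyaw -97.04 F [-0.2 -0.6 -0.9] op 7.8 j6 1.57
t 99.23 tcp [473.5 -21.8  92.2] x [ 0.007 -0.034 -0.999] z [-0.122 -0.992  0.033] zyaw -97.03 F [ 0.8 -0.4 -0.4] op 8.1 j6 1.58
t 99.62 tcp [473.6 -22.1  84.4] x [ 0.007 -0.034 -0.999] z [-0.122 -0.992  0.033] zyaw -97.03 F [ 0.2 -0.4 -0.8] op 8.1 j6 1.58
t 100.0 tcp [473.6 -22.2  79.3] x [ 0.007 -0.034 -0.999] z [-0.122 -0.992  0.033] zyaw -97.03 F [ 0.8  0.8 -1.1] op 8.2 j6 1.58
t 100.38 tcp [473.7 -22.4  74.3] x [ 0.007 -0.034 -0.999] z [-0.122 -0.992  0.033] zyaw -97.04 F [0.4 0.4 0.7] op 8.3 j6 1.58
```

```bash
python3 -m pendant '[[5,[4,0,0],0]]' >/dev/null; python3 st.py;  python3 -m pendant '[[5,[4,0,0],0]]'  >/dev/null; python3 st.py; python3 -m pendant '[[5,[3,0,0],0]]' >/dev/null; python3 st.py; python3 -m pendant '[[5,[3,0,0],0]]' >/dev/null; python3 st.py; python3 -c "
from h import *
for nm,it in(('a',[]),('b',upbox(0,-1,-11,-6.9,0))): draw('scene',it,f'pics/{nm}.png',6,(250,150,340,250))
cv2.imwrite('pics/s57.png',np.hstack([cv2.imread('pics/a.png')[:,100:450],cv2.imread('pics/b.png')[:,100:450]]))"
```

```text
t 100.77 tcp [473.9 -22.6  70.4] x [ 0.008 -0.034 -0.999] z [-0.122 -0.992  0.033] zyaw -97.03 F [ 1.2 -0.7  2.9] op 7.7 j6 1.58
t 101.15 tcp [474.  -22.7  66.4] x [ 0.008 -0.034 -0.999] z [-0.122 -0.992  0.033] zyaw -97.03 F [0.8 0.1 2.9] op 8.0 j6 1.58
t 101.53 tcp [474.  -22.8  63.4] x [ 0.008 -0.034 -0.999] z [-0.122 -0.992  0.033] zyaw -97.03 F [ 2.4 -0.   3.2] op 8.1 j6 1.58
t 101.92 tcp [474.1 -22.9  60.4] x [ 0.008 -0.034 -0.999] z [-0.122 -0.992  0.033] zyaw -97.03 F [ 2.8 -0.6  2.4] op 8.0 j6 1.58
```

View pics/s57.png

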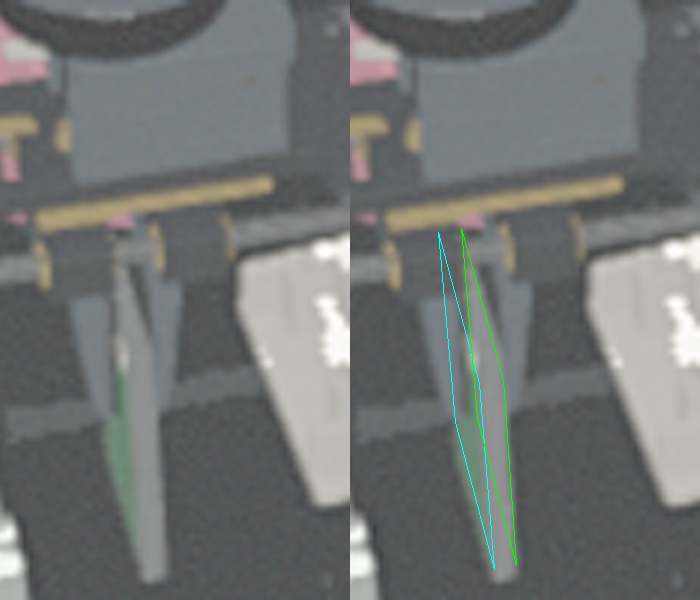

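```bash
python3 -m pendant '[[5,[2,0,0],0]]' >/dev/null; python3 st.py;  python3 -m pendant '[[5,[2,0,0],0]]'  >/dev/null; python3 st.py; python3 -m pendant '[[5,[2,0,0],0]]' >/dev/null; python3 st.py; python3 -c "
from h import *
for nm,it in(('a',[]),('b',upbox(3,-1,-4,-6.9,0))): draw('scene',it,f'pics/{nm}.png',6,(250,150,340,250))
cv2.imwrite('pics/s58.png',np.hstack([cv2.imread('pics/a.png')[:,100:450],cv2.imread('pics/b.png')[:,100:450]]))"
```

```text
t 102.4 tcp [474.1 -23.   58.5] x [ 0.008 -0.034 -0.999] z [-0.122 -0.992  0.033] zyaw -97.03 F [1.7 0.6 4.1] op 7.9 j6 1.58
t 102.78 tcp [474.2 -23.1  56.5] x [ 0.008 -0.034 -0.999] z [-0.122 -0.992  0.033] zyaw -97.03 F [ 3.  -0.4  4.3] op 7.9 j6 1.58
t 103.17 tcp [474.3 -23.2  54.5] x [ 0.008 -0.034 -0.999] z [-0.122 -0.992  0.033] zyaw -97.03 F [2.6 0.5 3.9] op 8.4 j6 1.58
```

View pics/s58.png

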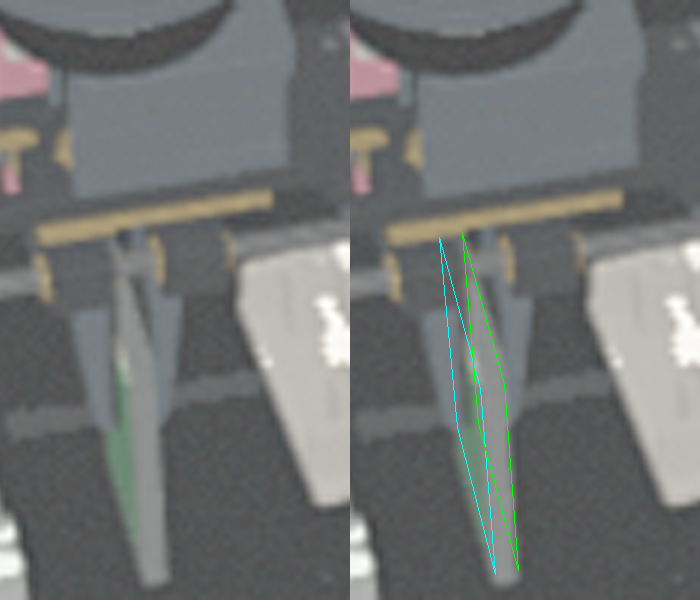

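The corner friction is stopping it from rotating. Dragging it toward +x while pressing should swing the bottom to -x and square it up.

```bash
python3 -m pendant '[[5,[0,5,0],0]]' >/dev/null; python3 st.py;  python3 -m pendant '[[5,[0.5,5,0],0]]'  >/dev/null; python3 st.py; python3 -m pendant '[[5,[0.5,5,0],0]]' >/dev/null; python3 st.py; python3 -c "
from h import *
for nm,it in(('a',[]),('b',upbox(3,-1,-4,-6.9,0))): draw('scene',it,f'pics/{nm}.png',6,(250,150,340,250))
cv2.imwrite('pics/s59.png',np.hstack([cv2.imread('pics/a.png')[:,100:450],cv2.imread('pics/b.png')[:,100:450]]))"
```

```text
t 103.65 tcp [479.1 -23.8  54.4] x [ 0.008 -0.034 -0.999] z [-0.122 -0.992  0.033] zyaw -97.03 F [ 1.4 -0.   0.5] op 7.8 j6 1.58
t 104.03 tcp [484.  -24.4  54. ] x [ 0.008 -0.034 -0.999] z [-0.122 -0.992  0.033] zyaw -97.03 F [-0.3  0.3 -0.8] op 8.0 j6 1.58
t 104.42 tcp [489.  -25.   53.5] x [ 0.008 -0.034 -0.999] z [-0.122 -0.992  0.033] zyaw -97.03 F [ 0.2  0.8 -0.4] op 7.9 j6 1.58
```

View pics/s59.png

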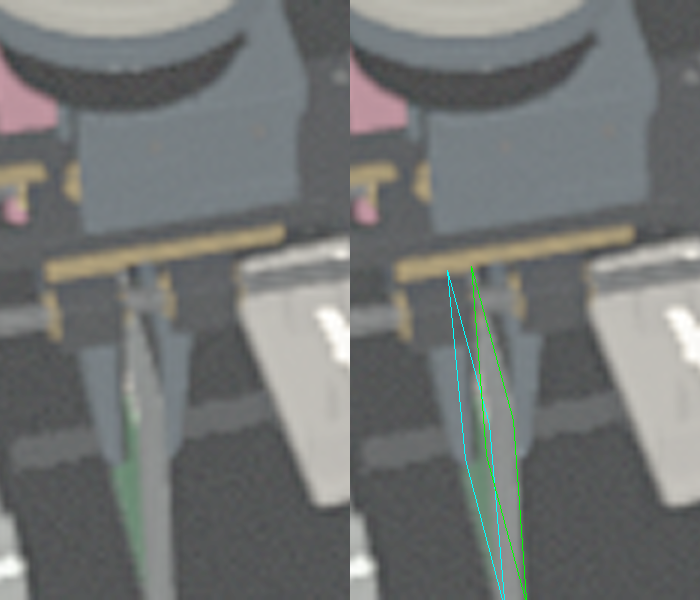

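```bash
python3 -m pendant '[[5,[2.5,3,0],0]]' >/dev/null; python3 st.py;  python3 -m pendant '[[5,[2,4,0],0]]'  >/dev/null; python3 st.py; python3 -m pendant '[[5,[2,4,0],0]]' >/dev/null; python3 st.py; python3 -m pendant '[[5,[2,4,0],0]]' >/dev/null; python3 st.py;python3 -c "
from h import *
for nm,it in(('a',[]),('b',upbox(4,-1,4,-6.9,0))): draw('scene',it,f'pics/{nm}.png',6,(250,160,340,260))
cv2.imwrite('pics/s60.png',np.hstack([cv2.imread('pics/a.png')[:,100:450],cv2.imread('pics/b.png')[:,100:450]]))"
```

```text
t 104.9 tcp [491.9 -25.5  51. ] x [ 0.008 -0.034 -0.999] z [-0.122 -0.992  0.033] zyaw -97.03 F [0.7 0.1 1.1] op 8.0 j6 1.58
t 105.28 tcp [495.9 -26.   49. ] x [ 0.008 -0.034 -0.999] z [-0.122 -0.992  0.033] zyaw -97.03 F [ 0.4 -0.6 -0.2] op 8.2 j6 1.58
t 105.67 tcp [499.9 -26.6  46.9] x [ 0.008 -0.034 -0.999] z [-0.122 -0.992  0.033] zyaw -97.03 F [-0.3 -0.  -0.1] op 8.0 j6 1.58
t 106.05 tcp [504.  -27.2  44.9] x [ 0.008 -0.034 -0.999] z [-0.122 -0.992  0.033] zyaw -97.03 F [ 0.1 -0.8  0.3] op 8.1 j6 1.58
```

View pics/s60.png

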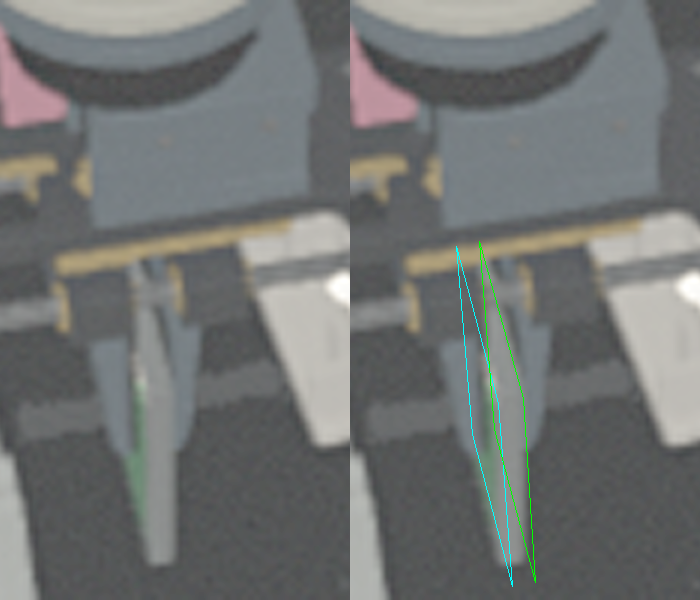

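```bash
python3 -m pendant '[[5,[1.5,0,0],0]]' >/dev/null; python3 st.py;  python3 -m pendant '[[5,[1.5,0,0],0]]'  >/dev/null; python3 st.py; python3 -m pendant '[[5,[1,0,0],0]]' >/dev/null; python3 st.py;  python3 -c "
from h import *
for nm,it in(('a',[]),('b',upbox(0,-2,9,-6.9,0))): draw('scene',it,f'pics/{nm}.png',6,(250,160,340,260))
cv2.imwrite('pics/s61.png',np.hstack([cv2.imread('pics/a.png')[:,100:450],cv2.imread('pics/b.png')[:,100:450]]))"
```

```text
t 106.53 tcp [503.8 -27.2  43.4] x [ 0.007 -0.034 -0.999] z [-0.122 -0.992  0.033] zyaw -97.03 F [-1.7 -0.7  3.4] op 7.9 j6 1.58
t 106.92 tcp [503.6 -27.2  41.9] x [ 0.007 -0.034 -0.999] z [-0.122 -0.992  0.033] zyaw -97.03 F [-2.   0.7  4.1] op 7.6 j6 1.58
t 107.3 tcp [503.5 -27.2  40.9] x [ 0.007 -0.034 -0.999] z [-0.122 -0.992  0.033] zyaw -97.03 F [-3.1 -0.2  6.1] op 7.8 j6 1.58
```

View pics/s61.png

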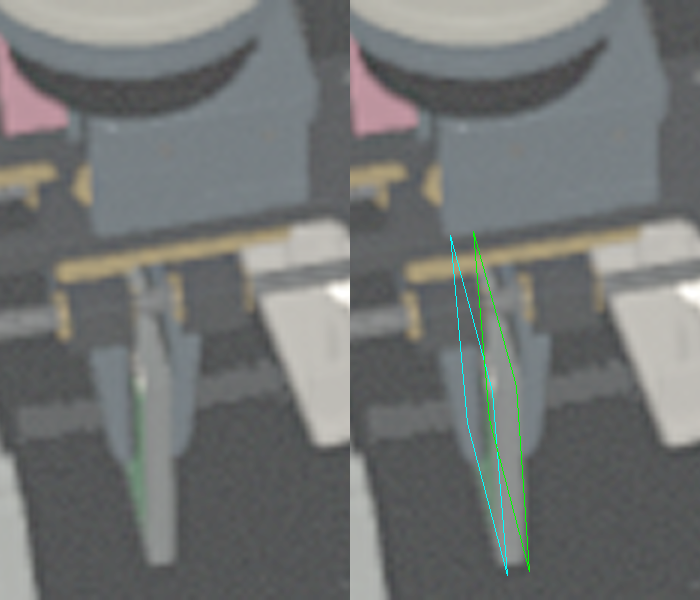

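```bash
python3 -m pendant '[[5,[0,-3,0],0]]' >/dev/null; python3 st.py;  python3 -m pendant '[[5,[0.5,-1,0],0]]'  >/dev/null; python3 st.py; python3 -m pendant '[[5,[-3,0,0],0]]' 30 >/dev/null; python3 st.py; python3 -m pendant '[[5,[-38,0,0],0]]' >/dev/null; python3 st.py;python3 -m pendant '[[5,[-38,0,0],0]]' >/dev/null; python3 st.py;python3 -m pendant '[[5,[-38,0,0],0]]' >/dev/null; python3 st.py; python3 -c "
from h import *
for nm,it in(('a',[]),('b',upbox(-2,-2,9,-6.9,0))): draw('scene',it,f'pics/{nm}.png',6,(250,110,340,210))
cv2.imwrite('pics/s62.png',np.hstack([cv2.imread('pics/a.png')[:,100:450],cv2.imread('pics/b.png')[:,100:450]]))"
```

```text
t 107.78 tcp [500.5 -26.8  40.9] x [ 0.007 -0.034 -0.999] z [-0.122 -0.992  0.033] zyaw -97.03 F [-0.7  0.   2.1] op 8.2 j6 1.58
t 108.17 tcp [499.6 -26.8  40.4] x [ 0.007 -0.034 -0.999] z [-0.122 -0.992  0.033] zyaw -97.03 F [ 0.6 -0.1  1.2] op 8.0 j6 1.58
t 108.55 tcp [499.5 -26.6  43.3] x [ 0.007 -0.034 -0.999] z [-0.122 -0.992  0.033] zyaw -97.03 F [-0.3 -0.3 -1.1] op 8.2 j6 1.58
t 108.93 tcp [498.9 -25.3  80.9] x [ 0.006 -0.034 -0.999] z [-0.122 -0.992  0.033] zyaw -97.03 F [ 0.2  0.8 -0.7] op 7.9 j6 1.58
t 109.32 tcp [498.1 -24.  118. ] x [ 0.005 -0.033 -0.999] z [-0.122 -0.992  0.033] zyaw -97.03 F [ 0.1 -0.4 -1.8] op 7.7 j6 1.57
t 109.7 tcp [497.2 -22.7 154.9] x [ 0.003 -0.033 -0.999] z [-0.122 -0.992  0.033] zyaw -97.03 F [-0.1 -0.5 -0.3] op 8.1 j6 1.57
```

View pics/s62.png

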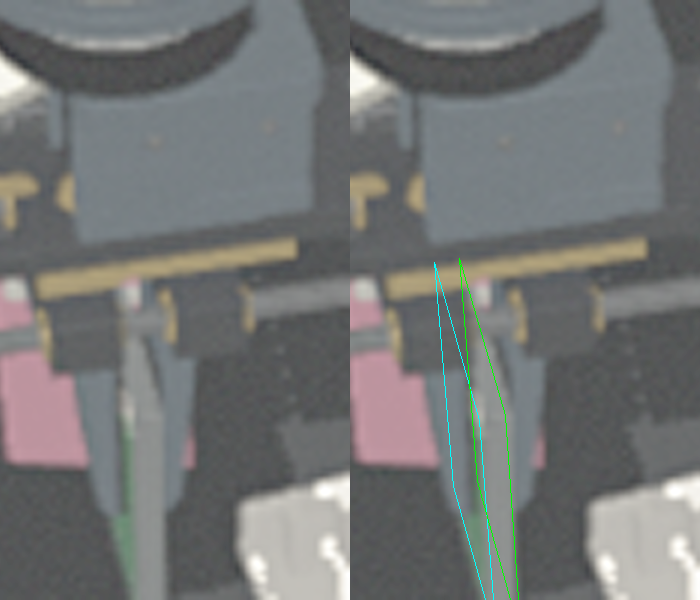

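```bash
python3 -c "
from h import *
for nm,it in(('a',[]),('b',upbox(-2,-2,9,-6.9,0)),('c',upbox(-2,-2,9,-6.9,.1))): draw('scene',it,f'pics/{nm}.png',8,(262,150,295,224))
cv2.imwrite('pics/s63.png',np.hstack([cv2.imread('pics/a.png'),cv2.imread('pics/b.png'),cv2.imread('pics/c.png')]))"
```

```text
(no output)
```

View pics/s63.png

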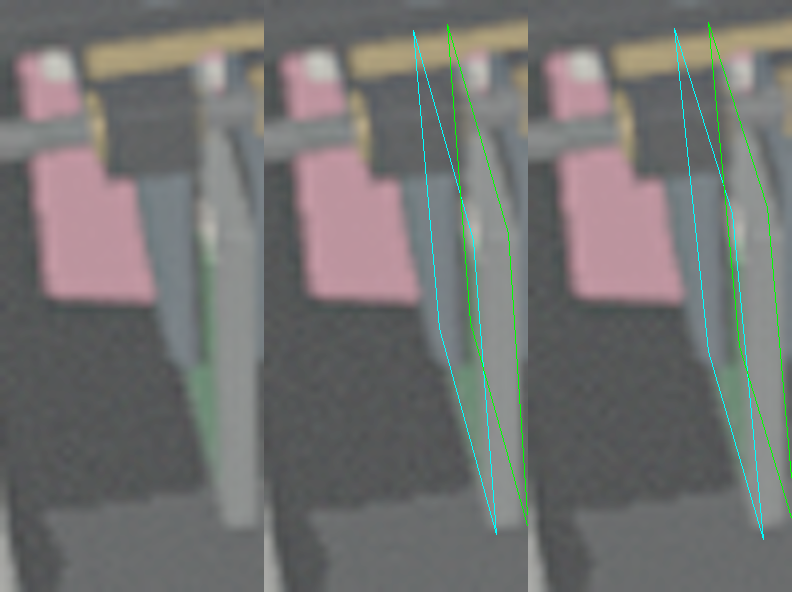

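Now it's upright: the near-edge length matches the φ = 0 overlay, with d about -2 mm. Inserting again.

```bash
python3 -m pendant '[[5,[-38,-2,5],0]]' >/dev/null; python3 st.py; python3 -m pendant '[[5,[0,-2,38],0],[5,[0,-2,35],0],[5,[0,0,0],0],[5,[0,0,0],0]]' >/dev/null; python3 st.py; python3 -c "
from h import *
slot(3,d=-2,dy=2,z=160)"
```

```text
t 110.33 tcp [494.4 -26.1 192.9] x [ 0.003 -0.033 -0.999] z [-0.122 -0.992  0.033] zyaw -97.03 F [-0.4 -0.3 -0.8] op 8.1 j6 1.56
t 110.97 tcp [480.7 -97.1 192.5] x [-0.    -0.032 -0.999] z [-0.116 -0.993  0.032] zyaw -96.64 F [-0.5 -0.5 -1.1] op 7.5 j6 1.4
[ 480.8 -110.2    0. ]
t 110.97 tcp [480.7 -97.1 192.5] x [-0.    -0.032 -0.999] z [-0.116 -0.993  0.032] zyaw -96.64 F [-0.5 -0.5 -1.1] op 7.5 j6 1.4
shift [32.9  1.5 12. ]
world turn deg -0.12 tool-x turn 0.12
```

```bash
python3 -m pendant '[[5,[0,1,11],0]]' >/dev/null; python3 st.py; python3 -m pendant '[[5,[36,0,0],0]]' >/dev/null; python3 st.py; python3 -c "
from h import *
slot(3,d=-2,dy=2,z=115)
y=[(frame(SO,SY,rect(-37,44,84.5,95.5,45)),Y,1)]
for nm,it in(('a',[]),('b',upbox(-2,-2,9,-6.6,0)+y)): draw('scene',it,f'pics/{nm}.png',6,(190,140,270,240))
cv2.imwrite('pics/s64.png',np.hstack([cv2.imread('pics/a.png')[:,50:430],cv2.imread('pics/b.png')[:,50:430]]))"
```

```text
t 111.35 tcp [ 480.4 -108.1  192.8] x [-0.    -0.032 -0.999] z [-0.116 -0.993  0.032] zyaw -96.64 F [-0.2 -0.7 -1.2] op 7.9 j6 1.38
t 111.73 tcp [ 480.8 -109.3  157.9] x [ 0.001 -0.032 -0.999] z [-0.116 -0.993  0.032] zyaw -96.64 F [ 0.6 -0.5  0.2] op 8.1 j6 1.38
[ 480.8 -110.2    0. ]
t 111.73 tcp [ 480.8 -109.3  157.9] x [ 0.001 -0.032 -0.999] z [-0.116 -0.993  0.032] zyaw -96.64 F [ 0.6 -0.5  0.2] op 8.1 j6 1.38
shift [42.9 -0.1 -0.5]
world turn deg -0.12 tool-x turn 0.12
```

View pics/s64.png

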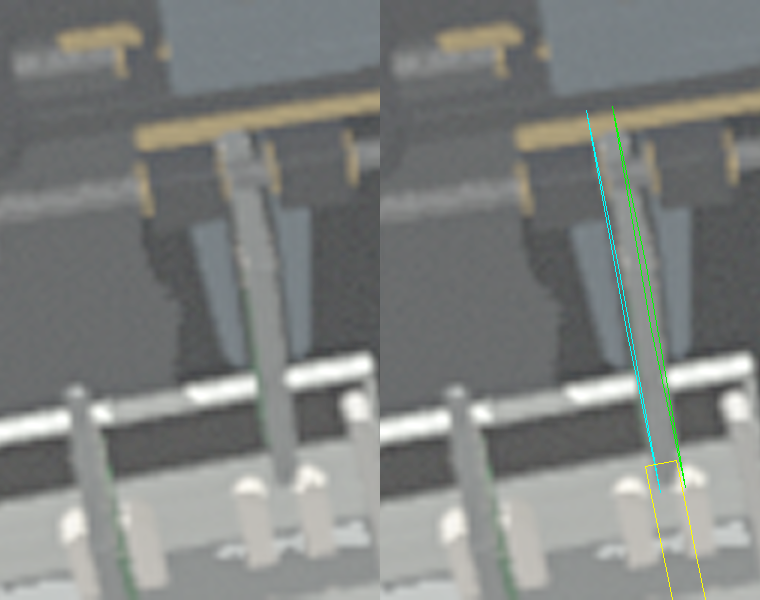

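```bash
python3 -m pendant '[[5,[38,-1.5,-0.5],0]]' >/dev/null; python3 st.py; python3 -m pendant '[[5,[32,-0.5,-0.5],0]]' >/dev/null; python3 st.py; python3 -m pendant '[[5,[12,0,-0.3],0]]' >/dev/null; python3 st.py;  python3 -m pendant '[[5,[10,0,-0.3],0]]' >/dev/null; python3 st.py
```

```text
t 112.22 tcp [ 480.2 -110.1  121.3] x [ 0.002 -0.033 -0.999] z [-0.116 -0.993  0.032] zyaw -96.65 F [ 0.3  0.2 -0.5] op 8.0 j6 1.38
t 112.6 tcp [ 480.4 -110.7   90.7] x [ 0.004 -0.033 -0.999] z [-0.116 -0.993  0.032] zyaw -96.64 F [-0.2  0.2 -1.1] op 8.0 j6 1.39
t 112.98 tcp [ 480.7 -110.9   79.4] x [ 0.004 -0.033 -0.999] z [-0.116 -0.993  0.033] zyaw -96.65 F [-0.8 -0.2 -0.3] op 7.9 j6 1.39
t 113.37 tcp [ 480.8 -111.    69.3] x [ 0.004 -0.033 -0.999] z [-0.116 -0.993  0.033] zyaw -96.65 F [-0.1  0.3 -1.2] op 8.2 j6 1.39
```

```bash
python3 -m pendant '[[5,[10,-0.5,-0.3],0]]' >/dev/null; python3 st.py; python3 -m pendant '[[5,[6,0,0],0]]' >/dev/null; python3 st.py; python3 -m pendant '[[5,[3,0,0],0]]' >/dev/null; python3 st.py; python3 -c "
from h import *
for nm,it in(('a',[]),('b',upbox(-2,-2,9,-6.6,0))): draw('scene',it,f'pics/{nm}.png',6,(190,160,270,260))
cv2.imwrite('pics/s65.png',np.hstack([cv2.imread('pics/a.png')[:,50:430],cv2.imread('pics/b.png')[:,50:430]]))"
```

```text
t 113.75 tcp [ 480.5 -111.    59.6] x [ 0.004 -0.033 -0.999] z [-0.116 -0.993  0.033] zyaw -96.65 F [ 0.6 -0.6 -0.2] op 8.2 j6 1.39
t 114.13 tcp [ 480.5 -111.2   53.7] x [ 0.004 -0.033 -0.999] z [-0.116 -0.993  0.033] zyaw -96.65 F [ 0.8  0.8 -0.5] op 7.8 j6 1.39
t 114.52 tcp [ 480.4 -111.3   50.6] x [ 0.004 -0.033 -0.999] z [-0.116 -0.993  0.033] zyaw -96.65 F [ 0.9 -0.2 -0.9] op 7.7 j6 1.39
```

View pics/s65.png

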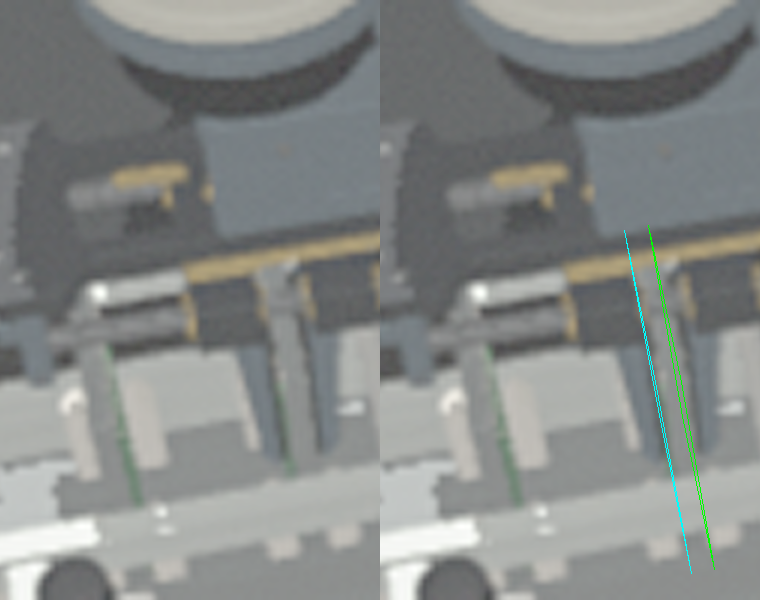

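```bash
python3 -m pendant '[[5,[2,0,0],0]]' >/dev/null; python3 st.py; python3 -m pendant '[[5,[1.5,0,0],0]]' >/dev/null; python3 st.py
```

```text
t 115.0 tcp [ 480.4 -111.3   49.3] x [ 0.004 -0.033 -0.999] z [-0.116 -0.993  0.033] zyaw -96.65 F [-3.6  1.5 17.6] op 7.8 j6 1.39
t 115.38 tcp [ 480.5 -111.3   48.9] x [ 0.005 -0.034 -0.999] z [-0.116 -0.993  0.033] zyaw -96.64 F [-6.7  3.4 30.3] op 7.8 j6 1.39
```

```bash
python3 -m pendant '[[26,[-0.5,0,0],0]]' >/dev/null; python3 st.py; python3 -c "
from h import *
draw('scene',[],'pics/s66.png',6,(190,160,270,260))"; python3 -m pendant '[[26,[-38,0,0],0]]' >/dev/null; python3 st.py; python3 -m pendant '[[26,[-38,0,0],0]]' >/dev/null; python3 st.py;python3 -m pendant '[[26,[-40,0,0],0]]' >/dev/null; python3 st.py; python3 -m pendant '[[40,[-30,0,-20],0],[50,[0,0,-40],0],[50,[0,0,-40],0],[50,[0,0,-40],0],[50,[0,0,-20],0]]' >/dev/null; python3 -c "
from h import *
settle(4); tool()
it=[(frame(SO,SY,rect(-32,38,y-4,y+4,110)),C,1) for y in(-90,-30,30,90)]
draw('scene',it,'pics/s67.png',4,(120,160,280,280))
draw('top',it,'pics/t15.png',4,(345,210,505,345))"
```

```text
t 115.77 tcp [ 480.5 -111.3   49.3] x [ 0.005 -0.034 -0.999] z [-0.116 -0.993  0.033] zyaw -96.65 F [ 0.6  0.1 -0.4] op 26.1 j6 1.39
t 116.2 tcp [ 480.  -109.9   86.8] x [ 0.005 -0.033 -0.999] z [-0.116 -0.993  0.033] zyaw -96.64 F [-0.2 -0.1 -0.3] op 26.1 j6 1.39
t 116.58 tcp [ 479.3 -108.5  123.9] x [ 0.003 -0.033 -0.999] z [-0.116 -0.993  0.032] zyaw -96.64 F [ 0.3  0.4 -1.1] op 26.3 j6 1.39
t 116.97 tcp [ 478.5 -107.   162.8] x [ 0.002 -0.033 -0.999] z [-0.116 -0.993  0.032] zyaw -96.64 F [-0.1  0.5  0.4] op 26.0 j6 1.39
t 117.58 tcp [495.5  51.4 183.5] x [-0.006 -0.033 -0.999] z [-0.123 -0.992  0.033] zyaw -97.09 F [-0.1  0.1 -1.4] op 50.0 j6 1.72
```

View pics/s67.png

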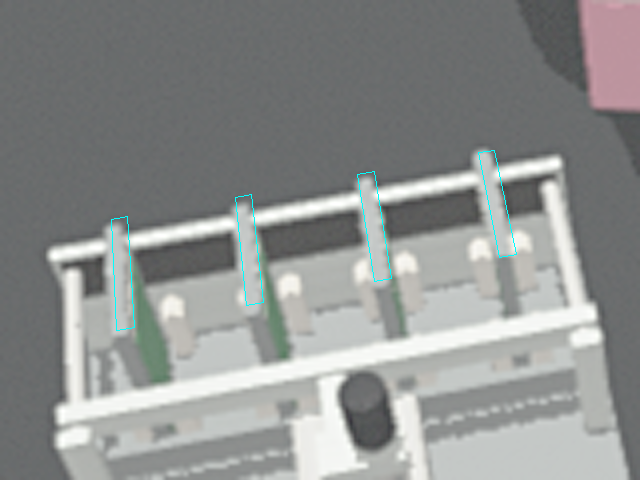

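View pics/t15.png

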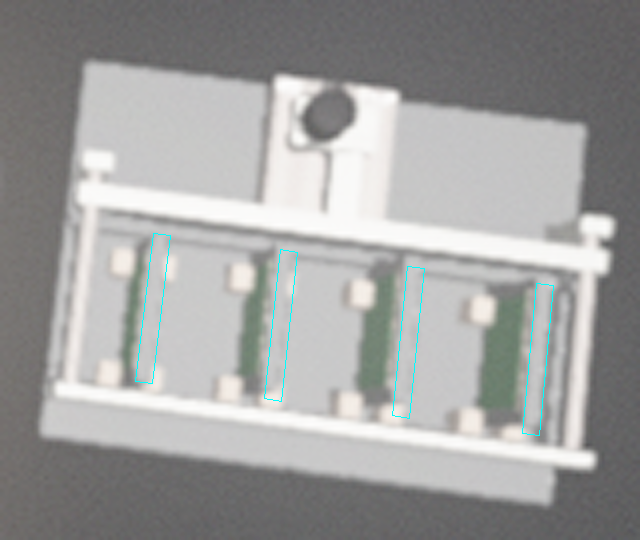

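All four now stand at their overlays. Next I free the knob.

```bash
python3 -m pendant '[[70,[-30,0,0],-7],[70,[0,0,0],-7],[70,[0,0,0],-7],[70,[0,0,0],-7],[70,[0,0,0],-7],[70,[0,0,0],-7],[70,[0,0,0],-7],[70,[0,0,0],-7]]' >/dev/null;  python3 -m pendant '[[70,[0,0,0],-7],[70,[0,0,0],-7],[70,[0,0,0],-7],[70,[0,0,0],-7],[70,[0,0,0],-6]]' >/dev/null; python3 st.py; python3 - <<'E'
from h import *
manip.grab_frame('scene'); 
for d in manip.pinpoint('scene','knob_grip'): print(w('scene',d['position']).round(4),d['p'])
manip.grab_frame('top')
for d in manip.pinpoint('top','knob_grip'): print(w('top',d['position']).round(4),d['p'])
k=frame(SO,SY,[106,18,0])[0]*1000;print(k); go([k[0],k[1],205],-6.76)
E
```

```text
t 119.07 tcp [494.1  35.5 212.9] x [-0.011 -0.034 -0.999] z [ 0.995 -0.102 -0.008] zyaw -5.84 F [-0.6  0.   0. ] op 69.7 j6 0.09
[ 0.5739 -0.1988  0.1002] 0.53
[ 0.7537 -0.2355  0.0041] 0.3
[ 0.5756 -0.1913  0.0944] 0.64
[ 572.38195823 -195.60416396    0.        ]
t 119.27 tcp [494.1  35.9 212.9] x [-0.011 -0.034 -0.999] z [ 0.995 -0.099 -0.008] zyaw -5.68 F [ 0.1 -0.2  0.8] op 70.0 j6 0.09
shift [  15.  -222.2  100.9]
world turn deg -1.08 tool-x turn 1.08
```

```bash
python3 -m pendant '[[70,[0,-36,16],0],[70,[0,-36,16],0],[70,[0,-36,16],0],[70,[0,-36,16],0],[70,[0,-36,16],0],[70,[0,-20,8],0.5]]' >/dev/null;python3 st.py; python3 -c "
from h import *
go([572.4,-196.6,125],-6.76)"
```

```text
t 120.07 tcp [ 561.9 -170.3  219.3] x [-0.012 -0.032 -0.999] z [ 0.995 -0.1   -0.009] zyaw -5.76 F [ 0.5 -0.1 -1.1] op 70.1 j6 -0.26
t 120.07 tcp [ 561.9 -170.3  219.3] x [-0.012 -0.032 -0.999] z [ 0.995 -0.1   -0.009] zyaw -5.76 F [ 0.5 -0.1 -1.1] op 70.1 j6 -0.26
shift [ 95.  -22.   13.9]
world turn deg -1.0 tool-x turn 1.0
```

```bash
python3 -m pendant '[[70,[25,-22,13],1]]' >/dev/null;python3 st.py; python3 -m pendant '[[70,[38,0,0],0]]' >/dev/null;python3 st.py; python3 -m pendant '[[70,[32,0,0],0]]' >/dev/null;python3 st.py; python3 -c "
from h import *
go([572.4,-196.6,93],-6.76)
draw('scene',[],'pics/s68.png',5,(150,180,270,290))"
```

```text
t 120.45 tcp [ 572.3 -193.3  195.5] x [-0.012 -0.032 -0.999] z [ 0.993 -0.117 -0.008] zyaw -6.71 F [-0.1 -0.1 -0.2] op 70.1 j6 -0.28
t 120.83 tcp [ 572.5 -194.4  159.2] x [-0.01  -0.033 -0.999] z [ 0.993 -0.116 -0.006] zyaw -6.68 F [ 0.5 -0.3  0.9] op 70.2 j6 -0.27
t 121.22 tcp [ 572.8 -195.7  128.8] x [-0.009 -0.033 -0.999] z [ 0.993 -0.116 -0.005] zyaw -6.69 F [ 0.4 -0.   0.4] op 69.9 j6 -0.27
t 121.22 tcp [ 572.8 -195.7  128.8] x [-0.009 -0.033 -0.999] z [ 0.993 -0.116 -0.005] zyaw -6.69 F [ 0.4 -0.   0.4] op 69.9 j6 -0.27
shift [35.8  0.3 -0.1]
world turn deg -0.07 tool-x turn 0.07
```

View pics/s68.png

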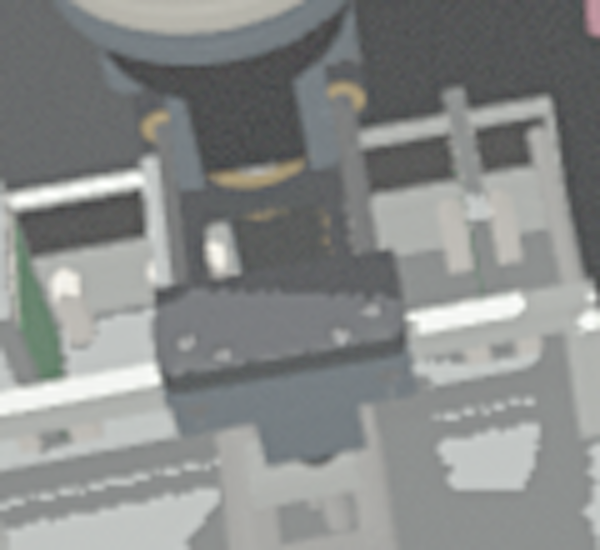

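```bash
python3 -m pendant '[[50,[35,0.5,0],0]]' >/dev/null;python3 st.py; python3 -m pendant '[[15,[0,0,0],0]]' 45 >/dev/null;python3 st.py;python3 st.py
```

```text
t 121.65 tcp [ 573.2 -196.6   95.2] x [-0.007 -0.034 -0.999] z [ 0.993 -0.116 -0.004] zyaw -6.68 F [-0.5  0.6  0.6] op 49.8 j6 -0.27
t 122.03 tcp [ 573.2 -196.6   95.4] x [-0.007 -0.034 -0.999] z [ 0.993 -0.116 -0.003] zyaw -6.68 F [-0.2 -0.3  4.4] op 22.7 j6 -0.27
t 122.33 tcp [ 573.2 -196.6   95.4] x [-0.007 -0.034 -0.999] z [ 0.993 -0.116 -0.003] zyaw -6.68 F [-2.6  1.   5. ] op 22.9 j6 -0.27
```

```bash
python3 -m pendant '[[15,[0,0,8.5],0]]' >/dev/null;python3 st.py; python3 -m pendant '[[15,[0,0,1],0]]' >/dev/null;python3 st.py
```

```text
t 122.72 tcp [ 580.4 -197.4   95.3] x [-0.01  -0.033 -0.999] z [ 0.993 -0.116 -0.006] zyaw -6.68 F [-7.8  1.5  8.7] op 22.9 j6 -0.27
t 123.1 tcp [ 580.3 -197.3   95.3] x [-0.012 -0.033 -0.999] z [ 0.993 -0.116 -0.008] zyaw -6.69 F [-8.9  1.   8.6] op 23.2 j6 -0.27
```

```bash
python3 -m pendant '[[15,[0,-6,0.7],0]]' >/dev/null;python3 st.py; python3 -m pendant '[[15,[0,-6,0.5],0]]' >/dev/null;python3 st.py
```

```text
t 123.48 tcp [ 579.  -203.1   95.3] x [-0.014 -0.032 -0.999] z [ 0.993 -0.117 -0.01 ] zyaw -6.69 F [-8.2  1.5  6.3] op 23.0 j6 -0.28
t 123.87 tcp [ 577.6 -209.    95.3] x [-0.017 -0.032 -0.999] z [ 0.993 -0.117 -0.013] zyaw -6.7 F [-8.3 -0.4  4.8] op 22.9 j6 -0.29
```

```bash
python3 -m pendant '[[15,[0,-4,2.5],0]]' >/dev/null;python3 st.py; python3 -m pendant '[[15,[0,-2.5,1],0]]' >/dev/null;python3 st.py
```

```text
t 124.25 tcp [ 578.4 -212.9   95.3] x [-0.019 -0.031 -0.999] z [ 0.993 -0.117 -0.015] zyaw -6.7 F [-9.1  0.7  6.8] op 23.0 j6 -0.29
t 124.63 tcp [ 577.9 -213.5   95.2] x [-0.021 -0.028 -0.999] z [ 0.993 -0.117 -0.018] zyaw -6.7 F [-6.5 14.2 10.2] op 23.2 j6 -0.29
```

```bash
python3 -m pendant '[[15,[0,0.7,-6],0]]' >/dev/null;python3 st.py; python3 -m pendant '[[15,[0,0,-7],0]]' >/dev/null;python3 st.py; python3 -m pendant '[[15,[0,0,-5],0]]' >/dev/null;python3 st.py;  python3 -m pendant '[[15,[0,0,-4],0]]' >/dev/null;python3 st.py
```

```text
t 125.02 tcp [ 571.1 -211.8   95.2] x [-0.023 -0.027 -0.999] z [ 0.993 -0.117 -0.019] zyaw -6.71 F [-6.4  0.7  7. ] op 22.9 j6 -0.3
t 125.4 tcp [ 563.1 -210.7   95.3] x [-0.024 -0.027 -0.999] z [ 0.993 -0.117 -0.021] zyaw -6.71 F [-5.9  2.   4. ] op 23.1 j6 -0.3
t 125.78 tcp [ 557.4 -210.    95.3] x [-0.025 -0.027 -0.999] z [ 0.993 -0.117 -0.022] zyaw -6.71 F [-5.8  0.3  3.5] op 23.2 j6 -0.3
t 126.17 tcp [ 553.6 -209.6   95.5] x [-0.025 -0.027 -0.999] z [ 0.993 -0.117 -0.021] zyaw -6.72 F [0.7 0.1 0.2] op 23.2 j6 -0.3
```

```bash
python3 -m pendant '[[60,[0,0,0],0]]' >/dev/null;python3 st.py;python3 st.py; python3 -m pendant '[[60,[-38,-1,0],0]]' >/dev/null;python3 st.py;  python3 -m pendant '[[60,[-40,-1,0],0]]' >/dev/null;python3 st.py; python3 -m pendant '[[60,[-40,0,0],0],[60,[-20,35,-10],0],[60,[0,40,0],0],[60,[0,40,0],0],[60,[0,40,0],0],[60,[0,40,0],0],[60,[0,40,0],0],[60,[0,20,0],0]]' >/dev/null; python3 -c "
from h import *
settle(4);tool()
it=[(frame(SO,SY,rect(-37,33,y-4,y+4,110)),C,1) for y in(-90,-30,30,90)]+[(frame(SO,SY,[[33,-130,78],[33,130,78]]),RD,0)]
draw('scene',it,'pics/s70.png',4,(120,160,280,290))
draw('top',it,'pics/t17.png',4,(345,210,505,345))"
```

```text
t 126.55 tcp [ 553.4 -209.5   95.3] x [-0.025 -0.027 -0.999] z [ 0.993 -0.117 -0.022] zyaw -6.72 F [ 0.3 -0.1 -0.3] op 50.7 j6 -0.3
t 126.85 tcp [ 553.6 -209.6   95.5] x [-0.025 -0.027 -0.999] z [ 0.993 -0.117 -0.021] zyaw -6.72 F [ 0.3 -0.2 -0.4] op 60.0 j6 -0.3
t 127.23 tcp [ 554.1 -209.5  133.1] x [-0.025 -0.027 -0.999] z [ 0.993 -0.117 -0.022] zyaw -6.72 F [-1.   0.2  0.3] op 59.8 j6 -0.31
t 127.62 tcp [ 554.3 -209.1  172. ] x [-0.027 -0.026 -0.999] z [ 0.993 -0.117 -0.024] zyaw -6.72 F [-0.1  0.5  0.6] op 59.8 j6 -0.31
t 128.48 tcp [572.5  49.1 218.4] x [-0.041 -0.023 -0.999] z [ 0.991 -0.127 -0.037] zyaw -7.28 F [ 0.8 -0.3 -0.1] op 59.6 j6 0.13
```

View pics/s70.png

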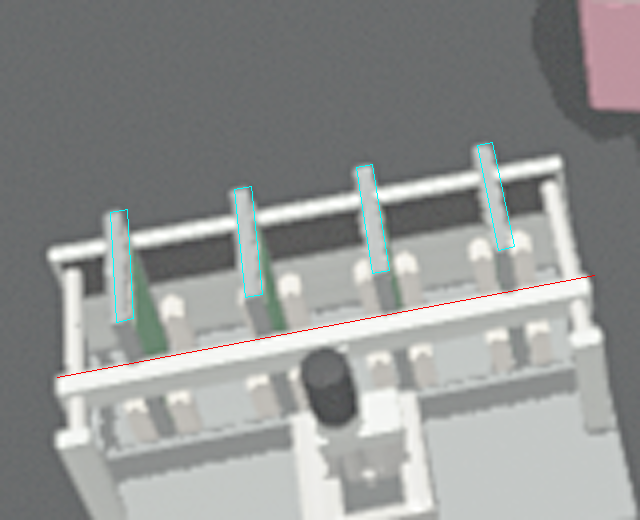

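View pics/t17.png

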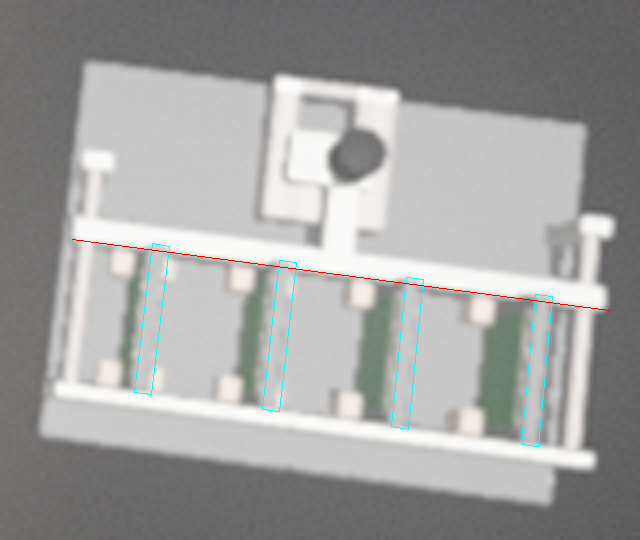

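The pictures show everything clamped. The bar face is on the 8 mm line, the knob is back at centre (355,155), and all four cassettes sit on the clamped overlays. Handing in.

```bash
python3 - <<'E'
from h import *
manip.grab_frame('top')
for th in("reagent_bottle","tip_box","tube_rack"):
    d=manip.pinpoint('top',th); print(th,[(w('top',x['position']).round(3),round(x['p'],2)) for x in d[:2]])
print(manip.close_job())
E
```

```text
reagent_bottle []
tip_box []
tube_rack [(array([ 0.758, -0.234, -0.001]), 0.86)]
the job is handed in; nothing more can be done
None
```

The job is handed in at about 128 s. All four cassettes are clamped in the stand and the gripper is open, clear of everything. `close_job()` gave no verdict, so this rests on my own checks.

**What I did**
- I pushed the knob back and latched it in its notch, then moved the four grey cassettes from the rack into slots 0 to 3. I then freed the knob and eased the bar onto the cassettes.
- The cassette in slot 3 went wrong twice. It ended up tilted by about 0.2 rad, with its top leaning on the wall and its bottom corner apparently caught on the strip. I lifted it out, squared it on the bench and put it back; it was fully down on the third try.

**Final picture checks**
- All four cassettes match the drawn outlines of their clamped positions in both cameras.
- The bar lies on its expected line, about 8 mm of travel, and the knob is back at zero sideways travel.

**Checks that were incomplete or disagreed**
- **Bystanders:** the last network check found only the tube rack, unmoved within about 3 mm. It did not report the bottle or the tip box because the arm was probably hiding them. Every move was planned to stay clear of both.
- **Rack:** it shifted a few millimetres while I was pulling cassettes out.
- **Cameras:** the scene camera's overlays sat about 2 mm off the top camera's and the arm's readings, which is within the stated calibration.

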